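Load the plate drier and start it

TASK

Stand every plate holder on the counter upright on a thin edge inside the open-topped drier, none touching another, and only then push the drier's door shut until its catch holds it. After that press the recessed start button right down with the stylus, and put the stylus back upright in its stand. Leave the lens cap, cup, loupe and film canister where they are.

Things in the scene. Friction and masses are not known exactly. Their poses are not given: they have to be found in the camera images.
- holder_red: a flat black plate holder with aluminium faces and a red band near one end (which end does not matter), a block of 84 x 62 x 22 mm, 0.18 kg; origin at its centre, x along the 84 mm, y along the 62 mm, z through the 22 mm thickness. At first it lies flat on the counter. May be absent (None from the start; a held one is also None).
- holder_yellow: a flat black plate holder with aluminium faces and a yellow band near one end (which end does not matter), a block of 84 x 62 x 22 mm, 0.18 kg; origin at its centre, x along the 84 mm, y along the 62 mm, z through the 22 mm thickness. At first it lies flat on the counter. May be absent (None from the start; a held one is also None).
- holder_blue: a flat black plate holder with aluminium faces and a blue band near one end (which end does not matter), a block of 84 x 62 x 22 mm, 0.18 kg; origin at its centre, x along the 84 mm, y along the 62 mm, z through the 22 mm thickness. At first it lies flat on the counter. May be absent (None from the start; a held one is also None).
- holder_green: a flat black plate holder with aluminium faces and a green band near one end (which end does not matter), a block of 84 x 62 x 22 mm, 0.18 kg; origin at its centre, x along the 84 mm, y along the 62 mm, z through the 22 mm thickness. At first it lies flat on the counter. May be absent (None from the start; a held one is also None).
- drier: fixed grey drier, an open-topped bay: floor 8 mm above the counter, back and side walls 48 mm high and 8 mm thick, a door as front. Origin at counter height under the bay's centre; x to the back wall, y to the hinge side. Inside, x runs -65 to 65 mm and y -105 to 105 mm. A green control housing 60 mm high is joined on its right (y -187 to -113, x -73 to 73 mm)
- door (a joint): white door's angle, rad: 0 shut, grows as it swings out towards the robot about an upright hinge at the bay's front left corner; about 2 at first, 2.3 at most. Panel 12 mm thick, 226 mm long, 6 to 56 mm above the counter. Stays where left. A sprung ball catch at the free end takes about 5 N to push past in the last 15 mm (short of that it springs back), then draws it to 0 (shut: below 0.015)
- door_hinge (a point): the hinge axis at the top of the door, mid-thickness of the panel, 56 mm above the counter; its x and y axes turn with the door: the panel reaches from here 226 mm along -y, and -x is its outer face, 6 mm away
- door_edge (a point): the top of the door's free edge, on its outer face
- button_mouth (a point): centre of the round 20 mm mouth of the button well, on top of the green control housing, 60 mm above the counter. The red button, 17 mm across, has its top 6 mm below this point
- start (a joint): travel of the red start button, m: 0 out, 0.004 right down (counted as pressed above 0.003). It goes straight down and springs back; right down takes about 3.5 N. Too narrow for a fingertip
- stylus: brass stylus, a round rod 140 mm long and 12 mm in diameter, tapering over its lowest 14 mm to a blunt 5 mm tip, with a round head 20 mm across on its top 12 mm; 0.04 kg. Origin at the tip, z along the rod away from the tip. It stands tip down, loosely, in its stand
- stand: dark wooden stylus stand, a loose block of 64 x 64 x 60 mm, 0.6 kg, origin at the centre of its underside, with a square 15 mm hole in the middle of its top that goes down 52 mm (the stylus tip rests 8 mm above the block's underside, the stylus stands 88 mm out)
- lens_cap: bystander: brass lens cap, 54 mm across, 12 mm high, origin under its centre
- cup: bystander: blue enamel cup, 80 mm across, 85 mm high, origin under its centre
- loupe: bystander: chrome loupe, 42 mm across, 38 mm high, origin under its centre
- canister: bystander: black film canister, 32 mm across, 50 mm high, origin under its centre
Mind the look-alikes: they are no part of the job. What is shaped like the holder_green but purple is not meant. Several things have the shape of the stylus; the one meant has the colours described above.

How it is judged:
By the outcome, as a careful person would: the job done as asked, in the order asked, and still so for the second after the job is handed in, with the robot touching nothing.
Of holder_red, holder_yellow, holder_blue, holder_green only 2 to 4 are there at a start; the rules pass over those that are not, and their reading is None.
At some moment in a run one of stand may be knocked a few centimetres aside while the robot is not near it.
Once in a run the grip may slacken for a moment while it holds something.
It also fails if it takes over 210 s, if anything falls off the work surface, if the arm or the gripper's body presses on something with over 40 N, if the wrist force passes 120 N, or if a joint passes its speed limit or range.

ROBOT

A 6-joint arm with a two-finger parallel gripper is mounted at the origin on the work surface. World frame = base frame: x ahead of the robot, y to its left, z up, the work surface at z = 0. Lengths are in m, angles in degrees, forces in N, time in s.
With the tool pointing down it reaches from about 0.3 to 0.75 m from the base axis. Payload 8.5 kg.
Tool frame: the origin (TCP) lies on the centre line of the jaws, within the pads' length; the fingertips stand env.tips_ahead ahead of it and the grasp point (between the pads) lies 8 mm behind it (env.tips_ahead is the distance from the TCP to the fingertips, in m); z points along the fingers, y is the direction in which the jaws open and shut (so a half turn about z gives the same grasp; the last joint's range is limited). The gripper opens to 85 mm and grips with 20 to 120 N. Pads are 22 mm wide; open, the fingers measure 114 mm over their backs; the gripper's body (76 mm by 85 mm) begins 54 mm behind the grasp point. The pads swing forward as they close: fully open they stand 13 mm farther back than shut.
Start: joints at [59.628, 21.807, 74.336, -0, 83.858, -12.336], TCP at [0.17, 0.523, 0.242] pointing down, gripper open.
Joint ranges: [-178.18, 178.18], [-50.72, 133.34], [12.68, 142.11], [-81.47, 261.47], [9.98, 163.14], [-165.26, 165.26]. Speed limits (degrees/s): [136.94, 136.94, 180, 180, 180, 180].

INTERFACE

Orientations are given as a 3x3 rotation matrix whose columns are the frame's x, y, z axes.
In Python, from rig import env gives the robot as it stands.
- The arm moves only by the tool servo_tool, never from a script. Its argument "commands" is a list of rows, each an object with "linear": the shift along the tool's x, y, z in mm, a list of three; "angular": the turn, a rotation vector about the tool's x, y, z in degrees, a list of three; "gripper": the opening, from -1 (shut) to 1 (fully open). In form: [{"linear": [x, y, z], "angular": [rx, ry, rz], "gripper": gripper}, ...]. A call has 1 to 20 rows; each row is the pose to reach, as a shift and turn from the pose commanded when the call began, along the tool's axes at that moment; what a row does not reach only later rows make up. A row lasts 1/10 s, in which the tool goes at most 50 mm and 8.59 degrees, less where a joint would pass 70% of its speed; a pose out of reach is approached as far as the arm can. A call with a gripper value outside its range is refused whole. The fingers move at their own pace and stop on an object; "force" is the grip in N (left out, the last holds). Time passes only in rows, so rows that repeat a pose let the fingers close. It gives the time, the measured TCP pose, the force and the opening at its end, in the units of the state.
- env.observe(): the state, without advancing time (a new reading comes with each control period).
- env.get_image(name): name is "scene" or "side" or "wrist"; returns a dict with "frame" (384x512x3 uint8, blue, green, red), "fx", "fy", "cx", "cy" (pixels), "cam_to_world" (4x4, takes a point from camera to world coordinates); the wrist camera has in their place "T_tool_cam" (4x4, takes a point from camera to tool coordinates, whose origin is the TCP and whose axes are the flange's). Camera axes: x right, y up, looking along -z (the intrinsics and any distortion apply to the point x, -y, -z); pixel columns grow to the right and rows downward; lengths in m; the calibration is good to about 2 mm. A picture is of the moment at which its call begins: read the wrist's pose just before it. There is no depth.
- env.close_job(): hands the job in, once; it reports no verdict.
Trained networks look in a picture, given as the dict that the camera call returned (one of the last four; its "shot" number tells which), for a name from the list of things; names that differ only in an ending like _2 or _b are one class to them, and where a whole thing is asked for, a point or a joint stands for the part that bears it (a point fixed in the world has none). Each returns a list of dicts, best first, with "confidence" (0 to 1); they miss things now and then, are a little off and sometimes report something else, mostly with a low value. They report only what shows in the picture. A call takes as long as a camera call. They do not tell look-alikes from the thing itself.
- env.trace(picture, query): "pixels" (384x512 bool, what is visible of it) and "extent" ([left, top, right, bottom] in pixels, round what is visible of it).
The state is a dict: "time_s": time; "q": joint angles; "qvel": joint speeds; "joint_efforts": joint torques, N m; "position": TCP position; "tool_rot": TCP orientation; "ft_force": force on the tool from outside, world axes, zero at the start; "wrist_torque": the same for the moment, N m; "grip_width": finger opening in m.
Only numpy, scipy, OpenCV 4.12 (cv2) and the standard library are available. Lean on these libraries where they do the work, as an engineer would, in place of code of your own. Each camera call takes 0.05 s, during which the arm holds its last target.

## Working session

There is one attempt and no reset: what is moved stays moved. The work goes in short steps, Python scripts to look and compute and a tool call to move; the robot and the scene stay as the last step left them, time stands still between calls to the robot, and variables do not carry over. Pictures are saved under pics/ and viewed, and the job is handed in when it is done.

Besides the shell and the picture viewer there is one more tool, called after "Call:" by a JSON object that holds its "api" and its "payload". servo_tool: Moves the arm, as the interface text tells. Its arguments: {"type":"object","properties":{"commands":{"type":"array","items":{"type":"object","properties":{"linear":{"type":"array","items":{"type":"number"}},"angular":{"type":"array","items":{"type":"number"}},"gripper":{"type":"number"}}}},"force":{"type":"number"}},"required":["commands"]}

```bash
ls -la; mkdir -p pics
cat > h.py <<'E'
import numpy as np, cv2, pickle
from rig import env
def shot(name,fn=None,scale=1.5):
    st=env.observe(); im=env.get_image(name)
    if fn: cv2.imwrite('pics/'+fn,cv2.resize(im['frame'],None,fx=scale,fy=scale,interpolation=cv2.INTER_CUBIC))
    return st,im
E
python3 - <<'E'
from h import *
for n in ['scene','side','wrist']:
    st,im=shot(n,n+'0.png'); print(n,{k:(np.round(v,4).tolist() if not isinstance(v,dict) else v) for k,v in im.items() if k!='frame'})
print({k:np.round(v,3).tolist() for k,v in st.items()}, env.tips_ahead)
E
```

```text
total 12
drwxr-xr-x  3 agent agent 4096 Dec  7 09:18 .
drwxr-xr-x 23 root  root  4096 Dec  7 09:18 ..
drwxr-xr-x  2 agent agent 4096 Dec  7 09:18 pics
scene {'fx': 383.5141, 'fy': 383.5141, 'cx': 249.6522, 'cy': 190.9827, 'cam_to_world': [[0.5888, -0.493, 0.6404, 1.2758], [0.808, 0.3779, -0.452, -0.4546], [-0.0192, 0.7836, 0.6209, 0.7372], [0.0, 0.0, 0.0, 1.0]], 'shot': 1}
side {'fx': 385.3068, 'fy': 385.3068, 'cx': 252.1513, 'cy': 186.7827, 'cam_to_world': [[-0.7073, 0.5638, -0.4265, 0.0019], [-0.7068, -0.5518, 0.4427, 0.6174], [0.0143, 0.6145, 0.7888, 1.1132], [0.0, 0.0, 0.0, 1.0]], 'shot': 2}
wrist {'fx': 270.1619, 'fy': 270.1619, 'cx': 257.0084, 'cy': 190.0858, 'T_tool_cam': [[-0.0, 0.9578, 0.2874, 0.0729], [1.0, -0.0001, 0.0004, -0.0002], [0.0004, 0.2874, -0.9578, -0.1316], [0.0, 0.0, 0.0, 1.0]], 'shot': 3}
{'time_s': 0.1, 'q': [59.626, 21.839, 74.379, 0.002, 83.858, -12.336], 'qvel': [-0.029, -0.098, -0.227, -0.02, 0.046, -0.004], 'joint_efforts': [0.005, -44.921, -23.166, -0.0, 0.004, 0.0], 'position': [0.17, 0.523, 0.242], 'tool_rot': [[-0.951, 0.31, -0.001], [0.31, 0.951, -0.001], [0.0, -0.001, -1.0]], 'ft_force': [0.279, 0.74, -0.526], 'wrist_torque': [0.065, -0.005, 0.015], 'grip_width': 0.085} 0.011
```

View pics/scene0.png

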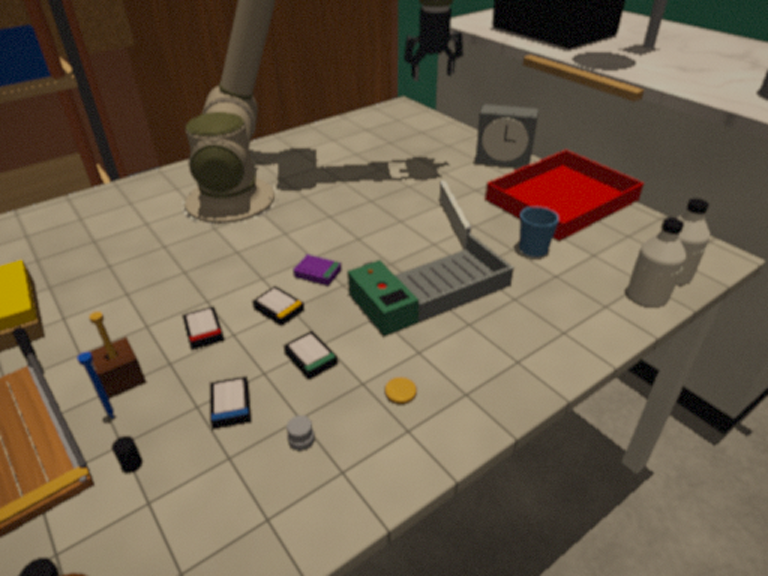

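View pics/side0.png

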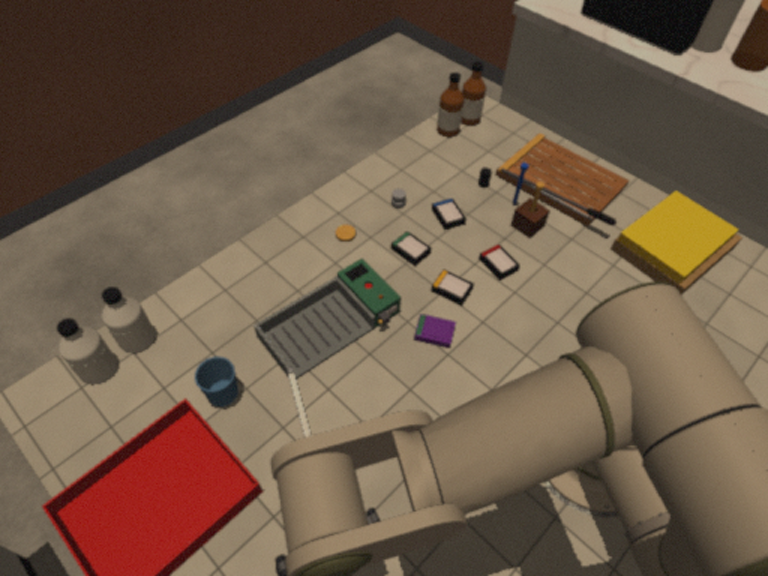

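View pics/wrist0.png

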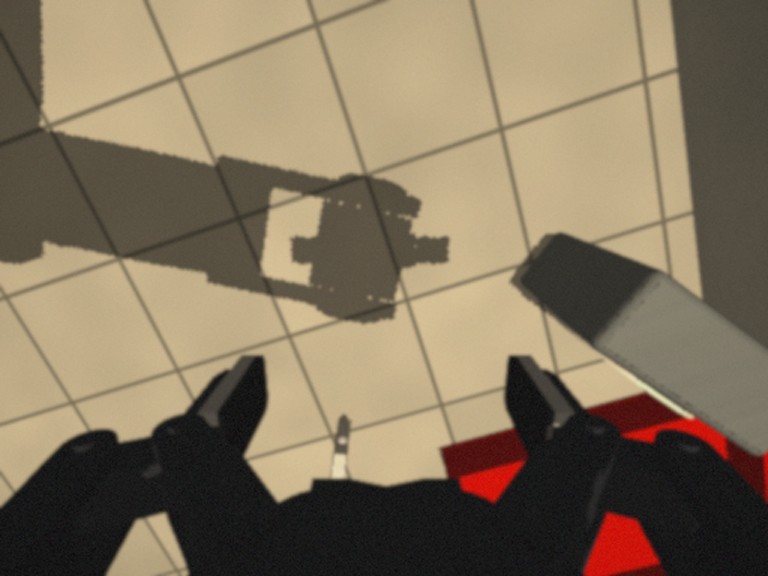

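```bash
cat >> h.py <<'E'
def c2w(im,st=None):
    if 'cam_to_world' in im: return np.array(im['cam_to_world'])
    T=np.eye(4);T[:3,:3]=st['tool_rot'];T[:3,3]=st['position'];return T@np.array(im['T_tool_cam'])
def proj(P,im,M):
    P=np.atleast_2d(P);R=M[:3,:3];c=(P-M[:3,3])@R
    return np.stack([im['cx']+im['fx']*c[:,0]/-c[:,2], im['cy']+im['fy']*-c[:,1]/-c[:,2]],1)
def ray(uv,im,M,z):
    uv=np.atleast_2d(uv);d=np.stack([(uv[:,0]-im['cx'])/im['fx'],-(uv[:,1]-im['cy'])/im['fy'],-np.ones(len(uv))],1)@M[:3,:3].T
    t=(z-M[2,3])/d[:,2];return M[:3,3]+t[:,None]*d
def Rz(a):
    c,s=np.cos(a),np.sin(a);return np.array([[c,-s,0],[s,c,0],[0,0,1]])
def box(x0,x1,y0,y1,z0,z1): return np.array([[x,y,z] for x in(x0,x1) for y in(y0,y1) for z in(z0,z1)])
def cyl(r,z0,z1,n=16):
    a=np.arange(n)*2*np.pi/n;return np.array([[r*np.cos(t),r*np.sin(t),z] for z in(z0,z1) for t in a])
HOLD=[box(-.042,.042,-.031,.031,0,.022)]
STAND=[box(-.032,.032,-.032,.032,0,.06)]
DRIER=[box(-.065,.073,-.113,.113,0,.008),box(.065,.073,-.113,.113,0,.048),box(-.065,.073,.105,.113,0,.048),box(-.065,.073,-.113,-.105,0,.048),box(-.073,.073,-.187,-.113,0,.06)]
def render(parts,p,im,M,up=2):
    m=np.zeros((384*up,512*up),np.uint8)
    for b in parts:
        uv=proj(b@Rz(p[2]).T+[p[0],p[1],0],im,M)
        h=cv2.convexHull(((uv+.5)*up*16).astype(np.int32).reshape(-1,1,2));cv2.fillConvexPoly(m,h,1,shift=4)
    return cv2.resize(m.astype(np.float32),(512,384),interpolation=cv2.INTER_AREA)
def fit(parts,views,p0,yaws=None,thr=None):
    # views: list of (im,M,mask)
    from scipy.optimize import minimize
    ms=[(im,M,cv2.GaussianBlur(mk.astype(np.float32),(0,0),1)) for im,M,mk in views]
    def cost(p):
        c=0
        for im,M,mk in ms:
            r=cv2.GaussianBlur(render(parts,p,im,M),(0,0),1);c+=np.abs(r-mk).sum()/max(mk.sum(),1)
        return c/len(ms)
    best=None
    for y in (yaws if yaws is not None else [p0[2]]):
        s=np.array([p0[0],p0[1],y]);sim=np.array([s,s+[.012,0,0],s+[0,.012,0],s+[0,0,.25]])
        r=minimize(cost,s,method='Nelder-Mead',options=dict(initial_simplex=sim,xatol=2e-4,fatol=1e-4,maxiter=150))
        if best is None or r.fun<best.fun: best=r
    return best.x,best.fun
E
cat > look1.py <<'E'
from h import *
st,a=shot('scene');st,b=shot('side')
Ma,Mb=c2w(a),c2w(b)
vis=a['frame'].copy();vis2=b['frame'].copy()
for n in ['holder_red','holder_yellow','holder_blue','holder_green','stylus','stand','drier','door','lens_cap','cup','loupe','canister']:
    for nm,im,M,v in(('scene',a,Ma,vis),('side',b,Mb,vis2)):
        for t in env.trace(im,n)[:4]:
            ys,xs=np.where(t['pixels'])
            g=ray([xs.mean(),ys.mean()],im,M,0.02)[0]
            print(n,nm,round(t['confidence'],2),np.round(t['extent']).tolist(),len(xs),np.round(g[:2],3))
            if t['confidence']>.3:
                c,_=cv2.findContours(t['pixels'].astype(np.uint8),0,2);cv2.drawContours(v,c,-1,(255,0,255),1)
cv2.imwrite('pics/t_scene.png',cv2.resize(vis,None,fx=1.5,fy=1.5));cv2.imwrite('pics/t_side.png',cv2.resize(vis2,None,fx=1.5,fy=1.5))
E
python3 look1.py
```

```text
holder_red side 0.77 [320.0, 162.0, 343.0, 185.0] 351 [ 0.429 -0.252]
holder_yellow scene 0.93 [170.0, 190.0, 205.0, 218.0] 564 [ 0.468 -0.115]
holder_yellow scene 0.54 [255.0, 249.0, 279.0, 271.0] 342 [ 0.781 -0.06 ]
holder_yellow side 0.8 [290.0, 180.0, 316.0, 202.0] 394 [ 0.456 -0.109]
holder_yellow side 0.47 [128.0, 238.0, 158.0, 268.0] 715 [0.642 0.433]
holder_blue scene 0.83 [140.0, 252.0, 168.0, 284.0] 830 [ 0.636 -0.295]
holder_blue side 0.79 [288.0, 131.0, 310.0, 156.0] 359 [ 0.625 -0.286]
holder_green scene 0.83 [194.0, 168.0, 230.0, 191.0] 482 [0.414 0.006]
holder_green scene 0.76 [188.0, 224.0, 223.0, 255.0] 739 [ 0.622 -0.134]
holder_green side 0.92 [263.0, 153.0, 287.0, 177.0] 391 [ 0.607 -0.128]
holder_green side 0.92 [276.0, 209.0, 302.0, 233.0] 468 [0.404 0.014]
stylus scene 0.54 [57.0, 208.0, 74.0, 237.0] 170 [ 0.332 -0.412]
stylus scene 0.52 [50.0, 235.0, 74.0, 277.0] 232 [ 0.449 -0.457]
stylus scene 0.4 [189.0, 279.0, 213.0, 299.0] 359 [ 0.756 -0.234]
stylus side 0.62 [355.0, 119.0, 361.0, 143.0] 86 [ 0.499 -0.513]
stylus side 0.61 [344.0, 109.0, 354.0, 136.0] 82 
[... 611 characters left out ...]
190.0, 245.0, 208.0, 289.0] 208 [0.484 0.344]
lens_cap scene 0.53 [256.0, 252.0, 276.0, 271.0] 317 [ 0.78 -0.06]
lens_cap scene 0.2 [292.0, 120.0, 314.0, 162.0] 377 [0.415 0.391]
lens_cap side 0.63 [130.0, 239.0, 158.0, 273.0] 708 [0.64  0.435]
cup scene 0.96 [344.0, 140.0, 374.0, 169.0] 673 [0.592 0.481]
cup side 0.95 [128.0, 236.0, 160.0, 272.0] 797 [0.641 0.433]
loupe scene 0.73 [190.0, 278.0, 211.0, 298.0] 363 [ 0.756 -0.234]
loupe scene 0.54 [60.0, 226.0, 95.0, 266.0] 968 [ 0.445 -0.418]
canister scene 0.56 [75.0, 289.0, 98.0, 316.0] 347 [ 0.634 -0.459]
canister scene 0.24 [138.0, 250.0, 169.0, 286.0] 843 [ 0.636 -0.295]
canister side 0.39 [320.0, 110.0, 326.0, 126.0] 99 [ 0.645 -0.468]
```

```bash
cat > look2.py <<'E'
from h import *
st,a=shot('scene');st,b=shot('side')
Ma,Mb=c2w(a),c2w(b)
g={'holder_red':(.43,-.25),'holder_yellow':(.46,-.112),'holder_blue':(.63,-.29),'holder_green':(.612,-.13),'stand':(.455,-.42),'drier':(.585,.22)}
va,vb=a['frame'].copy(),b['frame'].copy();out={}
for n,xy in g.items():
    V=[]
    for im,M in((a,Ma),(b,Mb)):
        bst=None
        for t in env.trace(im,n):
            ys,xs=np.where(t['pixels']);q=ray([xs.mean(),ys.mean()],im,M,.02)[0]
            if np.hypot(*(q[:2]-xy))<.08 and t['confidence']>.3: bst=t;break
        if bst is not None: V.append((im,M,bst['pixels']))
    parts=DRIER if n=='drier' else STAND if n=='stand' else HOLD
    yaws=np.radians([-60,-30,0,30]) if n=='drier' else np.radians([0,45,90,135])
    p,c=fit(parts,V,[*xy,0],yaws);out[n]=p
    print(n,len(V),np.round(p[:2],4),round(np.degrees(p[2]),1),round(c,3))
    for im,M,v in((a,Ma,va),(b,Mb,vb)):
        for B in parts:
            uv=proj(B@Rz(p[2]).T+[p[0],p[1],0],im,M)*3+1
            v2=v
            out.setdefault('_l',[]).append((id(v),uv))
for v,fn in((va,'f_scene.png'),(vb,'f_side.png')):
    w=cv2.resize(v,None,fx=3,fy=3,interpolation=cv2.INTER_CUBIC)
    for i,uv in out['_l']:
        if i==id(v):
            for j in range(8):
                for k in(1,2,4):
                    if not j&k: cv2.line(w,tuple(int(x) for x in uv[j]),tuple(int(x) for x in uv[j|k]),(255,0,255),1)
    w=w[300:900,100:1100] if 'scene' in fn else w[280:880,400:1200]
    cv2.imwrite('pics/'+fn,cv2.resize(w,(800,480)) if 'scene' in fn else w)
del out['_l'];pickle.dump(out,open('poses.pkl','wb'))
E
python3 look2.py
```

```text
holder_red 2 [ 0.427  -0.2561] 166.9 0.133
holder_yellow 2 [ 0.4599 -0.1126] 11.7 0.132
holder_blue 2 [ 0.6256 -0.2912] 156.9 0.112
holder_green 2 [ 0.6141 -0.133 ] 180.2 0.118
stand 2 [ 0.4572 -0.4175] -1.9 0.077
drier 2 [0.5925 0.201 ] -6.2 0.109
```

View pics/f_scene.png

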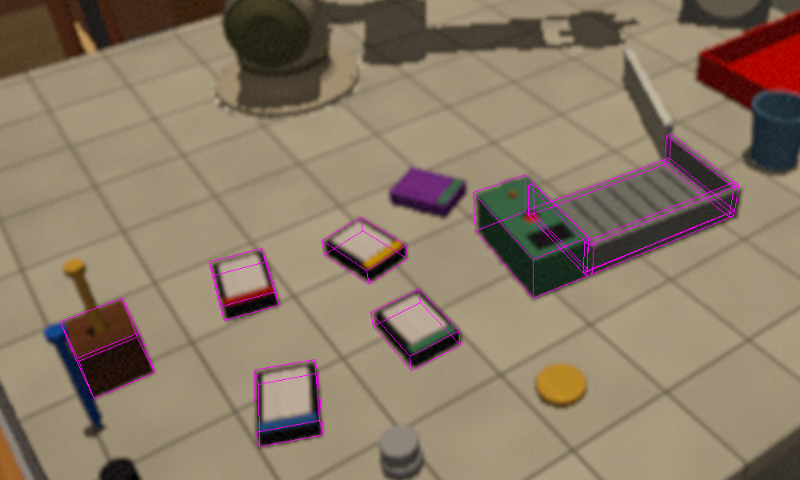

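View pics/f_side.png

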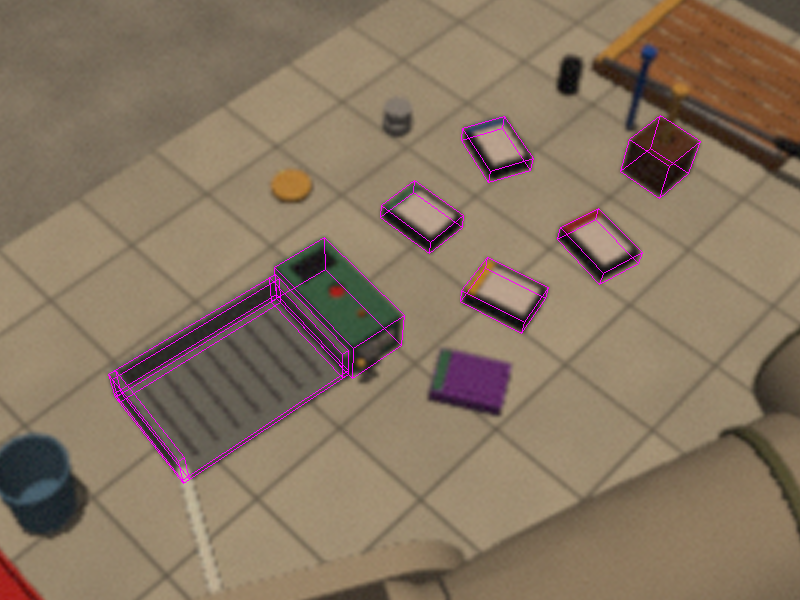

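Call:
{"api": "servo_tool", "payload": {"commands": [{"linear": [-459,-506,-60],"angular": [0,0,45],"gripper": 1},{"linear": [-459,-506,-60],"angular": [0,0,45],"gripper": 1},{"linear": [-459,-506,-60],"angular": [0,0,45],"gripper": 1},{"linear": [-459,-506,-60],"angular": [0,0,45],"gripper": 1},{"linear": [-459,-506,-60],"angular": [0,0,45],"gripper": 1},{"linear": [-459,-506,-60],"angular": [0,0,90],"gripper": 1},{"linear": [-459,-506,-60],"angular": [0,0,90],"gripper": 1},{"linear": [-459,-506,-60],"angular": [0,0,90],"gripper": 1},{"linear": [-459,-506,-60],"angular": [0,0,90],"gripper": 1},{"linear": [-459,-506,-60],"angular": [0,0,90],"gripper": 1},{"linear": [-459,-506,-60],"angular": [0,0,90],"gripper": 1},{"linear": [-459,-506,-60],"angular": [0,0,90],"gripper": 1},{"linear": [-459,-506,-60],"angular": [0,0,90],"gripper": 1},{"linear": [-459,-506,-60],"angular": [0,0,90],"gripper": 1},{"linear": [-459,-506,-60],"angular": [0,0,90],"gripper": 1},{"linear": [-459,-506,-60],"angular": [0,0,90],"gripper": 1}]}}

```text
time_s: 3.75
position: [0.45, -0.1006, 0.302]
tool_rot: [[0.311, 0.95, -0.001], [0.95, -0.311, 0.001], [0.0, -0.001, -1.0]]
ft_force: [-0.1, 1.2, 0.8]
grip_width: 0.0852
```

Call:
{"api": "servo_tool", "payload": {"commands": [{"linear": [0,0,100],"angular": [0,0,72],"gripper": 1},{"linear": [0,0,100],"angular": [0,0,72],"gripper": 1},{"linear": [0,0,100],"angular": [0,0,72],"gripper": 1},{"linear": [0,0,100],"angular": [0,0,72],"gripper": 1},{"linear": [0,0,100],"angular": [0,0,72],"gripper": 1},{"linear": [0,0,100],"angular": [0,0,72],"gripper": 1},{"linear": [0,0,100],"angular": [0,0,72],"gripper": 1},{"linear": [0,0,100],"angular": [0,0,72],"gripper": 1},{"linear": [0,0,100],"angular": [0,0,72],"gripper": 1},{"linear": [0,0,100],"angular": [0,0,72],"gripper": 1},{"linear": [0,0,100],"angular": [0,0,72],"gripper": 1}]}}

```text
time_s: 4.85
position: [0.4498, -0.0994, 0.2026]
tool_rot: [[1.0, 0.002, 0.0], [0.002, -1.0, -0.0], [0.0, 0.0, -1.0]]
ft_force: [-0.2, 0.8, 0.6]
grip_width: 0.0856
```

```bash
cat > rec.py <<'E'
from h import *
import json,os
st=env.observe();d=json.load(open('rec.json')) if os.path.exists('rec.json') else []
d.append(dict(q=np.array(st['q']).tolist(),p=np.array(st['position']).tolist(),R=np.array(st['tool_rot']).tolist()))
json.dump(d,open('rec.json','w'));print(st['time_s'],np.round(st['q'],1),np.round(st['position'],4))
E
python3 rec.py
```

```text
4.85 [-27.2  15.   91.7   0.   73.2  62.6] [ 0.4498 -0.0994  0.2026]
```

Call:
{"api": "servo_tool", "payload": {"commands": [{"linear": [0,0,0],"angular": [0,30,0],"gripper": 1},{"linear": [0,0,0],"angular": [0,30,0],"gripper": 1},{"linear": [0,0,0],"angular": [0,30,0],"gripper": 1},{"linear": [0,0,0],"angular": [0,30,0],"gripper": 1},{"linear": [0,0,0],"angular": [0,30,0],"gripper": 1},{"linear": [0,0,0],"angular": [0,30,0],"gripper": 1}]}}

```text
time_s: 5.45
position: [0.4502, -0.1004, 0.2027]
tool_rot: [[0.867, -0.0, 0.499], [0.0, -1.0, -0.001], [0.499, 0.001, -0.867]]
ft_force: [-0.1, -0.2, 0.1]
grip_width: 0.0851
```

```bash
python3 rec.py
```

```text
5.45 [-37.1   5.7 110.7  26.6  42.1  36.3] [ 0.4502 -0.1004  0.2027]
```

Call:
{"api": "servo_tool", "payload": {"commands": [{"linear": [0,0,0],"angular": [0,-30,0],"gripper": 1},{"linear": [0,0,0],"angular": [0,-60,0],"gripper": 1},{"linear": [0,0,0],"angular": [0,-60,0],"gripper": 1},{"linear": [0,0,0],"angular": [0,-60,0],"gripper": 1},{"linear": [0,0,0],"angular": [0,-60,0],"gripper": 1},{"linear": [0,0,0],"angular": [0,-60,0],"gripper": 1},{"linear": [0,0,0],"angular": [0,-60,0],"gripper": 1},{"linear": [0,0,0],"angular": [0,-60,0],"gripper": 1}]}}

```text
time_s: 6.25
position: [0.452, -0.1003, 0.2005]
tool_rot: [[0.863, 0.001, -0.505], [-0.0, -1.0, -0.002], [-0.505, 0.002, -0.863]]
ft_force: [-0.8, -0.6, -0.5]
grip_width: 0.0856
```

```bash
python3 rec.py
```

```text
6.25 [-21.4  28.8  75.6 -11.  103.8  68.6] [ 0.452  -0.1003  0.2005]
```

```bash
cat > kin.py <<'E'
import numpy as np, json
from scipy.optimize import least_squares
from scipy.spatial.transform import Rotation as R
LO=np.array([-178.18,-50.72,12.68,-81.47,9.98,-165.26]);HI=np.array([178.18,133.34,142.11,261.47,163.14,165.26])
def fk(q,k):
    # k: a,b,d1,L1,e,L2,Lt
    a,b,d1,L1,e,L2,Lt,o6=k
    q=np.asarray(q)
    r1=R.from_euler('z',q[0],degrees=True);r2=r1*R.from_euler('y',q[1],degrees=True);r3=r2*R.from_euler('y',q[2],degrees=True)
    r4=r3*R.from_euler('z',q[3],degrees=True);r5=r4*R.from_euler('y',q[4],degrees=True);r6=r5*R.from_euler('z',q[5]+o6,degrees=True)
    p=r1.apply([a,b,d1])+r2.apply([0,0,L1])+r3.apply([e,0,L2])+r5.apply([0,0,Lt])
    return p,r6.as_matrix()
def load():
    d=json.load(open('rec.json'))
    d.append(dict(q=[59.626,21.839,74.379,0,83.858,-12.336],p=[.17,.523,.242],R=[[-.951,.31,-.001],[.31,.951,-.001],[0,-.001,-1]]))
    return d
def fitk():
    d=load()
    f=lambda k:np.concatenate([np.r_[(fk(x['q'],k)[0]-x['p'])*5,(fk(x['q'],k)[1]-x['R']).ravel()] for x in d])
    best=None
    for o in(0,90,180,-90):
        r=least_squares(f,[0,.12,.3,.35,0,.35,.2,o],x_scale=[.1]*7+[30])
        if best is None or r.cost<best.cost:best=r
    return best.x,best
def ik(p,Rm,q0,k):
    def f(q):
        pp,RR=fk(q,k);return np.r_[(pp-p)*10,(RR-Rm).ravel()]
    r=least_squares(f,np.clip(q0,LO+.1,HI-.1),bounds=(LO,HI),x_scale=30.)
    pp,RR=fk(r.x,k);return r.x,np.linalg.norm(pp-p),np.degrees(np.arccos(np.clip((np.trace(RR.T@Rm)-1)/2,-1,1)))
if __name__=='__main__':
    k,b=fitk();print(np.round(k,4),b.cost)
    for x in load(): print(np.round(fk(x['q'],k)[0]-x['p'],4))
E
python3 kin.py
```

```text
[-6.00000e-04  1.17600e-01  1.30700e-01  5.37100e-01  1.03300e-01
  3.51500e-01  2.46600e-01  9.00041e+01] 1.2693746544880755e-06
[0.0001 0.     0.    ]
[ 0.      0.0001 -0.0001]
[0.     0.     0.0001]
[ 0.0002 -0.0001 -0.0001]
```

```bash
cat > plan.py <<'E'
from kin import *
from h import Rz
import pickle
def RT(psi,a): return Rz(np.radians(psi))@np.diag([1.,-1,-1])@R.from_euler('y',a,degrees=True).as_matrix()
if __name__=='__main__':
    k,_=fitk();P=pickle.load(open('poses.pkl','rb'))
    q0=load()[2]['q']
    def tst(lbl,G,psi,a):
        Rm=RT(psi,a);best=None
        for s in (q0,load()[1]['q'],[20,30,90,0,30,60],[0,40,80,150,40,-60]):
            r=ik(np.array(G)+.008*Rm[:,2],Rm,s,k)
            if best is None or r[1]+r[2]/100<best[1]+best[2]/100-1e-4:best=r
        print(lbl,a,np.round(best[0]),'err %.4f %.1f'%best[1:])
    for n in ['holder_red','holder_yellow','holder_blue','holder_green']:
        x,y,w=P[n];psi=np.degrees(w);psi=(psi+90)%180-90
        for a in(0,-20,-30,-45): tst(n,[x,y,.02],psi,a)
    x,y,w=P['drier']
    for dx,dy in((.038,.052),(.038,-.052),(-.028,.052),(-.028,-.052)):
        g=Rz(w)@[dx,dy,0]+[x,y,.065]
        for a in(45,60,70,90): tst((dx,dy),g,np.degrees(w),a)
E
python3 plan.py
```

```text
holder_red 0 [-45.  34.  99.  -0.  46.  59.] err 0.0000 0.0
holder_red -20 [-40.  40.  87. -10.  71.  67.] err 0.0000 0.0
holder_red -30 [-39.  44.  81. -13.  82.  69.] err 0.0000 0.0
holder_red -45 [-37.  51.  73. -17.  98.  70.] err 0.0000 0.0
holder_yellow 0 [-28.  33. 103.  -0.  44.  50.] err 0.0000 0.0
holder_yellow -20 [-22.  39.  92. -12.  67.  62.] err 0.0000 0.0
holder_yellow -30 [-20.  42.  86. -16.  78.  65.] err 0.0000 0.0
holder_yellow -45 [-18.  49.  79. -20.  93.  67.] err 0.0000 0.0
holder_blue 0 [-35.  48.  65.  -0.  67.  78.] err 0.0000 0.0
holder_blue -20 [-34.  56.  48.  -4.  96.  80.] err 0.0000 0.0
holder_blue -30 [-33.  61.  38.  -5. 110.  80.] err 0.0000 0.0
holder_blue -45 [-32.  70.  23.  -9. 131.  78.] err 0.0000 0.0
holder_green 0 [-23.  43.  77.  -0.  60.  67.] err 0.0000 0.0
holder_green -20 [-20.  50.  62.  -7.  86.  71.] err 0.0000 0.0
holder_green -30 [-19.  55.  55. -10.  99.  71.] err 0.0000 0.0
holder_green -45 [-18.  62.  43. -15. 117.  70.] err 0.0000 0.0
(0.038, 0.052) 45 [ 17.  39.  92. -60.  17. 165.] err 0.0015 2.6
(0.038, 0.052) 60 [  19.   
[... 311 characters left out ...]
r 0.0000 0.0
(0.038, -0.052) 70 [  7.  45. 112. 197.  48. -97.] err 0.0000 0.0
(0.038, -0.052) 90 [  8.  56. 114. 194.  80. -92.] err 0.0000 0.0
(-0.028, 0.052) 45 [  20.   36.  103.  261.   18. -152.] err 0.0009 1.4
(-0.028, 0.052) 60 [  22.   41.  108.  227.   35. -116.] err 0.0000 0.0
(-0.028, 0.052) 70 [  24.   45.  111.  218.   50. -106.] err 0.0000 0.0
(-0.028, 0.052) 90 [ 25.  56. 111. 211.  79. -96.] err 0.0000 0.0
(-0.028, -0.052) 45 [   8.   33.  112.  227.   13. -127.] err 0.0000 0.0
(-0.028, -0.052) 60 [  9.  39. 118. 201.  38. -99.] err 0.0000 0.0
(-0.028, -0.052) 70 [ 10.  45. 121. 198.  57. -95.] err 0.0000 0.0
(-0.028, -0.052) 90 [ 10.  58. 123. 197.  90. -90.] err 0.0000 0.0
```

```bash
cat > plan2.py <<'E'
from plan import *
k,_=fitk();P=pickle.load(open('poses.pkl','rb'))
q0=load()[2]['q']
x,y,w=P['drier']
for sg in(-90,90):
  for dy in(-.075,0,.07):
    g=Rz(w)@[0,dy,0]+[x,y,.065]
    for a in(30,45,60,75):
        Rm=RT(np.degrees(w)+sg,a);L=[]
        for s in ([10,50,80,0,60,150],[10,50,80,0,60,-30],[10,50,80,60,60,150],[10,50,80,60,60,-30],[10,50,80,-60,60,-60],[10,50,80,-60,60,60]):
            r=ik(np.array(g)+.008*Rm[:,2],Rm,s,k)
            if r[1]<1e-3 and r[2]<.5 and not any(np.abs(r[0]-t).max()<2 for t in L): L.append(r[0])
        print(sg,dy,a,[np.round(t).astype(int).tolist() for t in L])
E
python3 plan2.py
```

```text
-90 -0.075 30 [[12, 43, 74, -29, 75, -151]]
-90 -0.075 45 [[16, 48, 70, -41, 84, -145]]
-90 -0.075 60 [[19, 53, 67, -52, 94, -142]]
-90 -0.075 75 [[21, 59, 65, -62, 103, -140]]
-90 0 30 [[18, 46, 66, -27, 82, -148]]
-90 0 45 [[22, 51, 61, -39, 92, -145]]
-90 0 60 [[24, 57, 57, -50, 101, -143]]
-90 0 75 [[26, 63, 54, -61, 110, -144]]
-90 0.07 30 [[23, 50, 57, -26, 89, -146]]
-90 0.07 45 [[26, 56, 51, -37, 99, -145]]
-90 0.07 60 [[29, 61, 46, -49, 109, -146]]
-90 0.07 75 [[30, 67, 42, -61, 117, -149]]
90 -0.075 30 [[-11, 38, 87, 34, 63, -23]]
90 -0.075 45 [[-16, 41, 89, 48, 69, -36]]
90 -0.075 60 [[-20, 45, 90, 59, 78, -46]]
90 -0.075 75 [[-22, 51, 90, 68, 88, -53]]
90 0 30 [[-3, 39, 84, 35, 61, -16]]
90 0 45 [[-8, 41, 87, 51, 65, -31]]
90 0 60 [[-12, 46, 90, 64, 73, -43]]
90 0 75 [[-15, 51, 90, 74, 83, -52]]
90 0.07 30 [[3, 40, 81, 35, 59, -9]]
90 0.07 45 [[-1, 42, 85, 53, 62, -26]]
90 0.07 60 [[-5, 46, 88, 68, 69, -39]]
90 0.07 75 [[-8, 52, 89, 79, 79, -50]]
```

```bash
cat > go.py <<'E'
from plan import *
from rig import env
K=fitk()[0]
def rel(G,psi,a,tcp=False,seq=None,Rm=None):
    """print move from present commanded pose (measured) to grasp point G"""
    st=env.observe();p=np.array(st['position']);Rc=np.array(st['tool_rot'])
    U,_,Vt=np.linalg.svd(Rc);Rc=U@Vt
    if Rm is None: Rm=RT(psi,a)
    T=np.array(G)+(0 if tcp else .008)*Rm[:,2]
    lin=Rc.T@(T-p)*1000;ang=R.from_matrix(Rc.T@Rm).as_rotvec(degrees=True)
    n=int(max(np.ceil(np.linalg.norm(lin)/50),np.ceil(np.linalg.norm(ang)/8.59),1))
    q=np.array(st['q']);mx=0;bad=0;qs=[]
    for i in range(1,n+1):
        f=i/n;qn,e,ea=ik(p+f*(T-p),Rc@R.from_rotvec(f*ang,degrees=True).as_matrix(),q,K)
        mx=max(mx,np.abs(qn-q).max());bad=max(bad,e*1000,ea);q=qn;qs.append(qn)
    qs=np.array(qs)
    print('linear',np.round(lin,1).tolist(),'angular',np.round(ang,1).tolist(),'rows>=',n,'max dq/row %.1f err %.2f'%(mx,bad),'TCP target',np.round(T,4),'qend',np.round(q),'margin %.1f'%min((qs-LO).min(),(HI-qs).min()))
E
python3 - <<'E'
from go import *
P=pickle.load(open('poses.pkl','rb'))
x,y,w=P['holder_yellow'];psi=np.degrees(w);psi=(psi+90)%180-90
G=np.array([x,y,.019])+Rz(np.radians(psi))@[.018,0,0]
Rm=RT(psi,-40)
rel(G-.08*Rm[:,2],psi,-40); print(np.round(G,4))
E
```

```text
linear [125.0, -0.9, 73.3] angular [-6.7, -9.6, -9.6] rows>= 3 max dq/row 6.1 err 0.00 TCP target [ 0.5229 -0.0995  0.0742] qend [-16.  47.  67. -18. 102.  64.] margin 54.2
[ 0.4775 -0.1089  0.019 ]
```

Call:
{"api": "servo_tool", "payload": {"commands": [{"linear": [42,0,24],"angular": [-2.2,-3.2,-3.2],"gripper": 1},{"linear": [84,-1,49],"angular": [-4.5,-6.4,-6.4],"gripper": 1},{"linear": [125,-1,73],"angular": [-6.7,-9.6,-9.6],"gripper": 1},{"linear": [125,-1,73],"angular": [-6.7,-9.6,-9.6],"gripper": 1},{"linear": [125,-1,73],"angular": [-6.7,-9.6,-9.6],"gripper": 1}]}}

```text
time_s: 6.75
position: [0.522, -0.0992, 0.0765]
tool_rot: [[0.755, 0.202, -0.624], [0.155, -0.979, -0.13], [-0.637, 0.001, -0.771]]
ft_force: [0.2, 1.0, 1.5]
grip_width: 0.0859
```

```bash
cat > wl.py <<'E'
import sys
from h import *
# wrist refine: python wl.py name outpng
def wl(n,fn):
    st,im=shot('wrist');M=c2w(im,st);P=pickle.load(open('poses.pkl','rb'));p0=P[n]
    v=im['frame'].copy();best=None
    for t in env.trace(im,n):
        ys,xs=np.where(t['pixels']);g=ray([xs.mean(),ys.mean()],im,M,.015)[0]
        print(n,round(t['confidence'],2),t['extent'],np.round(g[:2],3))
        if best is None and np.hypot(*(g[:2]-p0[:2]))<.05: best=t
    uv=proj(HOLD[0]@Rz(p0[2]).T+[p0[0],p0[1],0],im,M)
    if best is not None:
        c,_=cv2.findContours(best['pixels'].astype(np.uint8),0,2);cv2.drawContours(v,c,-1,(0,255,0),1)
    w=cv2.resize(v,None,fx=1.5,fy=1.5)
    for j in range(8):
        for k in(1,2,4):
            if not j&k: cv2.line(w,tuple(int(x*1.5) for x in uv[j]),tuple(int(x*1.5) for x in uv[j|k]),(255,0,255),1)
    cv2.imwrite('pics/'+fn,w)
if __name__=='__main__': wl(sys.argv[1],sys.argv[2])
E
python3 wl.py holder_yellow w1.png
```

```text
holder_yellow 0.69 [212.6, 161.5, 295.3, 238.6] [ 0.477 -0.108]
holder_yellow 0.35 [0.0, 3.3, 72.1, 215.3] [0.538 0.031]
```

View pics/w1.png

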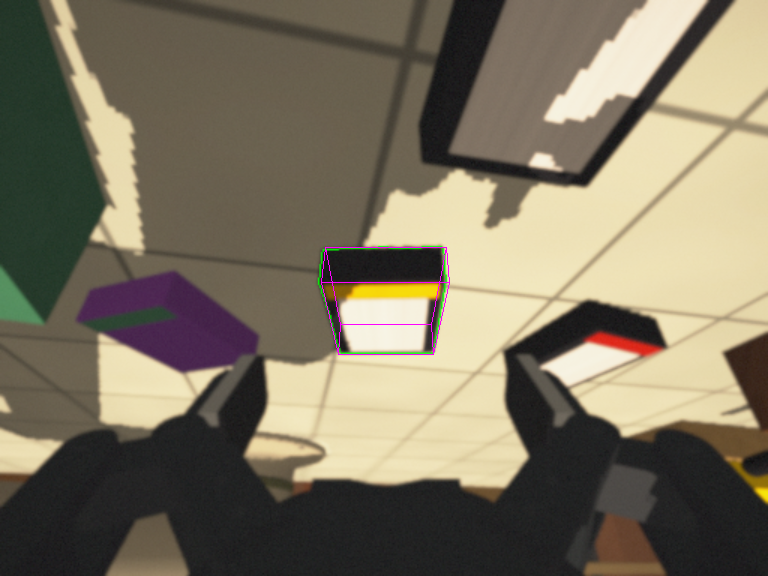

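```bash
cat > gr.py <<'E'
import sys
from go import *
# python gr.py name back_mm tilt [gz]
n=sys.argv[1];back=float(sys.argv[2])/1000;a=float(sys.argv[3]);gz=float(sys.argv[4])/1000 if len(sys.argv)>4 else .019
P=pickle.load(open('poses.pkl','rb'))
x,y,w=P[n];psi=np.degrees(w);psi=(psi+90)%180-90
Rm=RT(psi,a);G=np.array([x,y,gz])+Rz(np.radians(psi))@[.018,0,0]-back*Rm[:,2]
rel(G,psi,a)
E
python3 gr.py holder_yellow 0 -40
```

```text
linear [3.0, -0.3, 83.8] angular [0.1, -0.7, -0.2] rows>= 2 max dq/row 6.0 err 0.00 TCP target [ 0.4725 -0.11    0.0129] qend [-18.  48.  78. -18.  90.  66.] margin 60.2
```

Call:
{"api": "servo_tool", "payload": {"commands": [{"linear": [1,0,40],"angular": [0,-0.7,0],"gripper": 1},{"linear": [3,0,60],"angular": [0,-0.7,0],"gripper": 1},{"linear": [3,0,74],"angular": [0,-0.7,0],"gripper": 1},{"linear": [3,0,78],"angular": [0,-0.7,0],"gripper": 1},{"linear": [3,0,80],"angular": [0,-0.7,0],"gripper": 1},{"linear": [3,0,80],"angular": [0,-0.7,0],"gripper": 1}]}}

```text
time_s: 7.45
position: [0.4748, -0.1096, 0.0146]
tool_rot: [[0.749, 0.202, -0.631], [0.153, -0.979, -0.132], [-0.645, 0.002, -0.764]]
ft_force: [0.2, -0.6, -0.8]
grip_width: 0.0856
```

```bash
python3 gr.py holder_yellow 0 -40; python3 -c "
from h import *
shot('wrist','w2.png',1)"
```

```text
linear [-0.6, -0.0, 2.9] angular [0.0, 0.2, -0.2] rows>= 1 max dq/row 0.6 err 0.00 TCP target [ 0.4725 -0.11    0.0129] qend [-18.  48.  78. -18.  90.  66.] margin 63.0
```

View pics/w2.png

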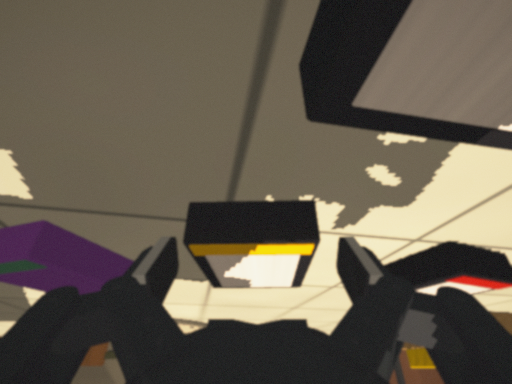

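Call:
{"api": "servo_tool", "payload": {"commands": [{"linear": [0,0,2],"angular": [0,0,0],"gripper": 0.5},{"linear": [0,0,2],"angular": [0,0,0],"gripper": 0},{"linear": [0,0,2],"angular": [0,0,0],"gripper": -1},{"linear": [0,0,2],"angular": [0,0,0],"gripper": -1},{"linear": [0,0,2],"angular": [0,0,0],"gripper": -1},{"linear": [0,0,2],"angular": [0,0,0],"gripper": -1}], "force": 70}}

```text
time_s: 8.1
position: [0.4733, -0.1094, 0.0121]
tool_rot: [[0.747, 0.202, -0.633], [0.154, -0.979, -0.131], [-0.647, 0.001, -0.763]]
ft_force: [2.9, 2.1, 6.6]
grip_width: 0.0604
```

Call:
{"api": "servo_tool", "payload": {"commands": [{"linear": [-13,0,-15],"angular": [0,0,0],"gripper": -1},{"linear": [-32,0,-38],"angular": [0,0,0],"gripper": -1},{"linear": [-64,0,-76],"angular": [0,0,0],"gripper": -1},{"linear": [-97,0,-114],"angular": [0,0,0],"gripper": -1},{"linear": [-97,0,-114],"angular": [0,0,0],"gripper": -1}]}}

```text
time_s: 8.6
position: [0.4744, -0.1099, 0.1663]
tool_rot: [[0.753, 0.202, -0.626], [0.152, -0.979, -0.134], [-0.64, 0.006, -0.768]]
ft_force: [0.8, -0.5, -2.3]
grip_width: 0.0606
```

```bash
cat > pl.py <<'E'
import sys
from go import *
# python pl.py plate_y_mm height_mm(G) tilt gz_grasp s
py=float(sys.argv[1])/1000;h=float(sys.argv[2])/1000;a=float(sys.argv[3]);gz=float(sys.argv[4])/1000
dx=float(sys.argv[5])/1000 if len(sys.argv)>5 else -.003
P=pickle.load(open('poses.pkl','rb'));x,y,w=P['drier']
# grasp point is gz-11mm off the mid-plane, on the trailing side
G=Rz(w)@[dx,py-(gz-.011),0]+[x,y,h]
rel(G,np.degrees(w)+90,a)
E
python3 pl.py 77 170 50 19
```

```text
linear [152.3, -353.1, -127.7] angular [7.4, 76.9, -78.8] rows>= 13 max dq/row 8.5 err 0.00 TCP target [0.5976 0.2761 0.1649] qend [ -3.  35.  82.  54.  71. -19.] margin 59.3
```

Call:
{"api": "servo_tool", "payload": {"commands": [{"linear": [11,-25,-9],"angular": [0.5,5.5,-5.6],"gripper": -1},{"linear": [22,-50,-18],"angular": [1,11,-11.2],"gripper": -1},{"linear": [33,-75,-27],"angular": [1.6,16.5,-16.9],"gripper": -1},{"linear": [44,-101,-36],"angular": [2.1,22,-22.5],"gripper": -1},{"linear": [54,-126,-46],"angular": [2.6,27.5,-28.1],"gripper": -1},{"linear": [65,-151,-55],"angular": [3.2,33,-33.8],"gripper": -1},{"linear": [76,-176,-64],"angular": [3.7,38.5,-39.4],"gripper": -1},{"linear": [87,-202,-73],"angular": [4.2,44,-45],"gripper": -1},{"linear": [98,-227,-82],"angular": [4.8,49.4,-50.7],"gripper": -1},{"linear": [109,-252,-91],"angular": [5.3,55,-56.3],"gripper": -1},{"linear": [120,-277,-100],"angular": [5.8,60.4,-61.9],"gripper": -1},{"linear": [130,-302,-109],"angular": [6.3,65.9,-67.5],"gripper": -1},{"linear": [141,-328,-119],"angular": [6.9,71.4,-73.2],"gripper": -1},{"linear": [152,-353,-128],"angular": [7.4,76.9,-78.8],"gripper": -1},{"linear": [152,-353,-128],"angular": [7.4,76.9,-78.8],"gripper": -1},{"linear": [152,-353,-128],"angular": [7.4,76.9,-78.8],"gripper": -1}]}}

```text
time_s: 10.2
position: [0.5956, 0.2762, 0.159]
tool_rot: [[0.081, 0.994, 0.075], [0.637, -0.109, 0.763], [0.767, -0.014, -0.642]]
ft_force: [0.2, 0.1, -1.4]
grip_width: 0.0606
```

```bash
python3 pl.py 77 80 50 19; python3 -c "
from h import *
shot('scene','s1.png',1.5);shot('side','d1.png',1.5);shot('wrist','w3.png',1)"
```

```text
linear [-64.5, 3.3, 54.1] angular [-0.5, -0.1, -0.6] rows>= 2 max dq/row 5.0 err 0.00 TCP target [0.5976 0.2761 0.0749] qend [ -3.  42.  86.  58.  65. -29.] margin 54.6
```

View pics/s1.png

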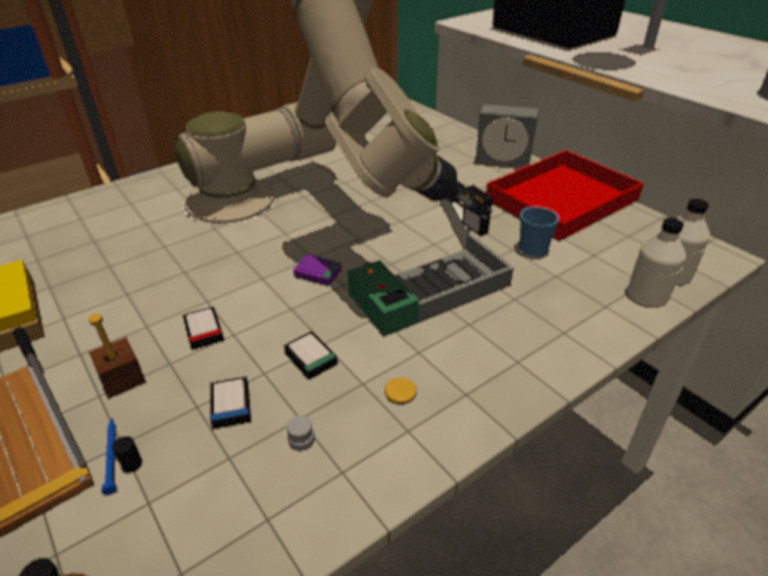

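View pics/d1.png

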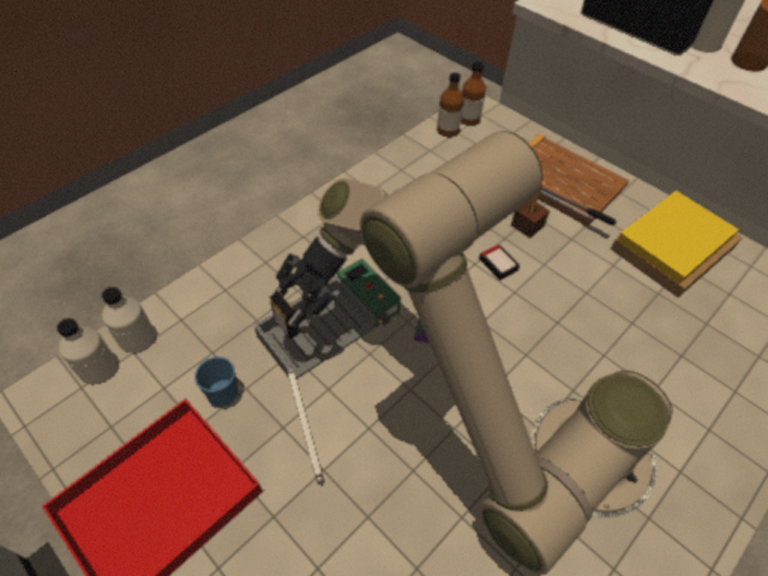

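View pics/w3.png

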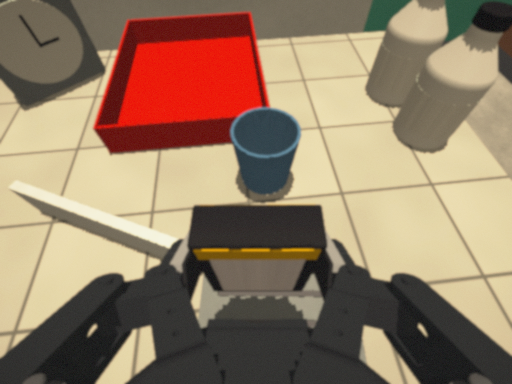

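Call:
{"api": "servo_tool", "payload": {"commands": [{"linear": [-24,1,20],"angular": [0,0,0],"gripper": -1},{"linear": [-48,2,40],"angular": [-0.5,0,-0.6],"gripper": -1},{"linear": [-62,3,52],"angular": [-0.5,0,-0.6],"gripper": -1},{"linear": [-69,3,58],"angular": [-0.5,0,-0.6],"gripper": -1},{"linear": [-70,3,59],"angular": [-0.5,0,-0.6],"gripper": -1},{"linear": [-70,3,59],"angular": [-0.5,0,-0.6],"gripper": -1}]}}

```text
time_s: 10.95
position: [0.5984, 0.2766, 0.0696]
tool_rot: [[0.066, 0.994, 0.086], [0.637, -0.108, 0.764], [0.768, 0.004, -0.64]]
ft_force: [-0.4, -0.3, -1.2]
grip_width: 0.0606
```

```bash
python3 pl.py 77 68 50 19; python3 -c "
from h import *
print(env.observe()['ft_force'])
shot('side','d2.png',3)
import cv2
w=cv2.imread('pics/d2.png')[450:950,400:1050];cv2.imwrite('pics/d2.png',w);shot('wrist','w4.png',1)"
```

```text
linear [-5.6, -0.7, 3.8] angular [0.2, -0.2, 0.2] rows>= 1 max dq/row 0.5 err 0.00 TCP target [0.5976 0.2761 0.0629] qend [ -3.  43.  86.  58.  64. -31.] margin 53.9
[-0.40655638 -0.27646602 -1.19693312]
```

View pics/d2.png

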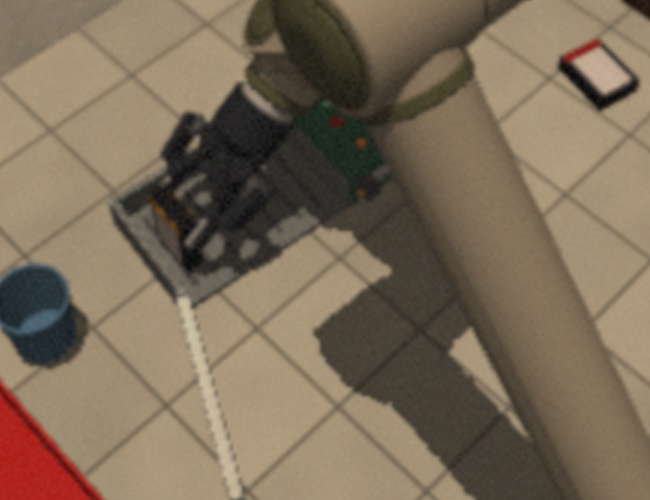

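View pics/w4.png

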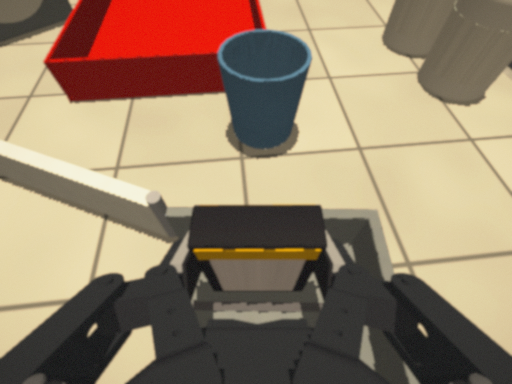

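Call:
{"api": "servo_tool", "payload": {"commands": [{"linear": [-2,0,1.6],"angular": [0,0,0],"gripper": -1},{"linear": [-3,0,2.5],"angular": [0,0,0],"gripper": -1},{"linear": [-3.8,0,3.2],"angular": [0,0,0],"gripper": -1},{"linear": [-3.8,0,3.2],"angular": [0,0,0],"gripper": -1}]}}

```text
time_s: 11.45
position: [0.598, 0.2768, 0.0637]
tool_rot: [[0.067, 0.994, 0.085], [0.637, -0.108, 0.764], [0.768, 0.003, -0.64]]
ft_force: [-0.1, 0.1, -1.4]
grip_width: 0.0605
```

Call:
{"api": "servo_tool", "payload": {"commands": [{"linear": [-0.8,0,0.6],"angular": [0,0,0],"gripper": -1},{"linear": [-1.5,0,1.3],"angular": [0,0,0],"gripper": -1},{"linear": [-1.5,0,1.3],"angular": [0,0,0],"gripper": -1}]}}

```text
time_s: 11.75
position: [0.5981, 0.2769, 0.0628]
tool_rot: [[0.066, 0.994, 0.085], [0.635, -0.108, 0.765], [0.769, 0.003, -0.639]]
ft_force: [-2.1, -2.4, 6.4]
grip_width: 0.0602
```

Call:
{"api": "servo_tool", "payload": {"commands": [{"linear": [0.6,0,-0.5],"angular": [0,0,0],"gripper": 0.6},{"linear": [0.6,0,-0.5],"angular": [0,0,0],"gripper": 0.8},{"linear": [0.6,0,-0.5],"angular": [0,0,0],"gripper": 1},{"linear": [0.6,0,-0.5],"angular": [0,0,0],"gripper": 1},{"linear": [0.6,0,-0.5],"angular": [0,0,0],"gripper": 1},{"linear": [0.6,0,-0.5],"angular": [0,0,0],"gripper": 1}]}}

```text
time_s: 12.35
position: [0.5981, 0.2768, 0.0625]
tool_rot: [[0.067, 0.994, 0.085], [0.637, -0.108, 0.764], [0.768, 0.003, -0.64]]
ft_force: [-0.1, -0.3, -0.7]
grip_width: 0.0851
```

Call:
{"api": "servo_tool", "payload": {"commands": [{"linear": [0,0,-10],"angular": [0,0,0],"gripper": 1},{"linear": [0,0,-30],"angular": [0,0,0],"gripper": 1},{"linear": [0,0,-60],"angular": [0,0,0],"gripper": 1},{"linear": [0,0,-90],"angular": [0,0,0],"gripper": 1},{"linear": [0,0,-100],"angular": [0,0,0],"gripper": 1},{"linear": [0,0,-100],"angular": [0,0,0],"gripper": 1}]}}

```text
time_s: 12.95
position: [0.5902, 0.199, 0.1279]
tool_rot: [[0.066, 0.994, 0.088], [0.637, -0.11, 0.763], [0.768, 0.005, -0.64]]
ft_force: [-0.3, 0.9, -0.4]
grip_width: 0.0856
```

```bash
python3 gr.py holder_green 60 -40; python3 -c "
from h import *
shot('wrist','w5.png',1.5)"
```

```text
linear [-259.3, 111.1, -202.3] angular [-7.8, -72.6, 90.8] rows>= 14 max dq/row 9.3 err 0.00 TCP target [ 0.6655 -0.1328  0.0588] qend [-17.  64.  29. -14. 125.  69.] margin 16.7
```

View pics/w5.png

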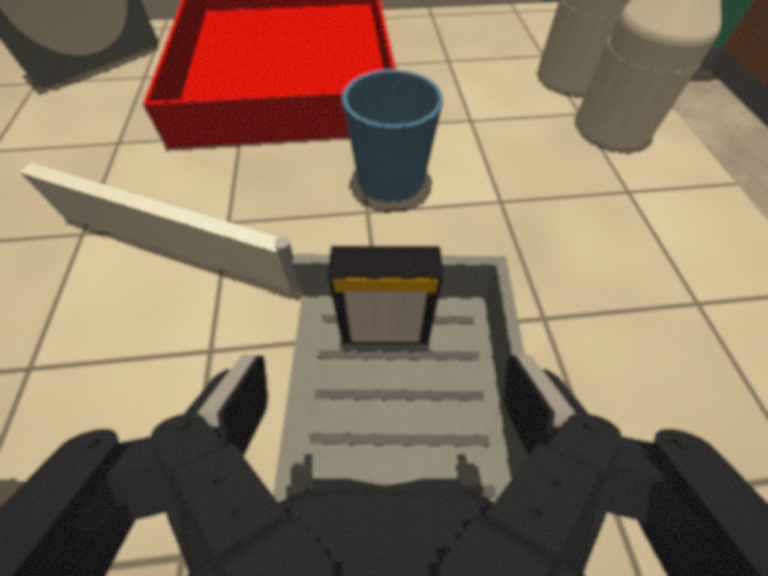

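```bash
python3 gr.py holder_green 60 -40 139;python3 gr.py holder_green 60 -30 139
```

```text
linear [-166.9, 111.9, -280.7] angular [-7.9, -72.5, 90.9] rows>= 14 max dq/row 10.1 err 0.00 TCP target [ 0.6655 -0.1328  0.1788] qend [-17.  59.  20. -17. 138.  64.] margin 7.3
linear [-163.4, 104.5, -284.7] angular [-15.5, -64.8, 88.2] rows>= 13 max dq/row 10.0 err 0.00 TCP target [ 0.6581 -0.1328  0.184 ] qend [-18.  52.  32. -11. 125.  68.] margin 18.9
```

Call:
{"api": "servo_tool", "payload": {"commands": [{"linear": [0,0,-30],"angular": [0,-3,3],"gripper": 1},{"linear": [-13,8,-52],"angular": [-1,-8,10],"gripper": 1},{"linear": [-25,16,-70],"angular": [-3,-13,17],"gripper": 1},{"linear": [-38,24,-90],"angular": [-4,-18,24],"gripper": 1},{"linear": [-50,32,-110],"angular": [-5,-23,31],"gripper": 1},{"linear": [-63,40,-130],"angular": [-6,-28,38],"gripper": 1},{"linear": [-75,48,-150],"angular": [-8,-33,45],"gripper": 1},{"linear": [-88,56,-170],"angular": [-9,-38,52],"gripper": 1},{"linear": [-100,64,-190],"angular": [-10,-43,59],"gripper": 1},{"linear": [-113,72,-208],"angular": [-11,-48,65],"gripper": 1},{"linear": [-126,80,-226],"angular": [-12,-53,71],"gripper": 1},{"linear": [-138,88,-245],"angular": [-13,-57,77],"gripper": 1},{"linear": [-150,96,-265],"angular": [-15,-61,83],"gripper": 1},{"linear": [-163,104,-285],"angular": [-15.5,-64.8,88.2],"gripper": 1},{"linear": [-163,104,-285],"angular": [-15.5,-64.8,88.2],"gripper": 1},{"linear": [-163,104,-285],"angular": [-15.5,-64.8,88.2],"gripper": 1}]}}

```text
time_s: 14.6
position: [0.6581, -0.1313, 0.1822]
tool_rot: [[0.865, 0.007, -0.503], [0.007, -1.0, -0.002], [-0.503, -0.002, -0.865]]
ft_force: [-0.9, 0.5, 0.8]
grip_width: 0.0849
```

```bash
python3 gr.py holder_green 50 -30; python3 wl.py holder_green w6.png
```

```text
linear [59.4, 1.8, 112.2] angular [-0.0, 0.2, 0.2] rows>= 3 max dq/row 5.5 err 0.00 TCP target [ 0.6531 -0.1329  0.0554] qend [-18.  57.  42. -10. 109.  71.] margin 23.4
holder_green 0.73 [135.7, 215.7, 204.2, 252.8] [0.425 0.008]
holder_green 0.56 [224.7, 90.6, 288.3, 170.4] [ 0.623 -0.131]
```

View pics/w6.png

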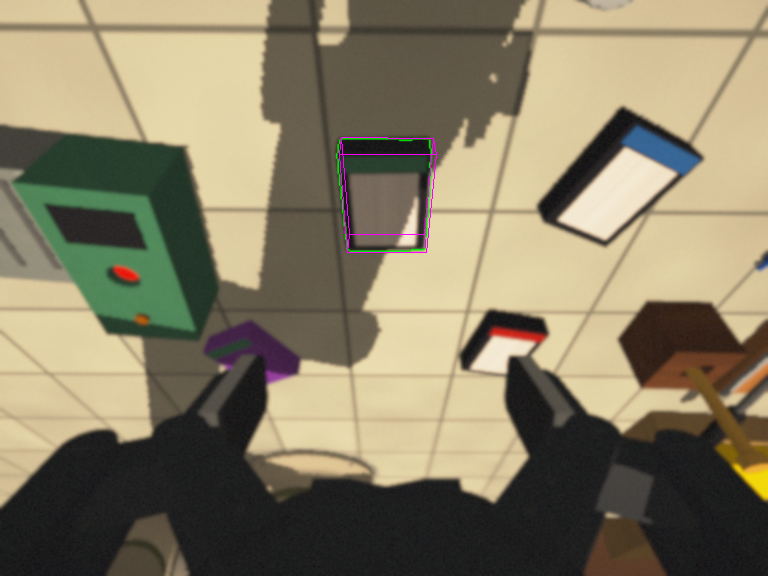

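Call:
{"api": "servo_tool", "payload": {"commands": [{"linear": [20,1,38],"angular": [0,0,0],"gripper": 1},{"linear": [40,1,76],"angular": [0,0,0],"gripper": 1},{"linear": [59,2,112],"angular": [0,0,0],"gripper": 1},{"linear": [59,2,135],"angular": [0,0,0],"gripper": 1},{"linear": [59,2,150],"angular": [0,0,0],"gripper": 1},{"linear": [59,2,157],"angular": [0,0,0],"gripper": 1},{"linear": [59,2,159],"angular": [0,0,0],"gripper": 1},{"linear": [59,2,159],"angular": [0,0,0],"gripper": 1}]}}

```text
time_s: 15.5
position: [0.6296, -0.1341, 0.0178]
tool_rot: [[0.866, 0.006, -0.5], [0.005, -1.0, -0.003], [-0.5, 0.0, -0.866]]
ft_force: [0.1, 0.7, -0.1]
grip_width: 0.0857
```

```bash
python3 gr.py holder_green 0 -30
```

```text
linear [1.6, -1.1, 5.8] angular [0.1, -0.0, 0.1] rows>= 1 max dq/row 0.7 err 0.00 TCP target [ 0.6281 -0.133   0.0121] qend [-19.  57.  50. -10. 102.  71.] margin 37.7
```

Call:
{"api": "servo_tool", "payload": {"commands": [{"linear": [1.6,-1,3],"angular": [0,0,0],"gripper": 1},{"linear": [1.6,-1,5],"angular": [0,0,0],"gripper": 1},{"linear": [1.6,-1,5],"angular": [0,0,0],"gripper": 0.5},{"linear": [1.6,-1,5],"angular": [0,0,0],"gripper": 0},{"linear": [1.6,-1,5],"angular": [0,0,0],"gripper": -1},{"linear": [1.6,-1,5],"angular": [0,0,0],"gripper": -1},{"linear": [1.6,-1,5],"angular": [0,0,0],"gripper": -1},{"linear": [1.6,-1,5],"angular": [0,0,0],"gripper": -1}], "force": 70}}

```text
time_s: 16.3
position: [0.6286, -0.1335, 0.0123]
tool_rot: [[0.866, 0.005, -0.5], [0.004, -1.0, -0.003], [-0.5, 0.0, -0.866]]
ft_force: [4.6, 0.6, 5.6]
grip_width: 0.0604
```

Call:
{"api": "servo_tool", "payload": {"commands": [{"linear": [-7,0,-13],"angular": [0,0,0],"gripper": -1},{"linear": [-22,0,-39],"angular": [0,0,0],"gripper": -1},{"linear": [-44,0,-78],"angular": [0,0,0],"gripper": -1},{"linear": [-65,0,-113],"angular": [0,0,0],"gripper": -1},{"linear": [-80,0,-138],"angular": [0,0,0],"gripper": -1},{"linear": [-80,0,-138],"angular": [0,0,0],"gripper": -1}]}}

```text
time_s: 16.9
position: [0.6288, -0.1337, 0.1763]
tool_rot: [[0.869, 0.005, -0.495], [0.003, -1.0, -0.005], [-0.495, 0.003, -0.869]]
ft_force: [-0.9, 0.9, -1.5]
grip_width: 0.0607
```

```bash
python3 pl.py 28 170 60 19
```

```text
linear [-25.4, -362.0, 25.0] angular [24.0, 72.1, -87.9] rows>= 14 max dq/row 9.1 err 0.00 TCP target [0.5924 0.2281 0.166 ] qend [-10.  36.  86.  62.  78. -30.] margin 33.5
```

Call:
{"api": "servo_tool", "payload": {"commands": [{"linear": [-2,-24,2],"angular": [1.6,4.8,-5.9],"gripper": -1},{"linear": [-3,-48,3],"angular": [3.2,9.6,-11.7],"gripper": -1},{"linear": [-5,-72,5],"angular": [4.8,14.4,-17.6],"gripper": -1},{"linear": [-7,-97,7],"angular": [6.4,19.2,-23.4],"gripper": -1},{"linear": [-8,-121,8],"angular": [8,24,-29.3],"gripper": -1},{"linear": [-10,-145,10],"angular": [9.6,28.8,-35.2],"gripper": -1},{"linear": [-12,-169,12],"angular": [11.2,33.6,-41],"gripper": -1},{"linear": [-14,-193,13],"angular": [12.8,38.5,-46.9],"gripper": -1},{"linear": [-15,-217,15],"angular": [14.4,43.3,-52.7],"gripper": -1},{"linear": [-17,-241,17],"angular": [16,48.1,-58.6],"gripper": -1},{"linear": [-19,-265,18],"angular": [17.6,52.9,-64.5],"gripper": -1},{"linear": [-20,-290,20],"angular": [19.2,57.7,-70.3],"gripper": -1},{"linear": [-22,-314,22],"angular": [20.8,62.5,-76.2],"gripper": -1},{"linear": [-24,-338,23],"angular": [22.4,67.3,-82],"gripper": -1},{"linear": [-25,-362,25],"angular": [24,72.1,-87.9],"gripper": -1},{"linear": [-25,-362,25],"angular": [24,72.1,-87.9],"gripper": -1},{"linear": [-25,-362,25],"angular": [24,72.1,-87.9],"gripper": -1}]}}

```text
time_s: 18.6
position: [0.5915, 0.2282, 0.1611]
tool_rot: [[0.064, 0.994, 0.089], [0.496, -0.109, 0.862], [0.866, -0.011, -0.5]]
ft_force: [0.8, -0.3, -1.6]
grip_width: 0.0604
```

```bash
python3 pl.py 28 72 60 19; python3 -c "
from h import *
shot('wrist','w7.png',1.2)"
```

```text
linear [-80.6, 2.0, 46.5] angular [-0.3, -0.0, -0.6] rows>= 2 max dq/row 5.7 err 0.00 TCP target [0.5924 0.2281 0.068 ] qend [-10.  45.  90.  65.  72. -42.] margin 52.6
```

View pics/w7.png

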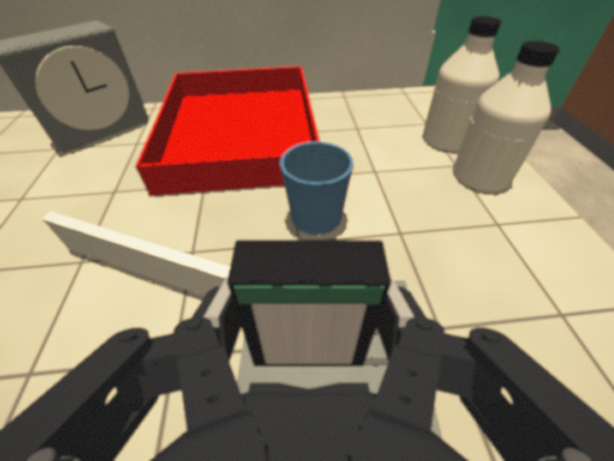

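Call:
{"api": "servo_tool", "payload": {"commands": [{"linear": [-27,1,15],"angular": [0,0,-0.6],"gripper": -1},{"linear": [-54,2,31],"angular": [0,0,-0.6],"gripper": -1},{"linear": [-70,2,40],"angular": [0,0,-0.6],"gripper": -1},{"linear": [-79,2,45],"angular": [0,0,-0.6],"gripper": -1},{"linear": [-80,2,46],"angular": [0,0,-0.6],"gripper": -1},{"linear": [-80,2,46],"angular": [0,0,-0.6],"gripper": -1}]}}

```text
time_s: 19.25
position: [0.5936, 0.2281, 0.0706]
tool_rot: [[0.05, 0.995, 0.091], [0.496, -0.104, 0.862], [0.867, 0.002, -0.498]]
ft_force: [-0.1, 0.4, -1.7]
grip_width: 0.0601
```

Call:
{"api": "servo_tool", "payload": {"commands": [{"linear": [-1,0,0.6],"angular": [0,0,0],"gripper": -1},{"linear": [-2,0,1.1],"angular": [0,0,0],"gripper": -1},{"linear": [-3,0,1.7],"angular": [0,0,0],"gripper": -1},{"linear": [-3,0,1.7],"angular": [0,0,0],"gripper": -1}]}}

```text
time_s: 19.65
position: [0.5932, 0.2283, 0.0665]
tool_rot: [[0.05, 0.995, 0.09], [0.496, -0.103, 0.862], [0.867, 0.002, -0.498]]
ft_force: [0.6, 0.4, -0.9]
grip_width: 0.0604
```

Call:
{"api": "servo_tool", "payload": {"commands": [{"linear": [-0.9,0,0.5],"angular": [0,0,0],"gripper": -1},{"linear": [-1.7,0,1],"angular": [0,0,0],"gripper": -1},{"linear": [-1.7,0,1],"angular": [0,0,0],"gripper": -1}]}}

```text
time_s: 19.95
position: [0.5932, 0.2284, 0.0643]
tool_rot: [[0.05, 0.995, 0.09], [0.496, -0.103, 0.862], [0.867, 0.001, -0.498]]
ft_force: [0.3, 0.2, -2.1]
grip_width: 0.0607
```

Call:
{"api": "servo_tool", "payload": {"commands": [{"linear": [-0.9,0,0.5],"angular": [0,0,0],"gripper": -1},{"linear": [-1.7,0,1],"angular": [0,0,0],"gripper": -1},{"linear": [-1.7,0,1],"angular": [0,0,0],"gripper": -1}]}}

```text
time_s: 20.25
position: [0.5932, 0.2285, 0.0637]
tool_rot: [[0.049, 0.995, 0.09], [0.494, -0.103, 0.864], [0.868, 0.002, -0.496]]
ft_force: [-3.7, -1.9, 8.4]
grip_width: 0.0606
```

Contact at the predicted height. Release and retreat.

Call:
{"api": "servo_tool", "payload": {"commands": [{"linear": [0.8,0,-0.5],"angular": [0,0,0],"gripper": -1},{"linear": [0.8,0,-0.5],"angular": [0,0,0],"gripper": 0.6},{"linear": [0.8,0,-0.5],"angular": [0,0,0],"gripper": 0.8},{"linear": [0.8,0,-0.5],"angular": [0,0,0],"gripper": 1},{"linear": [0.8,0,-0.5],"angular": [0,0,0],"gripper": 1},{"linear": [0.8,0,-0.5],"angular": [0,0,0],"gripper": 1},{"linear": [0.8,0,-10],"angular": [0,0,0],"gripper": 1},{"linear": [0.8,0,-30],"angular": [0,0,0],"gripper": 1},{"linear": [0.8,0,-60],"angular": [0,0,0],"gripper": 1},{"linear": [20,0,-90],"angular": [0,0,0],"gripper": 1},{"linear": [40,0,-110],"angular": [0,0,0],"gripper": 1},{"linear": [60,0,-120],"angular": [0,0,0],"gripper": 1},{"linear": [60,0,-120],"angular": [0,0,0],"gripper": 1}]}}

```text
time_s: 21.55
position: [0.5861, 0.1537, 0.1772]
tool_rot: [[0.046, 0.995, 0.093], [0.497, -0.104, 0.862], [0.867, 0.007, -0.499]]
ft_force: [0.4, 0.5, 0.0]
grip_width: 0.0851
```

```bash
python3 gr.py holder_blue 60 -35 120;python3 gr.py holder_blue 60 -30 120; python3 gr.py holder_red 60 -45 120;  python3 -c "
from h import *
shot('wrist','w8.png',1.2)"
```

```text
linear [-239.2, 131.1, -384.5] angular [-25.0, -63.8, 113.9] rows>= 16 max dq/row 11.7 err 11.04 TCP target [ 0.6696 -0.31    0.1626] qend [-32.  62.  13.  -7. 134.  77.] margin 0.0
linear [-236.5, 127.5, -384.7] angular [-29.7, -60.7, 111.8] rows>= 16 max dq/row 9.7 err 3.75 TCP target [ 0.6661 -0.3085  0.165 ] qend [-33.  62.  13.  -6. 133.  77.] margin 0.0
linear [-232.3, -61.5, -363.5] angular [-13.9, -76.3, 107.8] rows>= 16 max dq/row 7.8 err 0.00 TCP target [ 0.4803 -0.2685  0.1568] qend [-35.  46.  56. -18. 120.  65.] margin 42.9
```

View pics/w8.png

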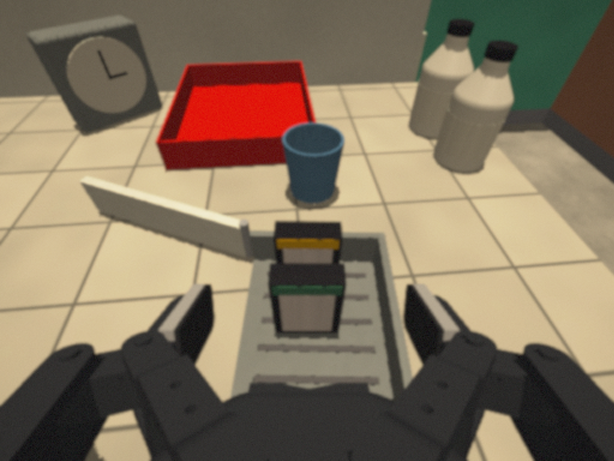

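```bash
python3 gr.py holder_blue 20 -30 100;python3 gr.py holder_blue 40 -30 70;  python3 gr.py holder_blue 0 -30 19
```

```text
linear [-279.1, 108.6, -353.7] angular [-29.8, -60.6, 111.7] rows>= 16 max dq/row 9.0 err 0.00 TCP target [ 0.6477 -0.3006  0.1104] qend [-33.  61.  23.  -6. 125.  78.] margin 10.6
linear [-291.6, 118.1, -349.9] angular [-29.8, -60.6, 111.7] rows>= 16 max dq/row 9.8 err 0.00 TCP target [ 0.6569 -0.3046  0.0977] qend [-33.  63.  20.  -6. 126.  78.] margin 7.8
linear [-362.8, 98.6, -302.1] angular [-29.8, -60.6, 111.7] rows>= 16 max dq/row 8.0 err 0.00 TCP target [ 0.6385 -0.2967  0.0121] qend [-33.  64.  33.  -5. 113.  79.] margin 20.0
```

Call:
{"api": "servo_tool", "payload": {"commands": [{"linear": [-16,6,-21],"angular": [-1.8,-3.6,6.6],"gripper": 1},{"linear": [-33,13,-42],"angular": [-3.5,-7.1,13.1],"gripper": 1},{"linear": [-49,19,-62],"angular": [-5.3,-10.7,19.7],"gripper": 1},{"linear": [-66,26,-83],"angular": [-7,-14.3,26.3],"gripper": 1},{"linear": [-82,32,-104],"angular": [-8.8,-17.8,32.9],"gripper": 1},{"linear": [-99,38,-125],"angular": [-10.5,-21.4,39.4],"gripper": 1},{"linear": [-115,45,-146],"angular": [-12.3,-25,46],"gripper": 1},{"linear": [-131,51,-167],"angular": [-14,-28.5,52.6],"gripper": 1},{"linear": [-148,58,-187],"angular": [-15.8,-32.1,59.1],"gripper": 1},{"linear": [-164,64,-208],"angular": [-17.5,-35.6,65.7],"gripper": 1},{"linear": [-181,71,-229],"angular": [-19.3,-39.2,72.3],"gripper": 1},{"linear": [-197,77,-250],"angular": [-21,-42.8,78.8],"gripper": 1},{"linear": [-213,83,-271],"angular": [-22.8,-46.3,85.4],"gripper": 1},{"linear": [-230,90,-291],"angular": [-24.5,-49.9,92],"gripper": 1},{"linear": [-246,96,-312],"angular": [-26.3,-53.5,98.6],"gripper": 1},{"linear": [-263,103,-333],"angular": [-28,-57,105.1],"gripper": 1},{"linear": [-279,109,-354],"angular": [-29.8,-60.6,111.7],"gripper": 1},{"linear": [-279,109,-354],"angular": [-29.8,-60.6,111.7],"gripper": 1},{"linear": [-279,109,-354],"angular": [-29.8,-60.6,111.7],"gripper": 1}]}}

```text
time_s: 23.5
position: [0.6476, -0.3002, 0.1063]
tool_rot: [[0.794, -0.39, -0.465], [-0.336, -0.921, 0.199], [-0.506, -0.002, -0.863]]
ft_force: [0.2, 0.6, 0.3]
grip_width: 0.0851
```

```bash
python3 gr.py holder_blue 0 -30; python3 wl.py holder_blue w9.png
```

```text
linear [39.2, 0.5, 86.2] angular [-0.0, 0.4, 0.1] rows>= 2 max dq/row 6.5 err 0.00 TCP target [ 0.6385 -0.2967  0.0121] qend [-33.  64.  33.  -5. 113.  79.] margin 16.0
holder_blue 0.82 [212.7, 110.3, 301.2, 205.8] [ 0.638 -0.296]
```

View pics/w9.png

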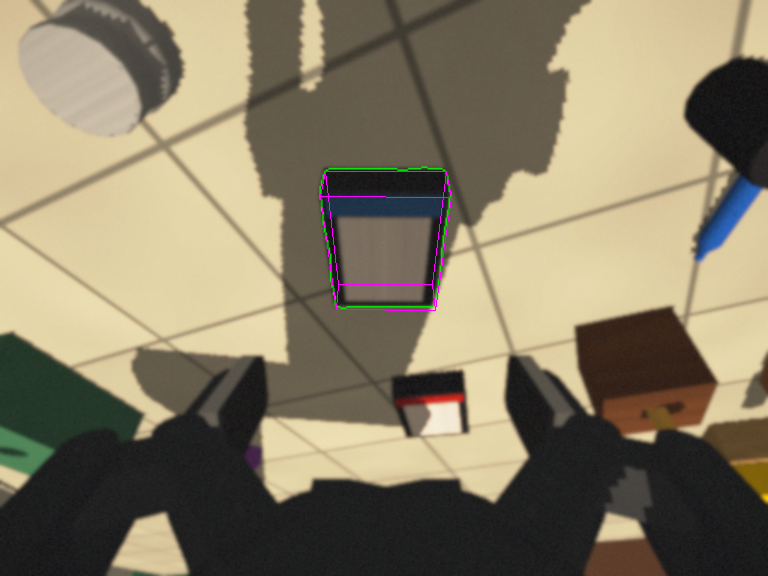

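Call:
{"api": "servo_tool", "payload": {"commands": [{"linear": [20,0,40],"angular": [0,0,0],"gripper": 1},{"linear": [39,0,70],"angular": [0,0,0],"gripper": 1},{"linear": [39,0,82],"angular": [0,0,0],"gripper": 1},{"linear": [40,0,85],"angular": [0,0,0],"gripper": 1},{"linear": [40,0,85],"angular": [0,0,0],"gripper": 1},{"linear": [40,0,85],"angular": [0,0,0],"gripper": 1}]}}

```text
time_s: 24.2
position: [0.6411, -0.2971, 0.0173]
tool_rot: [[0.797, -0.391, -0.461], [-0.338, -0.921, 0.195], [-0.5, 0.001, -0.866]]
ft_force: [0.2, -0.2, -0.2]
grip_width: 0.0855
```

```bash
python3 gr.py holder_blue 0 -30
```

```text
linear [0.4, 0.7, 5.8] angular [0.1, 0.0, 0.1] rows>= 1 max dq/row 1.1 err 0.00 TCP target [ 0.6385 -0.2967  0.0121] qend [-33.  64.  33.  -5. 113.  79.] margin 20.0
```

Call:
{"api": "servo_tool", "payload": {"commands": [{"linear": [0,1,3],"angular": [0,0,0],"gripper": 1},{"linear": [0,1,5.5],"angular": [0,0,0],"gripper": 1},{"linear": [0,1,5.5],"angular": [0,0,0],"gripper": 0.5},{"linear": [0,1,5.5],"angular": [0,0,0],"gripper": 0},{"linear": [0,1,5.5],"angular": [0,0,0],"gripper": -1},{"linear": [0,1,5.5],"angular": [0,0,0],"gripper": -1},{"linear": [0,1,5.5],"angular": [0,0,0],"gripper": -1},{"linear": [0,1,5.5],"angular": [0,0,0],"gripper": -1}], "force": 70}}

```text
time_s: 25.0
position: [0.6378, -0.297, 0.011]
tool_rot: [[0.796, -0.391, -0.462], [-0.338, -0.92, 0.196], [-0.502, 0.0, -0.865]]
ft_force: [3.3, -2.1, 4.8]
grip_width: 0.0607
```

Call:
{"api": "servo_tool", "payload": {"commands": [{"linear": [-7,0,-13],"angular": [0,0,0],"gripper": -1},{"linear": [-22,0,-39],"angular": [0,0,0],"gripper": -1},{"linear": [-35,0,-61],"angular": [0,5,0],"gripper": -1},{"linear": [-70,0,-90],"angular": [0,10,0],"gripper": -1},{"linear": [-90,0,-120],"angular": [0,15,0],"gripper": -1},{"linear": [-100,0,-120],"angular": [0,15,0],"gripper": -1},{"linear": [-100,0,-120],"angular": [0,15,0],"gripper": -1}]}}

```text
time_s: 25.7
position: [0.6129, -0.2863, 0.1667]
tool_rot: [[0.888, -0.391, -0.24], [-0.378, -0.92, 0.101], [-0.261, 0.001, -0.965]]
ft_force: [-0.3, -0.5, -1.8]
grip_width: 0.0606
```

```bash
python3 pl.py -20 170 60 19
```

```text
linear [-198.9, -419.5, 54.2] angular [43.0, 51.0, -104.1] rows>= 15 max dq/row 8.4 err 0.00 TCP target [0.5872 0.1804 0.166 ] qend [-15.  36.  87.  60.  81. -33.] margin 38.6
```

Call:
{"api": "servo_tool", "payload": {"commands": [{"linear": [-12,-26,3],"angular": [2.7,3.2,-6.5],"gripper": -1},{"linear": [-25,-52,7],"angular": [5.4,6.4,-13],"gripper": -1},{"linear": [-37,-79,10],"angular": [8.1,9.6,-19.5],"gripper": -1},{"linear": [-50,-105,14],"angular": [10.8,12.8,-26],"gripper": -1},{"linear": [-62,-131,17],"angular": [13.4,15.9,-32.5],"gripper": -1},{"linear": [-75,-157,20],"angular": [16.1,19.1,-39],"gripper": -1},{"linear": [-87,-184,24],"angular": [18.8,22.3,-45.5],"gripper": -1},{"linear": [-99,-210,27],"angular": [21.5,25.5,-52],"gripper": -1},{"linear": [-112,-236,30],"angular": [24.2,28.7,-58.6],"gripper": -1},{"linear": [-124,-262,34],"angular": [26.9,31.9,-65.1],"gripper": -1},{"linear": [-137,-288,37],"angular": [29.6,35.1,-71.6],"gripper": -1},{"linear": [-149,-315,41],"angular": [32.3,38.3,-78.1],"gripper": -1},{"linear": [-162,-341,44],"angular": [34.9,41.4,-84.6],"gripper": -1},{"linear": [-174,-367,47],"angular": [37.6,44.6,-91.1],"gripper": -1},{"linear": [-186,-393,51],"angular": [40.3,47.8,-97.6],"gripper": -1},{"linear": [-199,-420,54],"angular": [43,51,-104.1],"gripper": -1},{"linear": [-199,-420,54],"angular": [43,51,-104.1],"gripper": -1},{"linear": [-199,-420,54],"angular": [43,51,-104.1],"gripper": -1}]}}

```text
time_s: 27.5
position: [0.5879, 0.1807, 0.1627]
tool_rot: [[0.058, 0.994, 0.09], [0.496, -0.107, 0.861], [0.866, -0.005, -0.5]]
ft_force: [0.2, -0.5, -1.2]
grip_width: 0.0606
```

```bash
python3 pl.py -20 72 60 19; python3 -c "
from h import *
shot('wrist','w10.png',1.2)"
```

```text
linear [-82.2, -0.1, 47.1] angular [-0.2, -0.0, -0.2] rows>= 2 max dq/row 5.5 err 0.00 TCP target [0.5872 0.1804 0.068 ] qend [-15.  45.  90.  62.  75. -44.] margin 51.8
```

View pics/w10.png

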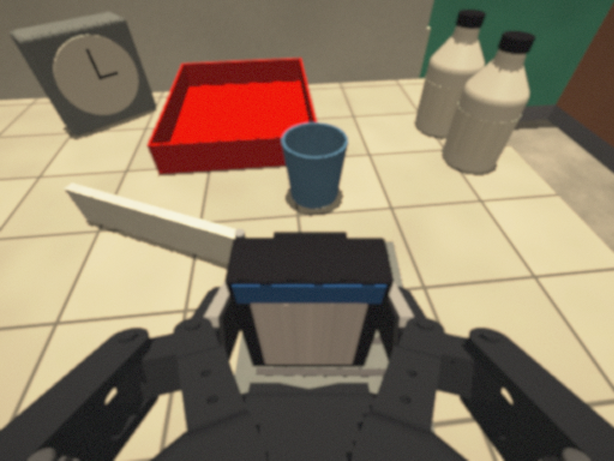

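Call:
{"api": "servo_tool", "payload": {"commands": [{"linear": [-27,0,16],"angular": [0,0,0],"gripper": -1},{"linear": [-54,0,31],"angular": [0,0,0],"gripper": -1},{"linear": [-72,0,41],"angular": [0,0,0],"gripper": -1},{"linear": [-81,0,46.5],"angular": [0,0,0],"gripper": -1},{"linear": [-82,0,47],"angular": [0,0,0],"gripper": -1},{"linear": [-83,0,47.7],"angular": [0,0,0],"gripper": -1},{"linear": [-83,0,47.7],"angular": [0,0,0],"gripper": -1}]}}

```text
time_s: 28.25
position: [0.5883, 0.1802, 0.0697]
tool_rot: [[0.054, 0.994, 0.094], [0.497, -0.108, 0.861], [0.866, 0.001, -0.5]]
ft_force: [-0.0, -0.7, -1.2]
grip_width: 0.0603
```

Call:
{"api": "servo_tool", "payload": {"commands": [{"linear": [-1,0,0.6],"angular": [0,0,0],"gripper": -1},{"linear": [-2,0,1.1],"angular": [0,0,0],"gripper": -1},{"linear": [-3,0,1.7],"angular": [0,0,0],"gripper": -1},{"linear": [-3,0,1.7],"angular": [0,0,0],"gripper": -1}]}}

```text
time_s: 28.65
position: [0.5879, 0.1804, 0.0653]
tool_rot: [[0.055, 0.994, 0.093], [0.496, -0.108, 0.861], [0.866, -0.001, -0.499]]
ft_force: [-0.3, -0.2, -1.5]
grip_width: 0.0604
```

Call:
{"api": "servo_tool", "payload": {"commands": [{"linear": [-0.9,0,0.5],"angular": [0,0,0],"gripper": -1},{"linear": [-1.7,0,1],"angular": [0,0,0],"gripper": -1},{"linear": [-1.7,0,1],"angular": [0,0,0],"gripper": -1}]}}

```text
time_s: 28.95
position: [0.5879, 0.1804, 0.0632]
tool_rot: [[0.055, 0.994, 0.093], [0.496, -0.108, 0.861], [0.866, -0.001, -0.499]]
ft_force: [-0.2, -0.2, -1.5]
grip_width: 0.0602
```

Call:
{"api": "servo_tool", "payload": {"commands": [{"linear": [-0.9,0,0.5],"angular": [0,0,0],"gripper": -1},{"linear": [-1.5,0,0.9],"angular": [0,0,0],"gripper": -1},{"linear": [-1.5,0,0.9],"angular": [0,0,0],"gripper": -1}]}}

```text
time_s: 29.25
position: [0.5879, 0.1805, 0.0615]
tool_rot: [[0.055, 0.994, 0.093], [0.496, -0.108, 0.861], [0.866, -0.001, -0.499]]
ft_force: [-1.2, -1.2, -1.7]
grip_width: 0.0607
```

Call:
{"api": "servo_tool", "payload": {"commands": [{"linear": [-0.9,0,0.5],"angular": [0,0,0],"gripper": -1},{"linear": [-0.9,0,0.5],"angular": [0,0,0],"gripper": -1},{"linear": [-0.9,0,0.5],"angular": [0,0,0],"gripper": -1}]}}

```text
time_s: 29.55
position: [0.588, 0.1805, 0.0608]
tool_rot: [[0.054, 0.994, 0.093], [0.496, -0.108, 0.862], [0.867, -0.001, -0.499]]
ft_force: [-1.2, -1.3, 1.3]
grip_width: 0.0608
```

Call:
{"api": "servo_tool", "payload": {"commands": [{"linear": [0,0,0],"angular": [0,0,0],"gripper": 0.6},{"linear": [0,0,0],"angular": [0,0,0],"gripper": 0.8},{"linear": [0,0,0],"angular": [0,0,0],"gripper": 1},{"linear": [0,0,0],"angular": [0,0,0],"gripper": 1},{"linear": [0,0,0],"angular": [0,0,0],"gripper": 1},{"linear": [0,0,-10],"angular": [0,0,0],"gripper": 1},{"linear": [0,0,-30],"angular": [0,0,0],"gripper": 1},{"linear": [0,0,-60],"angular": [0,0,0],"gripper": 1},{"linear": [20,0,-90],"angular": [0,0,0],"gripper": 1},{"linear": [40,0,-110],"angular": [0,0,0],"gripper": 1},{"linear": [60,0,-120],"angular": [0,0,0],"gripper": 1},{"linear": [60,0,-120],"angular": [0,0,0],"gripper": 1}]}}

```text
time_s: 30.75
position: [0.5806, 0.1059, 0.1753]
tool_rot: [[0.051, 0.994, 0.096], [0.498, -0.109, 0.86], [0.866, 0.004, -0.5]]
ft_force: [-0.2, 0.4, -1.2]
grip_width: 0.0855
```

```bash
python3 gr.py holder_red 60 -45 120;  python3 -c "
from h import *
shot('wrist','w11.png',1.2)"
```

```text
linear [-207.6, -59.1, -322.6] angular [-13.9, -76.3, 107.4] rows>= 16 max dq/row 7.8 err 0.00 TCP target [ 0.4803 -0.2685  0.1568] qend [-35.  46.  56. -18. 120.  65.] margin 42.9
```

View pics/w11.png

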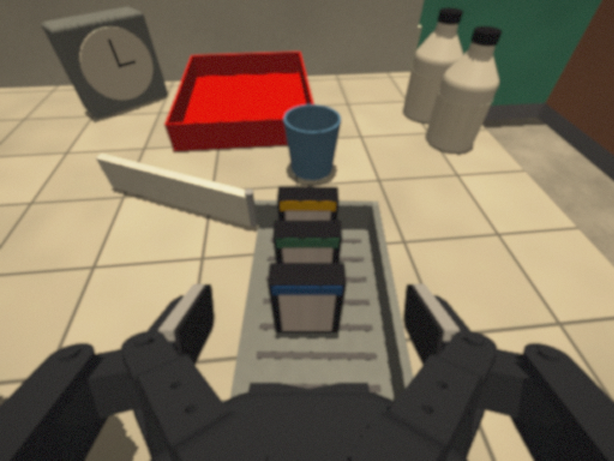

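Three upright. Now red.

Call:
{"api": "servo_tool", "payload": {"commands": [{"linear": [-12,-3,-19],"angular": [-0.8,-4.5,6.3],"gripper": 1},{"linear": [-24,-7,-38],"angular": [-1.6,-9,12.6],"gripper": 1},{"linear": [-37,-10,-57],"angular": [-2.5,-13.5,19],"gripper": 1},{"linear": [-49,-14,-76],"angular": [-3.3,-18,25.3],"gripper": 1},{"linear": [-61,-17,-95],"angular": [-4.1,-22.4,31.6],"gripper": 1},{"linear": [-73,-21,-114],"angular": [-4.9,-26.9,37.9],"gripper": 1},{"linear": [-85,-24,-133],"angular": [-5.7,-31.4,44.2],"gripper": 1},{"linear": [-98,-28,-152],"angular": [-6.5,-35.9,50.5],"gripper": 1},{"linear": [-110,-31,-171],"angular": [-7.4,-40.4,56.9],"gripper": 1},{"linear": [-122,-35,-190],"angular": [-8.2,-44.9,63.2],"gripper": 1},{"linear": [-134,-38,-209],"angular": [-9,-49.4,69.5],"gripper": 1},{"linear": [-147,-42,-228],"angular": [-9.8,-53.9,75.8],"gripper": 1},{"linear": [-159,-45,-247],"angular": [-10.6,-58.3,82.1],"gripper": 1},{"linear": [-171,-49,-266],"angular": [-11.5,-62.8,88.4],"gripper": 1},{"linear": [-183,-52,-285],"angular": [-12.3,-67.3,94.8],"gripper": 1},{"linear": [-195,-56,-304],"angular": [-13.1,-71.8,101.1],"gripper": 1},{"linear": [-208,-59,-323],"angular": [-13.9,-76.3,107.4],"gripper": 1},{"linear": [-208,-59,-323],"angular": [-13.9,-76.3,107.4],"gripper": 1},{"linear": [-208,-59,-323],"angular": [-13.9,-76.3,107.4],"gripper": 1}]}}

```text
time_s: 32.7
position: [0.4798, -0.268, 0.1524]
tool_rot: [[0.685, -0.225, -0.693], [-0.155, -0.974, 0.163], [-0.712, -0.004, -0.703]]
ft_force: [0.4, 0.1, -0.1]
grip_width: 0.0853
```

```bash
python3 gr.py holder_red 40 -45; python3 wl.py holder_red w12.png
```

```text
linear [69.3, 0.8, 87.4] angular [-0.1, 0.4, 0.2] rows>= 3 max dq/row 4.6 err 0.00 TCP target [ 0.4666 -0.2653  0.0416] qend [-35.  52.  63. -16. 107.  69.] margin 46.1
holder_red 0.7 [216.5, 71.8, 291.1, 156.1] [ 0.444 -0.258]
```

View pics/w12.png

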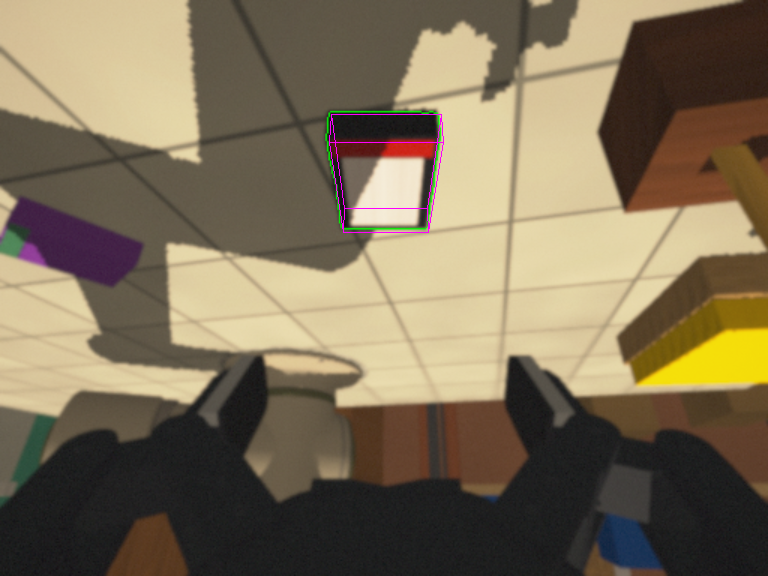

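Call:
{"api": "servo_tool", "payload": {"commands": [{"linear": [23,0,29],"angular": [0,0,0],"gripper": 1},{"linear": [46,0,58],"angular": [0,0,0],"gripper": 1},{"linear": [69,0,87],"angular": [0,0,0],"gripper": 1},{"linear": [69,0,105],"angular": [0,0,0],"gripper": 1},{"linear": [69,0,118],"angular": [0,0,0],"gripper": 1},{"linear": [69,0,124],"angular": [0,0,0],"gripper": 1},{"linear": [69,0,125],"angular": [0,0,0],"gripper": 1},{"linear": [69,0,125],"angular": [0,0,0],"gripper": 1}]}}

```text
time_s: 33.6
position: [0.4413, -0.259, 0.0174]
tool_rot: [[0.687, -0.225, -0.691], [-0.158, -0.974, 0.16], [-0.71, -0.001, -0.705]]
ft_force: [0.5, -0.2, -0.0]
grip_width: 0.0849
```

```bash
python3 gr.py holder_red 0 -45
```

```text
linear [1.3, 0.4, 4.4] angular [0.0, 0.2, 0.1] rows>= 1 max dq/row 0.8 err 0.00 TCP target [ 0.439  -0.2589  0.0133] qend [-36.  52.  70. -16. 100.  70.] margin 57.0
```

Call:
{"api": "servo_tool", "payload": {"commands": [{"linear": [1,0,3],"angular": [0,0,0],"gripper": 1},{"linear": [1,0,4.5],"angular": [0,0,0],"gripper": 1},{"linear": [1,0,4.5],"angular": [0,0,0],"gripper": 0.5},{"linear": [1,0,4.5],"angular": [0,0,0],"gripper": 0},{"linear": [1,0,4.5],"angular": [0,0,0],"gripper": -1},{"linear": [1,0,4.5],"angular": [0,0,0],"gripper": -1},{"linear": [1,0,4.5],"angular": [0,0,0],"gripper": -1},{"linear": [1,0,4.5],"angular": [0,0,0],"gripper": -1}], "force": 70}}

```text
time_s: 34.4
position: [0.4387, -0.2586, 0.0132]
tool_rot: [[0.686, -0.226, -0.691], [-0.159, -0.974, 0.161], [-0.71, -0.001, -0.704]]
ft_force: [4.1, 0.2, 6.2]
grip_width: 0.0606
```

Call:
{"api": "servo_tool", "payload": {"commands": [{"linear": [-10,0,-10],"angular": [0,0,0],"gripper": -1},{"linear": [-32,0,-32],"angular": [0,0,0],"gripper": -1},{"linear": [-60,0,-60],"angular": [0,0,0],"gripper": -1},{"linear": [-90,0,-90],"angular": [0,0,0],"gripper": -1},{"linear": [-115,0,-115],"angular": [0,0,0],"gripper": -1},{"linear": [-120,0,-120],"angular": [0,0,0],"gripper": -1},{"linear": [-120,0,-120],"angular": [0,0,0],"gripper": -1}]}}

```text
time_s: 35.1
position: [0.4391, -0.2588, 0.1833]
tool_rot: [[0.687, -0.226, -0.691], [-0.159, -0.974, 0.16], [-0.709, -0.0, -0.705]]
ft_force: [-0.1, -0.8, -2.8]
grip_width: 0.0602
```

```bash
python3 pl.py -69 180 45 19
```

```text
linear [42.4, -411.4, -29.9] angular [-0.2, 66.0, -105.1] rows>= 15 max dq/row 7.7 err 0.00 TCP target [0.5818 0.1304 0.1743] qend [-16.  31.  84.  45.  79. -25.] margin 48.3
```

Call:
{"api": "servo_tool", "payload": {"commands": [{"linear": [3,-26,-2],"angular": [0,4.1,-6.6],"gripper": -1},{"linear": [5,-51,-4],"angular": [0,8.3,-13.1],"gripper": -1},{"linear": [8,-77,-6],"angular": [0,12.4,-19.7],"gripper": -1},{"linear": [11,-103,-7],"angular": [0,16.5,-26.3],"gripper": -1},{"linear": [13,-128,-9],"angular": [0,20.6,-32.8],"gripper": -1},{"linear": [16,-154,-11],"angular": [0,24.8,-39.4],"gripper": -1},{"linear": [19,-180,-13],"angular": [0,28.9,-46],"gripper": -1},{"linear": [21,-206,-15],"angular": [0,33,-52.6],"gripper": -1},{"linear": [24,-231,-17],"angular": [0,37.1,-59.1],"gripper": -1},{"linear": [27,-257,-19],"angular": [0,41.3,-65.7],"gripper": -1},{"linear": [29,-283,-20],"angular": [0,45.4,-72.3],"gripper": -1},{"linear": [32,-308,-22],"angular": [0,49.5,-78.8],"gripper": -1},{"linear": [34,-334,-24],"angular": [0,53.6,-85.4],"gripper": -1},{"linear": [37,-360,-26],"angular": [0,57.8,-92],"gripper": -1},{"linear": [40,-386,-28],"angular": [0,61.9,-98.5],"gripper": -1},{"linear": [42,-411,-30],"angular": [0,66,-105.1],"gripper": -1},{"linear": [42,-411,-30],"angular": [0,66,-105.1],"gripper": -1},{"linear": [42,-411,-30],"angular": [0,66,-105.1],"gripper": -1}]}}

```text
time_s: 36.9
position: [0.5809, 0.1299, 0.1725]
tool_rot: [[0.083, 0.994, 0.071], [0.701, -0.109, 0.704], [0.708, -0.009, -0.706]]
ft_force: [-0.2, -0.5, -0.9]
grip_width: 0.0602
```

```bash
python3 pl.py -69 72 45 19; python3 -c "
from h import *
shot('wrist','w13.png',1.2)"
```

```text
linear [-74.7, 1.8, 75.4] angular [-0.3, -0.1, -0.4] rows>= 3 max dq/row 3.6 err 0.00 TCP target [0.5818 0.1304 0.0663] qend [-16.  40.  89.  48.  70. -35.] margin 53.0
```

View pics/w13.png

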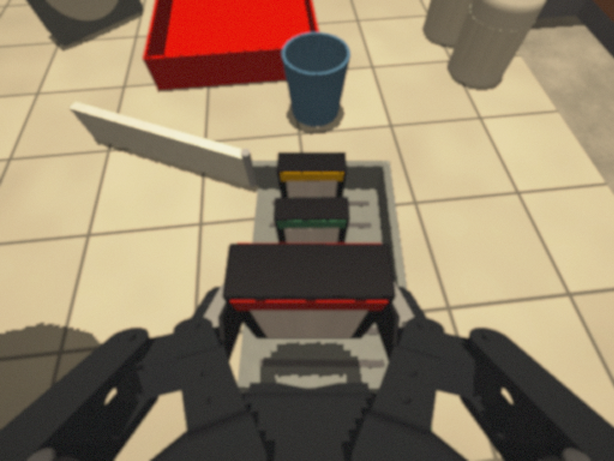

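Call:
{"api": "servo_tool", "payload": {"commands": [{"linear": [-25,1,25],"angular": [0,0,-0.4],"gripper": -1},{"linear": [-50,1,50],"angular": [0,0,-0.4],"gripper": -1},{"linear": [-66,2,66],"angular": [0,0,-0.4],"gripper": -1},{"linear": [-73,2,73.5],"angular": [0,0,-0.4],"gripper": -1},{"linear": [-74.5,2,75],"angular": [0,0,-0.4],"gripper": -1},{"linear": [-74.5,2,75],"angular": [0,0,-0.4],"gripper": -1}]}}

```text
time_s: 37.55
position: [0.5836, 0.1302, 0.0691]
tool_rot: [[0.072, 0.995, 0.075], [0.702, -0.104, 0.705], [0.709, 0.002, -0.705]]
ft_force: [-0.3, 0.4, -2.6]
grip_width: 0.0607
```

Call:
{"api": "servo_tool", "payload": {"commands": [{"linear": [-0.7,0,0.7],"angular": [0,0,0],"gripper": -1},{"linear": [-1.4,0,1.4],"angular": [0,0,0],"gripper": -1},{"linear": [-2.1,0,2.1],"angular": [0,0,0],"gripper": -1},{"linear": [-2.1,0,2.1],"angular": [0,0,0],"gripper": -1}]}}

```text
time_s: 37.95
position: [0.5832, 0.1306, 0.0656]
tool_rot: [[0.072, 0.995, 0.074], [0.702, -0.103, 0.705], [0.709, 0.002, -0.705]]
ft_force: [-0.8, -0.2, -1.2]
grip_width: 0.0605
```

Call:
{"api": "servo_tool", "payload": {"commands": [{"linear": [-0.7,0,0.7],"angular": [0,0,0],"gripper": -1},{"linear": [-1.4,0,1.4],"angular": [0,0,0],"gripper": -1},{"linear": [-1.4,0,1.4],"angular": [0,0,0],"gripper": -1}]}}

```text
time_s: 38.25
position: [0.5832, 0.1306, 0.0633]
tool_rot: [[0.072, 0.995, 0.074], [0.702, -0.103, 0.705], [0.709, 0.001, -0.705]]
ft_force: [-0.5, -0.2, -1.7]
grip_width: 0.0606
```

Call:
{"api": "servo_tool", "payload": {"commands": [{"linear": [-0.6,0,0.6],"angular": [0,0,0],"gripper": -1},{"linear": [-0.6,0,0.6],"angular": [0,0,0],"gripper": -1}]}}

```text
time_s: 38.45
position: [0.5832, 0.1306, 0.0625]
tool_rot: [[0.072, 0.995, 0.074], [0.702, -0.103, 0.705], [0.709, 0.001, -0.705]]
ft_force: [0.0, 0.7, -1.2]
grip_width: 0.0607
```

Call:
{"api": "servo_tool", "payload": {"commands": [{"linear": [-0.7,0,0.7],"angular": [0,0,0],"gripper": -1},{"linear": [-0.7,0,0.7],"angular": [0,0,0],"gripper": -1}]}}

```text
time_s: 38.65
position: [0.5832, 0.1306, 0.0615]
tool_rot: [[0.072, 0.995, 0.074], [0.702, -0.103, 0.705], [0.709, 0.001, -0.705]]
ft_force: [-0.5, 0.8, -1.4]
grip_width: 0.0604
```

Call:
{"api": "servo_tool", "payload": {"commands": [{"linear": [-0.7,0,0.7],"angular": [0,0,0],"gripper": -1},{"linear": [-0.7,0,0.7],"angular": [0,0,0],"gripper": -1}]}}

```text
time_s: 38.85
position: [0.5832, 0.1306, 0.0605]
tool_rot: [[0.072, 0.995, 0.074], [0.702, -0.103, 0.705], [0.709, 0.001, -0.705]]
ft_force: [0.9, 0.5, -0.9]
grip_width: 0.0605
```

```bash
python3 -c "
from h import *
shot('wrist','w14.png',1.2);shot('scene','s2.png',4)
w=cv2.imread('pics/s2.png')[450:1000,850:1550];cv2.imwrite('pics/s2.png',w)"
```

```text
(no output)
```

View pics/s2.png

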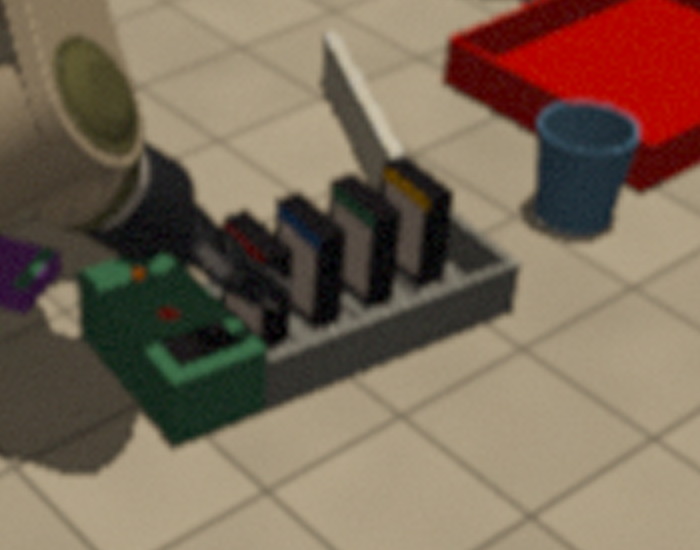

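Call:
{"api": "servo_tool", "payload": {"commands": [{"linear": [-0.8,0,0.8],"angular": [0,0,0],"gripper": -1},{"linear": [-0.8,0,0.8],"angular": [0,0,0],"gripper": -1}]}}

```text
time_s: 39.15
position: [0.5832, 0.1306, 0.0594]
tool_rot: [[0.072, 0.995, 0.074], [0.702, -0.103, 0.705], [0.709, 0.001, -0.705]]
ft_force: [0.7, 0.0, -1.7]
grip_width: 0.0605
```

Call:
{"api": "servo_tool", "payload": {"commands": [{"linear": [-0.7,0,0.7],"angular": [0,0,0],"gripper": -1},{"linear": [-0.7,0,0.7],"angular": [0,0,0],"gripper": -1}]}}

```text
time_s: 39.35
position: [0.5833, 0.1306, 0.0588]
tool_rot: [[0.072, 0.995, 0.074], [0.701, -0.103, 0.705], [0.709, 0.002, -0.705]]
ft_force: [-1.2, -0.3, 2.6]
grip_width: 0.0608
```

Contact. Release and retreat.

Call:
{"api": "servo_tool", "payload": {"commands": [{"linear": [0,0,0],"angular": [0,0,0],"gripper": 0.6},{"linear": [0,0,0],"angular": [0,0,0],"gripper": 0.8},{"linear": [0,0,0],"angular": [0,0,0],"gripper": 1},{"linear": [0,0,0],"angular": [0,0,0],"gripper": 1},{"linear": [0,0,0],"angular": [0,0,0],"gripper": 1},{"linear": [0,0,-10],"angular": [0,0,0],"gripper": 1},{"linear": [0,0,-30],"angular": [0,0,0],"gripper": 1},{"linear": [0,0,-60],"angular": [0,0,0],"gripper": 1},{"linear": [20,0,-90],"angular": [0,0,0],"gripper": 1},{"linear": [40,0,-110],"angular": [0,0,0],"gripper": 1},{"linear": [60,0,-120],"angular": [0,0,0],"gripper": 1},{"linear": [60,0,-120],"angular": [0,0,0],"gripper": 1}]}}

```text
time_s: 40.55
position: [0.5793, 0.0878, 0.1888]
tool_rot: [[0.068, 0.995, 0.078], [0.703, -0.103, 0.704], [0.708, 0.007, -0.706]]
ft_force: [0.4, -0.3, -0.6]
grip_width: 0.0854
```

```bash
cat > look3.py <<'E'
from h import *
st,im=shot('wrist','w15.png',1.2);M=c2w(im,st)
print(np.round(st['position'],3))
st,a=shot('scene');b=env.get_image('side')
for nm,i in(('scene',a),('side',b)):
    for n in('door','stand','stylus'):
        for t in env.trace(i,n)[:3]:
            print(nm,n,round(t['confidence'],2),np.round(t['extent']).tolist())
    cv2.imwrite('pics/l3_%s.png'%nm,cv2.resize(i['frame'],None,fx=1.5,fy=1.5,interpolation=cv2.INTER_CUBIC))
P=pickle.load(open('poses.pkl','rb'));x,y,w=P['drier']
H=Rz(w)@[-.071,.113,0]+[x,y,.056];print('hinge guess',H)
E
python3 look3.py
```

```text
[0.579 0.088 0.189]
scene door 0.89 [289.0, 121.0, 312.0, 154.0]
scene stand 0.72 [64.0, 217.0, 100.0, 258.0]
scene stylus 0.76 [64.0, 284.0, 78.0, 332.0]
scene stylus 0.66 [65.0, 198.0, 79.0, 229.0]
side door 0.71 [189.0, 246.0, 215.0, 321.0]
side stand 0.66 [344.0, 139.0, 373.0, 165.0]
side stylus 0.65 [360.0, 126.0, 366.0, 148.0]
hinge guess [0.53411307 0.32104734 0.056     ]
```

View pics/w15.png

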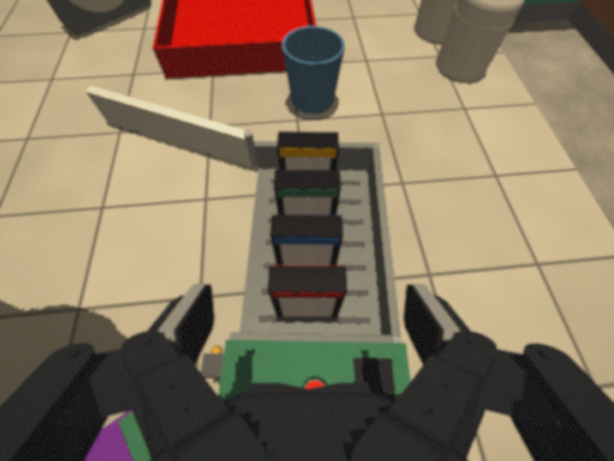

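View pics/l3_side.png

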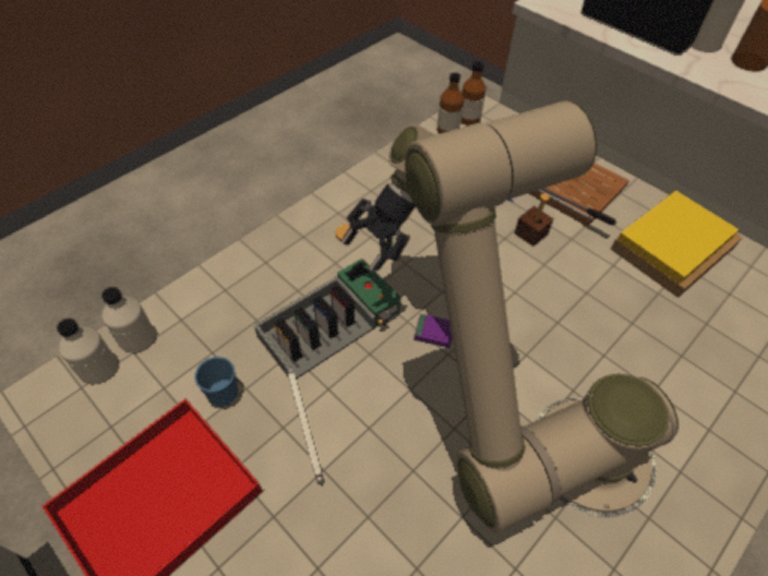

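View pics/l3_scene.png

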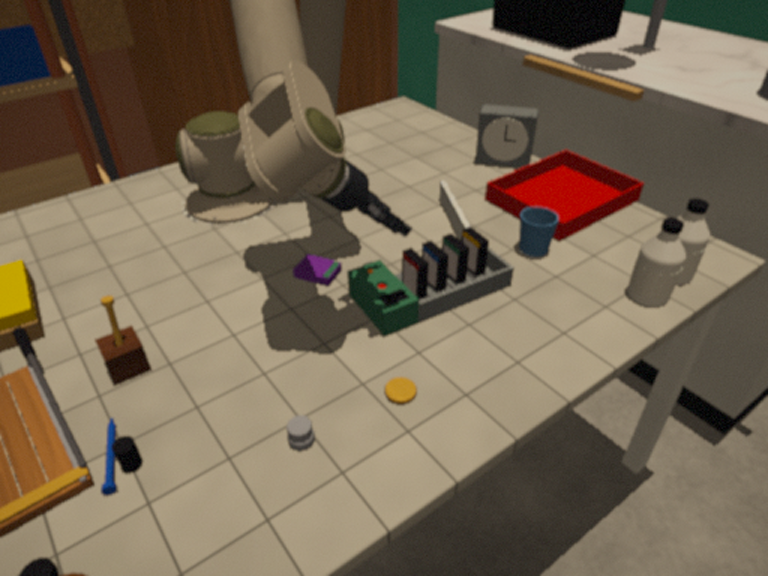

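```bash
cat > door.py <<'E'
from go import *
from h import *
P=pickle.load(open('poses.pkl','rb'));X,Y,W=P['drier']
HL=np.array([-.071,.113])
def loc(x,y,z): return Rz(W)@[x,y,0]+[X,Y,z]
def uv(al): return np.array([-np.sin(al),-np.cos(al)]),np.array([-np.cos(al),np.sin(al)])
def push(al,rho,off,z):
    u,n=uv(al);c=HL+rho*u+off*n
    # tool x = n
    ang=np.degrees(W+np.arctan2(n[1],n[0]))
    return loc(c[0],c[1],z),ang
def corners(al):
    u,n=uv(al);return np.array([loc(*(HL+r*u+o*n),z) for r in(0,.226) for o in(-.006,.006) for z in(.006,.056)])
def est(im,M,mask):
    best=[]
    for al in np.arange(0,2.35,.02):
        m=np.zeros((384,512),np.uint8);h=cv2.convexHull(proj(corners(al),im,M).astype(np.int32).reshape(-1,1,2));cv2.fillConvexPoly(m,h,1)
        best.append((np.logical_and(m,mask).sum()/np.logical_or(m,mask).sum(),al))
    return max(best)
E
python3 - <<'E'
from door import *
for nm in('side','scene'):
    im=env.get_image(nm);M=c2w(im)
    t=[t for t in env.trace(im,'door')][:1]
    for t in t: print(nm,t['confidence'],est(im,M,t['pixels']))
    v=cv2.resize(im['frame'],None,fx=3,fy=3,interpolation=cv2.INTER_CUBIC)
    c=proj(corners(2.0),im,M)*3
    for p in c: cv2.circle(v,tuple(int(x) for x in p),3,(255,0,255),-1)
    x0,y0=c.min(0)-150;x0,y0=int(max(x0,0)),int(max(y0,0));cv2.imwrite('pics/dr_%s.png'%nm,v[y0:y0+550,x0:x0+500])
for al in(2.0,1.0,0):
    p,a=push(al,.18,.05 if al==2 else .017,.033);print(np.round(p,3),a)
E
```

```text
side 0.91 (np.float64(0.8590909090909091), np.float64(1.92))
scene 0.54 (np.float64(0.6856435643564357), np.float64(1.96))
[0.405 0.456 0.033] 59.21123996693813
[0.365 0.256 0.033] 116.50701948002046
[0.498 0.144 0.033] 173.80279899310278
```

View pics/dr_side.png

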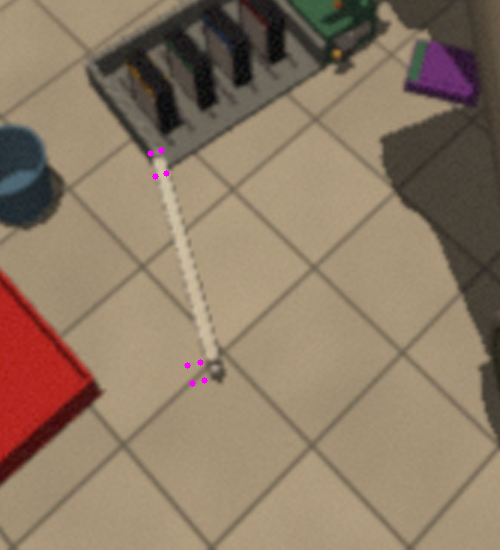

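View pics/dr_scene.png

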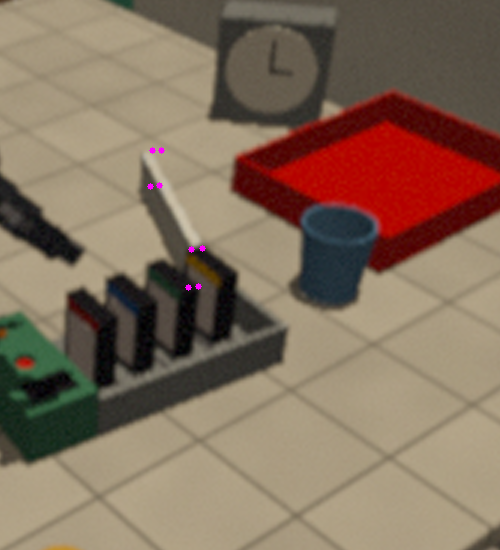

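Run:
```python
from door import *
st=env.observe();p=st['position']
T,a=push(1.92,.175,.06,.22)
rel(T,a,0,tcp=True)
print(T,a)
```

```text
linear [267.2, -211.7, 219.5] angular [-7.9, -44.7, 19.2] rows>= 9 max dq/row 12.1 err 0.00 TCP target [0.4036 0.4522 0.22  ] qend [37. 28. 67.  0. 84. 63.] margin 53.7
[0.40359487 0.45215798 0.22      ] 63.79490232798472
```

Call:
{"api": "servo_tool", "payload": {"commands": [{"linear": [27,-21,14],"angular": [-0.8,-4.5,1.9],"gripper": 0},{"linear": [53,-42,34],"angular": [-1.6,-8.9,3.8],"gripper": -1},{"linear": [80,-64,60],"angular": [-2.4,-13.4,5.8],"gripper": -1},{"linear": [107,-85,86],"angular": [-3.2,-17.9,7.7],"gripper": -1},{"linear": [134,-106,108],"angular": [-4,-22.4,9.6],"gripper": -1},{"linear": [160,-127,131],"angular": [-4.7,-26.8,11.5],"gripper": -1},{"linear": [187,-148,154],"angular": [-5.5,-31.3,13.4],"gripper": -1},{"linear": [214,-169,176],"angular": [-6.3,-35.8,15.4],"gripper": -1},{"linear": [240,-191,198],"angular": [-7.1,-40.2,17.3],"gripper": -1},{"linear": [267,-212,219],"angular": [-7.9,-44.7,19.2],"gripper": -1},{"linear": [267,-212,219],"angular": [-7.9,-44.7,19.2],"gripper": -1},{"linear": [267,-212,219],"angular": [-7.9,-44.7,19.2],"gripper": -1},{"linear": [267,-212,219],"angular": [-7.9,-44.7,19.2],"gripper": -1}]}}

```text
time_s: 42.5
position: [0.4036, 0.4508, 0.22]
tool_rot: [[0.442, 0.897, -0.001], [0.897, -0.442, -0.0], [-0.001, -0.0, -1.0]]
ft_force: [0.2, -0.3, 0.2]
grip_width: -0.0001
```

Run:
```python
from door import *
T,a=push(1.92,.175,.06,.034)
rel(T,a,0,tcp=True)
st,im=shot('wrist','w16.png',1.2)
```

```text
linear [1.4, -0.5, 186.0] angular [-0.0, 0.0, 0.0] rows>= 4 max dq/row 6.4 err 0.00 TCP target [0.4036 0.4522 0.034 ] qend [37. 40. 80.  0. 60. 63.] margin 50.2
```

View pics/w16.png

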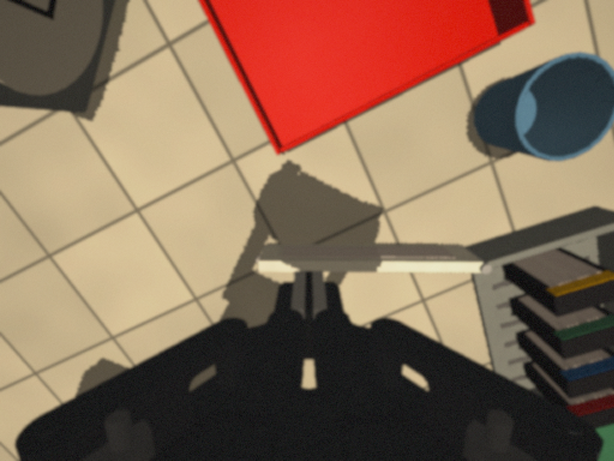

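Run:
```python
from door import *
st,im=shot('wrist');M=c2w(im,st)
T,a=push(1.92,.175,.06,.045)
print(proj(T,im,M)*1.2, [ (proj(push(1.92,r,o,.056)[0],im,M)*1.2).round() for r,o in((0.05,.006),(.226,.006),(.226,-.006))])
```

```text
[[307.15724983 207.64801135]] [array([[434., 264.]]), array([[255., 264.]]), array([[256., 275.]])]
```

Call:
{"api": "servo_tool", "payload": {"commands": [{"linear": [1,0,45],"angular": [0,0,0],"gripper": -1},{"linear": [1,0,90],"angular": [0,0,0],"gripper": -1},{"linear": [1,0,135],"angular": [0,0,0],"gripper": -1},{"linear": [1,0,170],"angular": [0,0,0],"gripper": -1},{"linear": [1,0,186],"angular": [0,0,0],"gripper": -1},{"linear": [1,0,186],"angular": [0,0,0],"gripper": -1},{"linear": [1,0,186],"angular": [0,0,0],"gripper": -1}]}}

```text
time_s: 43.3
position: [0.4045, 0.4521, 0.0351]
tool_rot: [[0.442, 0.897, 0.001], [0.897, -0.442, 0.0], [0.001, 0.0, -1.0]]
ft_force: [-0.1, -0.7, 0.6]
grip_width: -0.0002
```

```bash
cat > sweep.py <<'E'
import sys
from door import *
# rows from present pose to angles
als=[float(v) for v in sys.argv[3:]];rho=float(sys.argv[1]);off=float(sys.argv[2])
st=env.observe();p=np.array(st['position']);Rc=np.array(st['tool_rot']);print(st['time_s'],p,np.round(st['ft_force'],1))
q=np.array(st['q'])
for al in als:
    T,a=push(al,rho,off,.034);Rm=RT(a,0)
    l=Rc.T@(T-p)*1000;w=R.from_matrix(Rc.T@Rm).as_rotvec(degrees=True)
    qn,e,ea=ik(T,Rm,q,K)
    print('{"linear": [%.0f, %.0f, %.0f], "angular": [0, 0, %.1f], "gripper": -1},'%(l[0],l[1],l[2],w[2]),'# al',al,'dq %.0f e %.3f'%(np.abs(qn-q).max(),e+ea));q=qn
E
python3 sweep.py .175 .019 1.92 1.83 1.74 1.65 1.56 1.47 1.38 1.29 1.2 1.1 1.0 0.9 0.8 0.7 0.6 0.5 0.4
```

```text
43.3 [0.40451543 0.45211506 0.03514458] [-0.1 -0.7  0.6]
{"linear": [-41, -1, 1], "angular": [0, 0, -0.0], "gripper": -1}, # al 1.92 dq 7 e 0.000
{"linear": [-57, -2, 1], "angular": [0, 0, -5.2], "gripper": -1}, # al 1.83 dq 6 e 0.000
{"linear": [-73, -1, 1], "angular": [0, 0, -10.3], "gripper": -1}, # al 1.74 dq 6 e 0.000
{"linear": [-89, 0, 1], "angular": [0, 0, -15.5], "gripper": -1}, # al 1.65 dq 6 e 0.000
{"linear": [-104, 4, 1], "angular": [0, 0, -20.7], "gripper": -1}, # al 1.56 dq 6 e 0.000
{"linear": [-119, 8, 1], "angular": [0, 0, -25.8], "gripper": -1}, # al 1.47 dq 7 e 0.000
{"linear": [-134, 14, 1], "angular": [0, 0, -31.0], "gripper": -1}, # al 1.38 dq 7 e 0.000
{"linear": [-148, 22, 1], "angular": [0, 0, -36.1], "gripper": -1}, # al 1.29 dq 7 e 0.000
{"linear": [-161, 30, 1], "angular": [0, 0, -41.3], "gripper": -1}, # al 1.2 dq 7 e 0.000
{"linear": [-175, 41, 1], "angular": [0, 0, -47.0], "gripper": -1}, # al 1.1 dq 8 e 0.000
{"linear": [-188, 53, 1], "angular": [0, 0, -52.7], "gripper": -1}, # al 1.0 dq 8 e 0.000
{"linear": [-200, 66, 1], "angular": [0, 0, -58.5], "gripper": -1}, # al 0.9 dq 8 e 0.000
{"linear": [-210, 81, 1], "angular": [0, 0, -64.2], "gripper": -1}, # al 0.8 dq 8 e 0.000
{"linear": [-218, 96, 1], "angular": [0, 0, -69.9], "gripper": -1}, # al 0.7 dq 8 e 0.000
{"linear": [-225, 112, 1], "angular": [0, 0, -75.7], "gripper": -1}, # al 0.6 dq 8 e 0.000
{"linear": [-230, 129, 1], "angular": [0, 0, -81.4], "gripper": -1}, # al 0.5 dq 8 e 0.000
{"linear": [-234, 146, 1], "angular": [0, 0, -87.1], "gripper": -1}, # al 0.4 dq 7 e 0.000
```

Call:
{"api": "servo_tool", "payload": {"commands": [{"linear": [-20,0,1],"angular": [0,0,0],"gripper": -1},{"linear": [-34,0,1],"angular": [0,0,0],"gripper": -1},{"linear": [-41,-1,1],"angular": [0,0,0],"gripper": -1},{"linear": [-49,-1,1],"angular": [0,0,-2.5],"gripper": -1},{"linear": [-57,-2,1],"angular": [0,0,-5.2],"gripper": -1},{"linear": [-65,-2,1],"angular": [0,0,-7.7],"gripper": -1},{"linear": [-73,-1,1],"angular": [0,0,-10.3],"gripper": -1},{"linear": [-81,0,1],"angular": [0,0,-13],"gripper": -1},{"linear": [-89,0,1],"angular": [0,0,-15.5],"gripper": -1},{"linear": [-97,2,1],"angular": [0,0,-18],"gripper": -1},{"linear": [-104,4,1],"angular": [0,0,-20.7],"gripper": -1},{"linear": [-119,8,1],"angular": [0,0,-25.8],"gripper": -1},{"linear": [-134,14,1],"angular": [0,0,-31],"gripper": -1},{"linear": [-148,22,1],"angular": [0,0,-36.1],"gripper": -1},{"linear": [-161,30,1],"angular": [0,0,-41.3],"gripper": -1},{"linear": [-175,41,1],"angular": [0,0,-47],"gripper": -1},{"linear": [-188,53,1],"angular": [0,0,-52.7],"gripper": -1},{"linear": [-188,53,1],"angular": [0,0,-52.7],"gripper": -1}]}}

```text
time_s: 45.1
position: [0.3696, 0.2595, 0.0343]
tool_rot: [[-0.446, 0.895, 0.002], [0.895, 0.446, 0.0], [-0.001, 0.002, -1.0]]
ft_force: [-0.6, 1.0, -0.5]
grip_width: -0.0002
```

```bash
python3 sweep.py .180 .019 .9 .8 .7 .6 .5 .4 .3 .24 .18 .13 .1
python3 - <<'E'
from door import *
shot('wrist','w17.png',1.2)
im=env.get_image('side')
t=env.trace(im,'door')
if t: print(t[0]['confidence'],est(im,c2w(im),t[0]['pixels']))
E
```

```text
45.1 [0.36961175 0.25954727 0.03432266] [-0.6  1.  -0.5]
{"linear": [-17, -6, 0], "angular": [0, 0, -5.8], "gripper": -1}, # al 0.9 dq 8 e 0.000
{"linear": [-36, -6, 0], "angular": [0, 0, -11.5], "gripper": -1}, # al 0.8 dq 8 e 0.000
{"linear": [-53, -3, 0], "angular": [0, 0, -17.2], "gripper": -1}, # al 0.7 dq 8 e 0.000
{"linear": [-71, 2, 0], "angular": [0, 0, -23.0], "gripper": -1}, # al 0.6 dq 8 e 0.000
{"linear": [-88, 8, 0], "angular": [0, 0, -28.7], "gripper": -1}, # al 0.5 dq 8 e 0.000
{"linear": [-104, 15, 0], "angular": [0, 0, -34.4], "gripper": -1}, # al 0.4 dq 7 e 0.000
{"linear": [-120, 25, 0], "angular": [0, 0, -40.1], "gripper": -1}, # al 0.3 dq 7 e 0.000
{"linear": [-129, 31, 0], "angular": [0, 0, -43.6], "gripper": -1}, # al 0.24 dq 4 e 0.000
{"linear": [-137, 38, 0], "angular": [0, 0, -47.0], "gripper": -1}, # al 0.18 dq 4 e 0.000
{"linear": [-144, 44, 1], "angular": [0, 0, -49.9], "gripper": -1}, # al 0.13 dq 3 e 0.000
{"linear": [-148, 48, 1], "angular": [0, 0, -51.6], "gripper": -1}, # al 0.1 dq 2 e 0.000
0.95 (np.float64(0.441527446300716), np.float64(1.02))
```

View pics/w17.png

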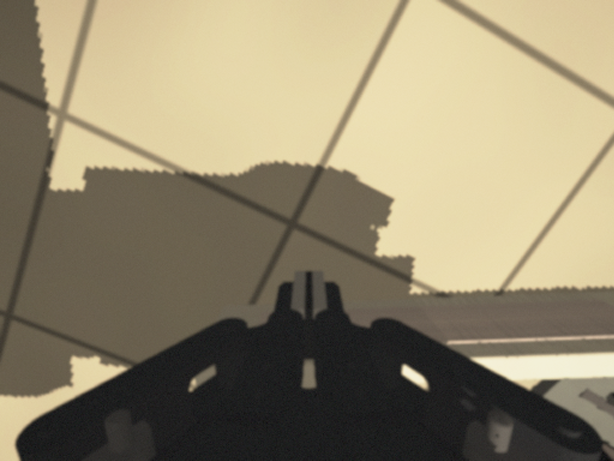

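Call:
{"api": "servo_tool", "payload": {"commands": [{"linear": [-9,-3,0],"angular": [0,0,-2.9],"gripper": -1},{"linear": [-17,-6,0],"angular": [0,0,-5.8],"gripper": -1},{"linear": [-36,-6,0],"angular": [0,0,-11.5],"gripper": -1},{"linear": [-53,-3,0],"angular": [0,0,-17.2],"gripper": -1},{"linear": [-71,2,0],"angular": [0,0,-23],"gripper": -1},{"linear": [-88,8,0],"angular": [0,0,-28.7],"gripper": -1},{"linear": [-104,15,0],"angular": [0,0,-34.4],"gripper": -1},{"linear": [-112,20,0],"angular": [0,0,-37.2],"gripper": -1},{"linear": [-120,25,0],"angular": [0,0,-40.1],"gripper": -1},{"linear": [-129,31,0],"angular": [0,0,-43.6],"gripper": -1},{"linear": [-137,38,0],"angular": [0,0,-47],"gripper": -1},{"linear": [-144,44,0],"angular": [0,0,-49.9],"gripper": -1},{"linear": [-148,48,0],"angular": [0,0,-51.6],"gripper": -1},{"linear": [-148,48,0],"angular": [0,0,-51.6],"gripper": -1}]}}

```text
time_s: 46.65
position: [0.4781, 0.1501, 0.0335]
tool_rot: [[-0.979, 0.206, 0.001], [0.206, 0.979, -0.0], [-0.001, 0.0, -1.0]]
ft_force: [-0.6, 0.4, -0.3]
grip_width: 0.0001
```

```bash
python3 sweep.py .180 .017 .1 .08 .06 .04 .02 0
python3 - <<'E'
from door import *
im=env.get_image('side')
t=env.trace(im,'door')
if t: print(t[0]['confidence'],est(im,c2w(im),t[0]['pixels']))
v=cv2.resize(im['frame'],None,fx=3,fy=3,interpolation=cv2.INTER_CUBIC)[450:950,450:1150];cv2.imwrite('pics/d5.png',v)
E
```

```text
46.65 [0.47809718 0.15006256 0.03349255] [-0.6  0.4 -0.3]
{"linear": [-2, -1, -1], "angular": [0, 0, 0.0], "gripper": -1}, # al 0.1 dq 0 e 0.000
{"linear": [-6, -1, -1], "angular": [0, 0, -1.1], "gripper": -1}, # al 0.08 dq 1 e 0.000
{"linear": [-10, -2, -0], "angular": [0, 0, -2.3], "gripper": -1}, # al 0.06 dq 1 e 0.000
{"linear": [-13, -2, -0], "angular": [0, 0, -3.4], "gripper": -1}, # al 0.04 dq 1 e 0.000
{"linear": [-17, -2, -0], "angular": [0, 0, -4.6], "gripper": -1}, # al 0.02 dq 1 e 0.000
{"linear": [-21, -2, -0], "angular": [0, 0, -5.7], "gripper": -1}, # al 0.0 dq 1 e 0.000
0.91 (np.float64(0.5902439024390244), np.float64(0.12))
```

View pics/d5.png

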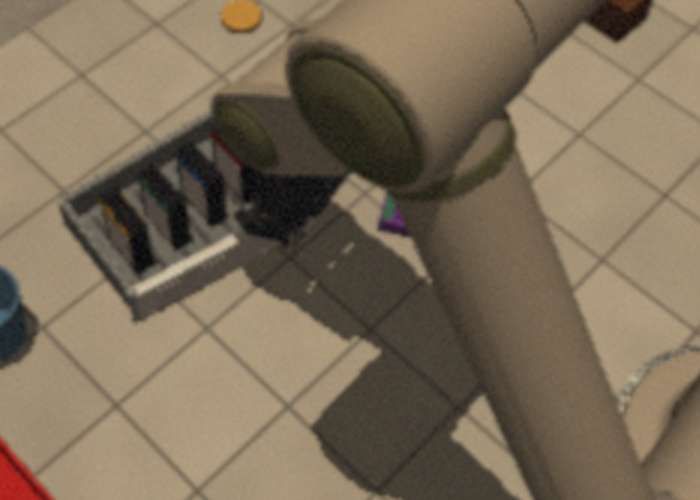

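Call:
{"api": "servo_tool", "payload": {"commands": [{"linear": [-3,-1,0],"angular": [0,0,-0.5],"gripper": -1},{"linear": [-6,-1,0],"angular": [0,0,-1.1],"gripper": -1},{"linear": [-8,-2,0],"angular": [0,0,-1.7],"gripper": -1},{"linear": [-10,-2,0],"angular": [0,0,-2.3],"gripper": -1}]}}

```text
time_s: 47.15
position: [0.4863, 0.1454, 0.0333]
tool_rot: [[-0.986, 0.166, -0.002], [0.166, 0.986, -0.0], [0.002, -0.001, -1.0]]
ft_force: [-5.6, 1.0, 3.8]
grip_width: 0.0001
```

Call:
{"api": "servo_tool", "payload": {"commands": [{"linear": [-1.8,0,0],"angular": [0,0,-0.6],"gripper": -1},{"linear": [-3.5,0,0],"angular": [0,0,-1.1],"gripper": -1},{"linear": [-3.5,0,0],"angular": [0,0,-1.1],"gripper": -1}]}}

```text
time_s: 47.45
position: [0.4903, 0.1448, 0.0333]
tool_rot: [[-0.989, 0.147, -0.0], [0.147, 0.989, -0.0], [0.0, -0.0, -1.0]]
ft_force: [-1.3, 0.3, -1.1]
grip_width: -0.0
```

Call:
{"api": "servo_tool", "payload": {"commands": [{"linear": [-1.8,0,0],"angular": [0,0,-0.6],"gripper": -1},{"linear": [-3.5,0,0],"angular": [0,0,-1.1],"gripper": -1},{"linear": [-3.5,0,0],"angular": [0,0,-1.1],"gripper": -1}]}}

```text
time_s: 47.75
position: [0.4944, 0.1443, 0.0334]
tool_rot: [[-0.992, 0.128, 0.001], [0.128, 0.992, -0.0], [-0.001, -0.0, -1.0]]
ft_force: [-0.4, -0.1, -0.2]
grip_width: -0.0002
```

Call:
{"api": "servo_tool", "payload": {"commands": [{"linear": [-1.5,0,0],"angular": [0,0,-0.6],"gripper": -1},{"linear": [-3,0,0],"angular": [0,0,-1.1],"gripper": -1},{"linear": [-3,0,0],"angular": [0,0,-1.1],"gripper": -1}]}}

```text
time_s: 48.05
position: [0.4959, 0.144, 0.0333]
tool_rot: [[-0.994, 0.108, -0.002], [0.108, 0.994, -0.0], [0.002, -0.001, -1.0]]
ft_force: [-3.2, 1.0, 3.4]
grip_width: 0.0002
```

Call:
{"api": "servo_tool", "payload": {"commands": [{"linear": [-1,0,0],"angular": [0,0,0],"gripper": -1},{"linear": [-2,0,0],"angular": [0,0,0],"gripper": -1},{"linear": [-2,0,0],"angular": [0,0,0],"gripper": -1}]}}

```text
time_s: 48.35
position: [0.4961, 0.144, 0.0331]
tool_rot: [[-0.994, 0.109, -0.006], [0.109, 0.994, -0.0], [0.006, -0.001, -1.0]]
ft_force: [-11.2, 0.9, 6.8]
grip_width: 0.0001
```

Call:
{"api": "servo_tool", "payload": {"commands": [{"linear": [10,0,0],"angular": [0,0,0],"gripper": -1},{"linear": [35,0,0],"angular": [0,0,0],"gripper": -1},{"linear": [60,0,-20],"angular": [0,0,0],"gripper": -1},{"linear": [70,0,-65],"angular": [0,0,0],"gripper": -1},{"linear": [70,0,-115],"angular": [0,0,0],"gripper": -1},{"linear": [70,0,-165],"angular": [0,0,0],"gripper": -1},{"linear": [70,0,-200],"angular": [0,0,0],"gripper": -1},{"linear": [70,0,-200],"angular": [0,0,0],"gripper": -1}]}}

```text
time_s: 49.15
position: [0.4308, 0.1517, 0.2379]
tool_rot: [[-0.994, 0.109, 0.011], [0.109, 0.994, 0.0], [-0.011, 0.002, -1.0]]
ft_force: [-0.1, 0.2, -0.6]
grip_width: 0.0001
```

Run:
```python
from door import *
a=env.get_image('scene');b=env.get_image('side')
for nm,im in(('scene',a),('side',b)):
    M=c2w(im)
    t=env.trace(im,'door')
    if t: print(nm,t[0]['confidence'],est(im,M,t[0]['pixels']))
V=[]
for nm,im in(('scene',a),('side',b)):
    for t in env.trace(im,'stand')[:2]:
        print(nm,'stand',t['confidence'],t['extent'])
        if t['confidence']>.5: V.append((im,c2w(im),t['pixels']))
    for t in env.trace(im,'stylus')[:3]: print(nm,'stylus',t['confidence'],t['extent'])
print(len(V),fit(STAND,V,[.44,-.4,0],np.radians([-20,0,20,45])))
cv2.imwrite('pics/l4_scene.png',cv2.resize(a['frame'],None,fx=4,fy=4,interpolation=cv2.INTER_CUBIC)[430:1030,860:1560])
cv2.imwrite('pics/l4_st.png',cv2.resize(a['frame'][170:345,30:180],None,fx=3.4,fy=3.4,interpolation=cv2.INTER_CUBIC))
cv2.imwrite('pics/l4_side.png',cv2.resize(b['frame'],None,fx=3,fy=3,interpolation=cv2.INTER_CUBIC)[450:950,450:1150])
```

```text
scene 0.76 (np.float64(0.16683022571148184), np.float64(0.0))
side 0.76 (np.float64(0.8685208596713021), np.float64(0.04))
scene stand 0.57 [64.7, 218.1, 101.4, 256.6]
scene stand 0.52 [74.4, 286.8, 95.7, 316.1]
scene stylus 0.76 [65.6, 281.5, 77.5, 329.1]
scene stylus 0.58 [66.4, 198.6, 81.2, 231.0]
2 (array([ 0.42934981, -0.39917724, -0.06169406]), np.float64(1.903454065322876))
```

View pics/l4_scene.png

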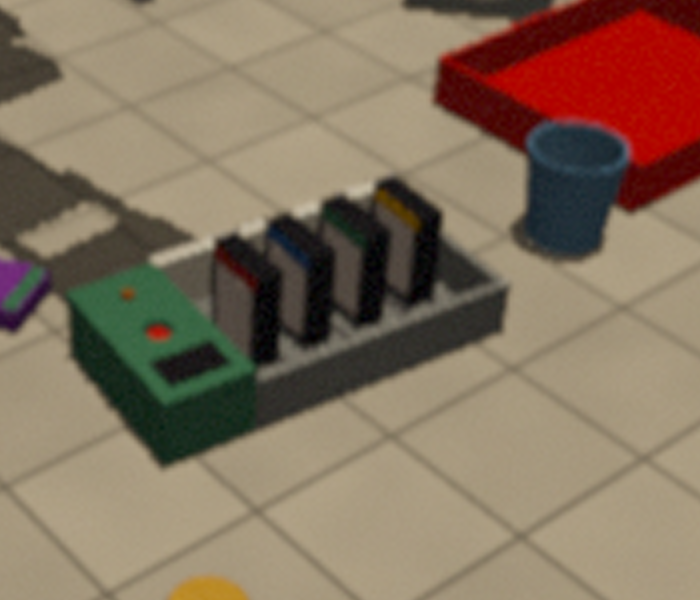

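View pics/l4_st.png

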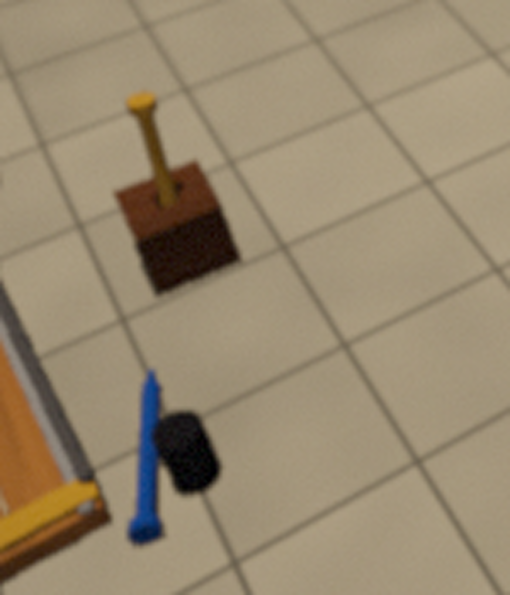

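View pics/l4_side.png

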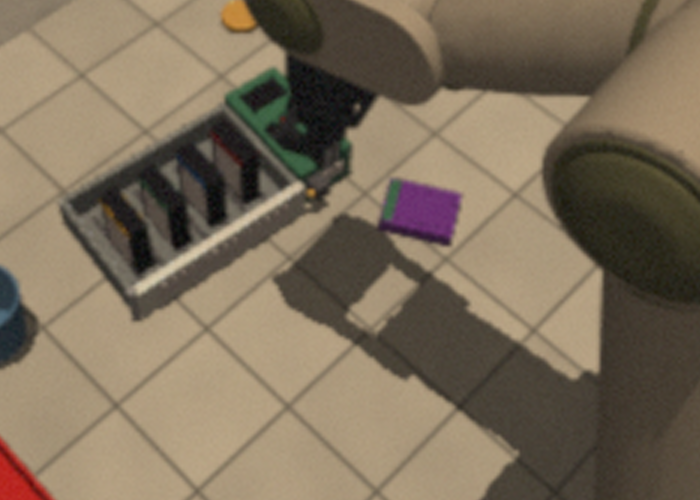

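Run:
```python
from door import *
print(np.round(env.observe()['q']))
for psi in(180,90,135,0): rel([.43,-.40,.29],psi,0,tcp=True)
st,im=shot('wrist');M=c2w(im,st)
a=env.get_image('scene')
t=env.trace(a,'stand')[0];print(t['extent'],t['confidence'])
p,c=fit(STAND,[(a,c2w(a),t['pixels'])],[.44,-.4,0],np.radians([-20,0,20,45]));print(p,c)
# button: red pixels
hsv=cv2.cvtColor(a['frame'],cv2.COLOR_BGR2HSV)
m=((hsv[...,0]<8)|(hsv[...,0]>172))&(hsv[...,1]>130)&(hsv[...,2]>80)
n,l,s,cc=cv2.connectedComponentsWithStats(m.astype(np.uint8))
for i in range(1,n):
    g=ray(cc[i],a,c2w(a),.054)[0]
    loc_=Rz(W).T@(g-[X,Y,0]); 
    if s[i,4]>3 and abs(loc_[1]+.15)<.06: print('btn',s[i],cc[i],g.round(4),loc_.round(4))
```

```text
[  4.  13.  89.  -0.  78. -79.]
linear [-61.1, -548.1, -57.3] angular [-0.0, -0.1, -6.3] rows>= 12 max dq/row 6.7 err 0.00 TCP target [ 0.43 -0.4   0.29] qend [ -54.   24.   63.    0.   93. -144.] margin 20.8
linear [-61.1, -548.1, -57.3] angular [-0.1, -0.1, 83.7] rows>= 12 max dq/row 6.2 err 0.00 TCP target [ 0.43 -0.4   0.29] qend [-54.  24.  63.   0.  93. -54.] margin 50.1
linear [-61.1, -548.1, -57.3] angular [-0.1, -0.1, 38.7] rows>= 12 max dq/row 6.2 err 0.00 TCP target [ 0.43 -0.4   0.29] qend [-54.  24.  63.   0.  93. -99.] margin 50.1
linear [-61.1, -548.1, -57.3] angular [-0.2, 0.0, 173.7] rows>= 21 max dq/row 6.7 err 0.00 TCP target [ 0.43 -0.4   0.29] qend [-54.  24.  63.   0.  93.  36.] margin 50.1
[268.2, 161.3, 285.7, 201.3] 0.68
[-1.16006668  3.1288219  -3.8222412 ] 1.0
btn [252 189   5   3  13] [254.30769231 190.        ] [0.5756 0.056  0.054 ] [-0.0011 -0.146   0.054 ]
```

Call:
{"api": "servo_tool", "payload": {"commands": [{"linear": [-5,-46,-5],"angular": [0,0,7],"gripper": 0},{"linear": [-10,-91,-10],"angular": [0,0,14],"gripper": 0},{"linear": [-15,-137,-14],"angular": [0,0,21],"gripper": 0},{"linear": [-20,-183,-19],"angular": [0,0,28],"gripper": 0},{"linear": [-25,-228,-24],"angular": [0,0,35],"gripper": 0},{"linear": [-31,-274,-29],"angular": [0,0,42],"gripper": 0},{"linear": [-36,-320,-33],"angular": [0,0,49],"gripper": 0},{"linear": [-41,-365,-38],"angular": [0,0,56],"gripper": 0},{"linear": [-46,-411,-43],"angular": [0,0,63],"gripper": 0},{"linear": [-51,-457,-48],"angular": [0,0,70],"gripper": 0},{"linear": [-56,-502,-52],"angular": [0,0,77],"gripper": 0},{"linear": [-61,-548,-57],"angular": [0,0,83.7],"gripper": 0},{"linear": [-61,-548,-57],"angular": [0,0,83.7],"gripper": 0},{"linear": [-61,-548,-57],"angular": [0,0,83.7],"gripper": 0},{"linear": [-61,-548,-57],"angular": [0,0,83.7],"gripper": 0}]}}

```text
time_s: 51.2
position: [0.4301, -0.3989, 0.2904]
tool_rot: [[-0.002, 1.0, -0.0], [1.0, 0.002, 0.0], [0.0, -0.0, -1.0]]
ft_force: [1.0, 0.9, -1.0]
grip_width: 0.0425
```

```bash
cat > look5.py <<'E'
from h import *
from kin import R
st,w=shot('wrist','w20.png',1.5);M=c2w(w,st);print(st['time_s'],np.round(st['position'],4),st['grip_width'])
a=env.get_image('scene');b=env.get_image('side');V=[]
for nm,im,MM in(('wrist',w,M),('scene',a,c2w(a)),('side',b,c2w(b))):
    for n in('stand','stylus'):
        for t in env.trace(im,n)[:3]:
            ys,xs=np.where(t['pixels']);g=ray([xs.mean(),ys.mean()],im,MM,.04)[0]
            print(nm,n,round(t['confidence'],2),np.round(t['extent']),g[:2].round(3))
            if n=='stand' and np.hypot(*(g[:2]-[.43,-.40]))<.06: V.append((nm,im,MM,t['pixels']))
for v in V: print(v[0],fit(STAND,[v[1:]],[.43,-.4,0],np.radians([-30,0,30])))
p,c=fit(STAND,[v[1:] for v in V],[.43,-.4,0],np.radians([-30,0,30]));print('all',p,c)
P=pickle.load(open('poses.pkl','rb'));P['stand']=p;pickle.dump(P,open('poses.pkl','wb'))
E
python3 look5.py
```

```text
51.2 [ 0.4301 -0.3989  0.2904] 0.04250037760430844
wrist stand 0.8 [242. 139. 287. 189.] [ 0.438 -0.398]
wrist stylus 0.94 [331. 192. 408. 223.] [ 0.604 -0.471]
wrist stylus 0.66 [245. 163. 263. 183.] [ 0.429 -0.413]
scene stand 0.8 [ 65. 218. 101. 261.] [ 0.446 -0.401]
scene stylus 0.85 [ 66. 282.  78. 334.] [ 0.649 -0.484]
scene stylus 0.47 [ 66. 196.  80. 227.] [ 0.334 -0.388]
side stylus 0.32 [131. 238. 158. 270.] [0.631 0.436]
wrist (array([ 0.43637182, -0.39959428, -0.03719298]), np.float64(0.20975153148174286))
scene (array([ 0.43035976, -0.40025574, -0.04751903]), np.float64(0.06572018563747406))
all [ 0.43601296 -0.40018526 -0.05237173] 0.16825465857982635
```

View pics/w20.png

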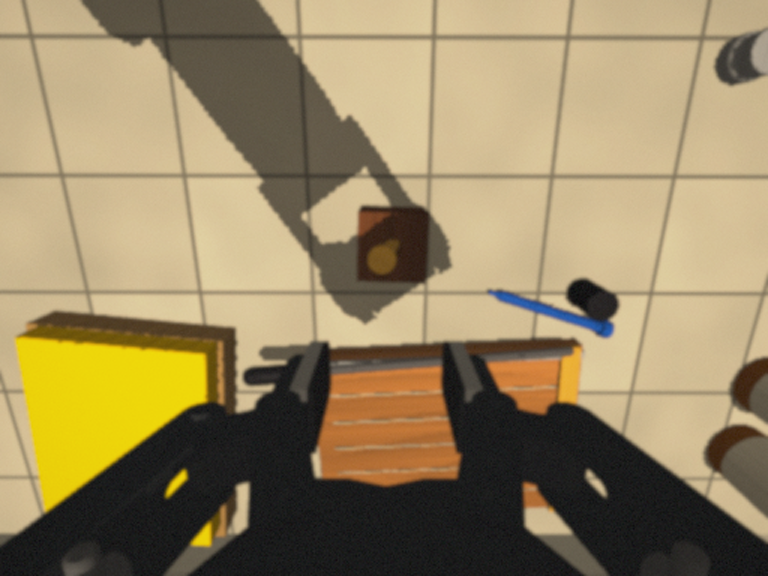

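Run:
```python
from h import *
st,w=shot('wrist');M=c2w(w,st)
cv2.imwrite('pics/w21.png',cv2.resize(w['frame'][125:200,215:310],None,fx=8,fy=8,interpolation=cv2.INTER_CUBIC))
for t in env.trace(w,'stylus'):
    ys,xs=np.where(t['pixels']);print(t['confidence'],t['extent'],xs.mean(),ys.mean())
print('head',ray([255.5,172.5],w,M,.148))
P=pickle.load(open('poses.pkl','rb'))
for p in(P['stand'],[.4304,-.4003,-.0475]): print('stand ctr px',proj([p[0],p[1],.06],w,M), proj(STAND[0]@Rz(p[2]).T+[p[0],p[1],0],w,M)[1::2].round(1).tolist())
```

```text
0.95 [326.6, 189.5, 409.7, 223.0] 370.9840637450199 208.3612217795485
0.54 [245.7, 162.1, 264.5, 183.5] 255.63939393939393 171.21212121212122
head [[ 0.42861851 -0.39015801  0.148     ]]
stand ctr px [[261.30994067 165.09087847]] [[237.1, 186.4], [238.6, 140.1], [282.8, 188.8], [286.7, 142.7]]
stand ctr px [[257.18941687 165.16906664]] [[233.2, 186.6], [234.3, 140.3], [278.9, 188.8], [282.4, 142.7]]
```

View pics/w21.png

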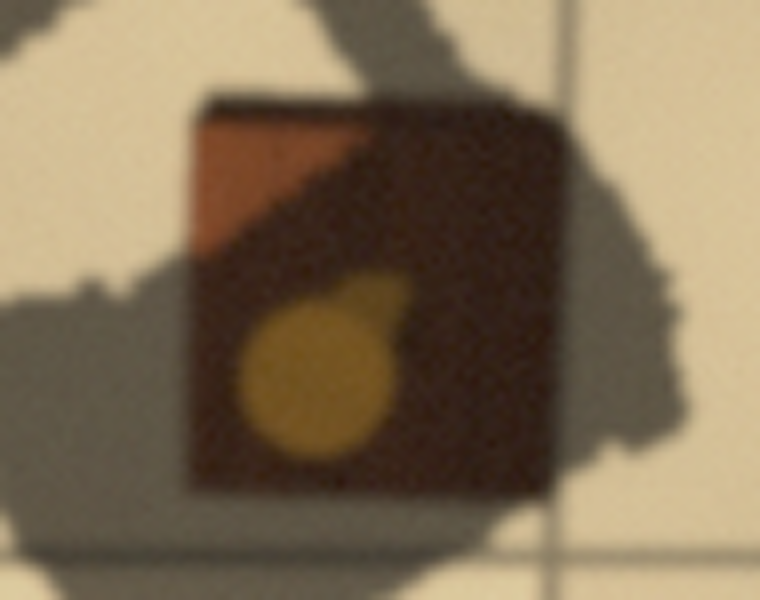

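Run:
```python
from go import *
from h import *
st,w=shot('wrist');M=c2w(w,st)
q=np.array([[239.4,140],[285,141.3],[284,186.5],[238.5,186.3]])
g=ray(q,w,M,.06);print(g.round(4),g.mean(0),np.linalg.norm(g-np.roll(g,1,0),axis=1))
print('head',ray([254.6,172.3],w,M,.148))
c=g.mean(0)
rel([c[0],c[1],.19],45,0);rel([c[0],c[1],.112],45,0)
```

```text
[[ 0.4067 -0.3665  0.06  ]
 [ 0.4672 -0.3682  0.06  ]
 [ 0.4678 -0.4306  0.06  ]
 [ 0.4043 -0.4304  0.06  ]] [ 0.43651658 -0.39893817  0.06      ] [0.06388932 0.06053233 0.06242029 0.06343358]
head [[ 0.42764534 -0.3900825   0.148     ]]
linear [1.0, 6.5, 108.5] angular [-0.0, 0.0, 45.0] rows>= 6 max dq/row 7.6 err 0.00 TCP target [ 0.4365 -0.3989  0.182 ] qend [-54.  29.  73.   0.  78.  -9.] margin 52.1
linear [1.0, 6.5, 186.5] angular [-0.0, 0.0, 45.0] rows>= 6 max dq/row 7.6 err 0.00 TCP target [ 0.4365 -0.3989  0.104 ] qend [-54.  33.  79.   0.  68.  -9.] margin 53.6
```

Call:
{"api": "servo_tool", "payload": {"commands": [{"linear": [0,2,18],"angular": [0,0,7.5],"gripper": 0.4},{"linear": [0,3,36],"angular": [0,0,15],"gripper": 0.4},{"linear": [1,4,54],"angular": [0,0,22.5],"gripper": 0.4},{"linear": [1,5,72],"angular": [0,0,30],"gripper": 0.4},{"linear": [1,6,90],"angular": [0,0,37.5],"gripper": 0.4},{"linear": [1,6.5,106],"angular": [0,0,45],"gripper": 0.4},{"linear": [1,6.5,108],"angular": [0,0,45],"gripper": 0.4},{"linear": [1,6.5,108],"angular": [0,0,45],"gripper": 0.4},{"linear": [1,6.5,108],"angular": [0,0,45],"gripper": 0.4}]}}

```text
time_s: 52.7
position: [0.4367, -0.3993, 0.1835]
tool_rot: [[0.705, 0.709, 0.001], [0.709, -0.705, -0.002], [-0.001, 0.002, -1.0]]
ft_force: [0.7, 0.3, 1.4]
grip_width: 0.0596
```

Run:
```python
from go import *
from h import *
st,w=shot('wrist','w22.png',1.5);M=c2w(w,st)
for n in('stand','stylus'):
    for t in env.trace(w,n)[:2]:
        ys,xs=np.where(t['pixels']);print(n,t['confidence'],t['extent'])
rel([.4365,-.3989,.112],45,0)
print(proj([[.4365,-.3989,.06],[.4276,-.390,.148]],w,M)*1.5)
```

```text
stand 0.92 [215.6, 135.8, 299.1, 228.7]
stylus 0.8 [221.4, 180.2, 261.1, 234.0]
stylus 0.76 [360.0, 74.8, 491.3, 145.3]
linear [0.1, -0.4, 79.3] angular [0.1, 0.0, 0.1] rows>= 2 max dq/row 5.4 err 0.00 TCP target [ 0.4365 -0.3989  0.104 ] qend [-54.  33.  79.  -0.  68.  -9.] margin 57.6
[[383.94399586 279.66538802]
 [355.36710685 333.92049386]]
```

View pics/w22.png

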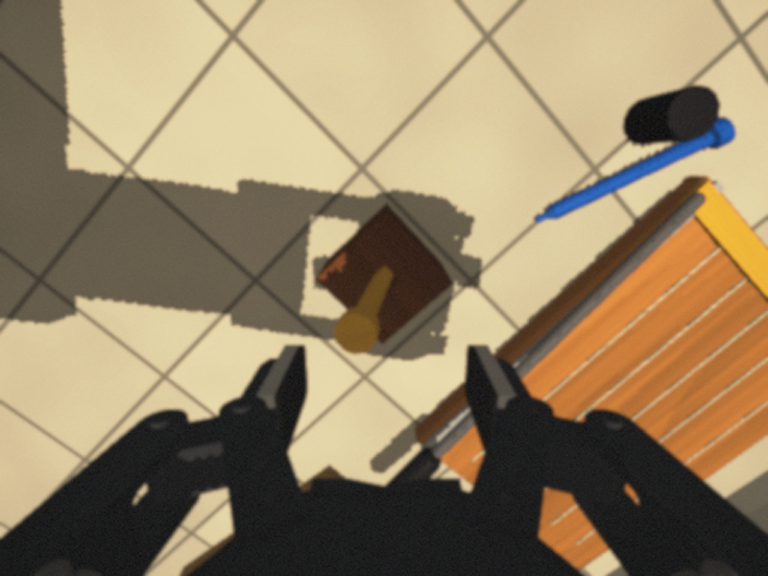

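Call:
{"api": "servo_tool", "payload": {"commands": [{"linear": [0,-0.5,20],"angular": [0,0,0],"gripper": 0.4},{"linear": [0,-0.5,45],"angular": [0,0,0],"gripper": 0.4},{"linear": [0,-0.5,68],"angular": [0,0,0],"gripper": 0.4},{"linear": [0,-0.5,79],"angular": [0,0,0],"gripper": 0.4},{"linear": [0,-0.5,79],"angular": [0,0,0],"gripper": 0.4},{"linear": [0,-0.5,79],"angular": [0,0,0],"gripper": 0.4}]}}

```text
time_s: 53.45
position: [0.4365, -0.3991, 0.1046]
tool_rot: [[0.706, 0.708, 0.001], [0.708, -0.706, -0.002], [-0.001, 0.002, -1.0]]
ft_force: [-0.1, -0.8, 0.3]
grip_width: 0.0595
```

Call:
{"api": "servo_tool", "payload": {"commands": [{"linear": [0,0,0],"angular": [0,0,0],"gripper": 0},{"linear": [0,0,0],"angular": [0,0,0],"gripper": -0.3},{"linear": [0,0,0],"angular": [0,0,0],"gripper": -0.6},{"linear": [0,0,0],"angular": [0,0,0],"gripper": -1},{"linear": [0,0,0],"angular": [0,0,0],"gripper": -1},{"linear": [0,0,0],"angular": [0,0,0],"gripper": -1},{"linear": [0,0,0],"angular": [0,0,0],"gripper": -1},{"linear": [0,0,0],"angular": [0,0,0],"gripper": -1}], "force": 60}}

```text
time_s: 54.25
position: [0.4363, -0.3989, 0.1039]
tool_rot: [[0.707, 0.708, 0.001], [0.708, -0.707, -0.001], [-0.0, 0.001, -1.0]]
ft_force: [0.2, -0.4, 4.4]
grip_width: 0.0127
```

Run:
```python
from h import *
st,w=shot('wrist','w23.png',1.5)
a=env.get_image('scene');cv2.imwrite('pics/s23.png',cv2.resize(a['frame'][120:300,20:220],None,fx=3.4,fy=3.4,interpolation=cv2.INTER_CUBIC))
```

```text
(no output)
```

View pics/w23.png

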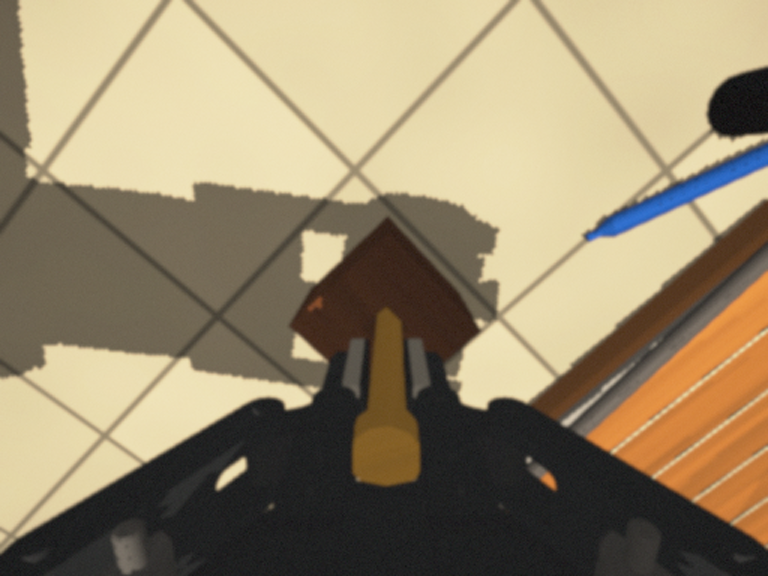

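View pics/s23.png

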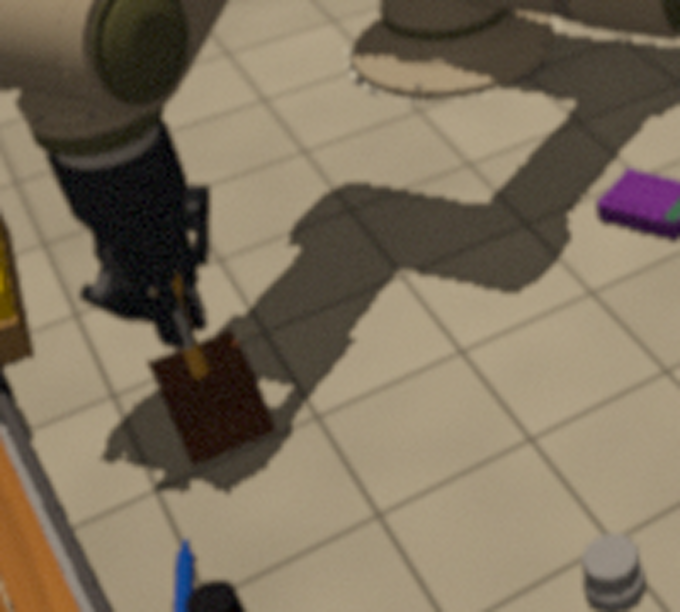

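Call:
{"api": "servo_tool", "payload": {"commands": [{"linear": [0,0,-10],"angular": [0,0,0],"gripper": -1},{"linear": [0,0,-30],"angular": [0,0,0],"gripper": -1},{"linear": [0,0,-60],"angular": [0,0,0],"gripper": -1},{"linear": [0,0,-95],"angular": [0,0,0],"gripper": -1},{"linear": [0,0,-125],"angular": [0,0,0],"gripper": -1},{"linear": [0,0,-130],"angular": [0,0,0],"gripper": -1},{"linear": [0,0,-130],"angular": [0,0,0],"gripper": -1},{"linear": [0,0,-130],"angular": [0,0,0],"gripper": -1}]}}

```text
time_s: 55.15
position: [0.4357, -0.3981, 0.2321]
tool_rot: [[0.707, 0.708, -0.002], [0.708, -0.707, 0.002], [0.0, -0.003, -1.0]]
ft_force: [0.3, 0.1, -0.9]
grip_width: 0.0126
```

```bash
cat > tip.py <<'E'
from go import *
from h import *
st,w=shot('wrist','w24.png',1.5);M=c2w(w,st)
a=env.get_image('scene');b=env.get_image('side')
T=np.eye(4);T[:3,:3]=st['tool_rot'];T[:3,3]=st['position']
def pt(t,z): return (T@[*t,z,1])[:3]
print(st['time_s'],np.round(st['position'],4),round(st['grip_width'],4))
for nm,im,MM in(('wrist',w,M),('scene',a,c2w(a)),('side',b,c2w(b))):
    for be in(-4,0,4):
        s=np.tan(np.radians(be))
        print(nm,be,'tip',proj(pt([.104*s,0],.096),im,MM).round(1).tolist(),'head',proj(pt([-.036*s,0],-.044),im,MM).round(1).tolist())
    for t in env.trace(im,'stylus')[:2]: print('   ',round(t['confidence'],2),t['extent'])
p=proj(pt([0,0],.05),a,c2w(a))[0]
x0,y0=int(max(p[0]-60,0)),int(p[1]-60);cv2.imwrite('pics/s24.png',cv2.resize(a['frame'][y0:y0+120,x0:x0+120],None,fx=5,fy=5,interpolation=cv2.INTER_CUBIC));print('crop',x0,y0)
p=proj(pt([0,0],.05),b,c2w(b))[0]
x0,y0=int(max(p[0]-60,0)),int(p[1]-60);cv2.imwrite('pics/d24.png',cv2.resize(b['frame'][y0:y0+120,x0:x0+120],None,fx=5,fy=5,interpolation=cv2.INTER_CUBIC));print('crop',x0,y0)
E
python3 tip.py
```

```text
55.15 [ 0.4357 -0.3981  0.2321] 0.0126
wrist -4 tip [[256.6, 203.0]] head [[255.9, 300.1]]
wrist 0 tip [[256.6, 195.2]] head [[255.9, 305.5]]
wrist 4 tip [[256.6, 187.3]] head [[256.0, 310.9]]
    0.69 [349.4, 78.6, 459.3, 142.5]
    0.56 [234.8, 194.6, 280.5, 326.0]
scene -4 tip [[67.9, 205.2]] head [[52.1, 157.6]]
scene 0 tip [[70.6, 205.4]] head [[51.0, 157.5]]
scene 4 tip [[73.4, 205.7]] head [[50.0, 157.4]]
    0.81 [63.4, 280.8, 77.9, 330.9]
    0.44 [57.3, 181.0, 67.4, 205.6]
side -4 tip [[363.0, 130.8]] head [[370.1, 100.3]]
side 0 tip [[361.0, 130.8]] head [[370.8, 100.3]]
side 4 tip [[359.0, 130.8]] head [[371.6, 100.3]]
crop 4 130
crop 304 61
```

View pics/w24.png

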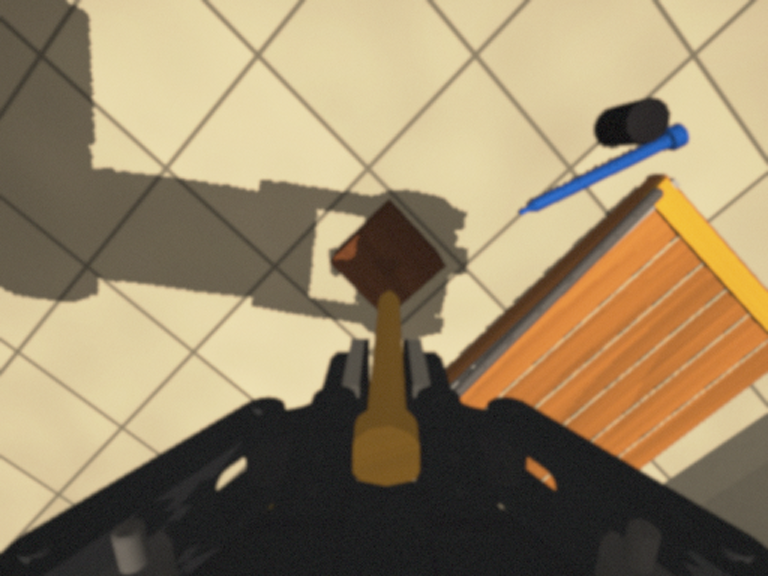

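View pics/s24.png

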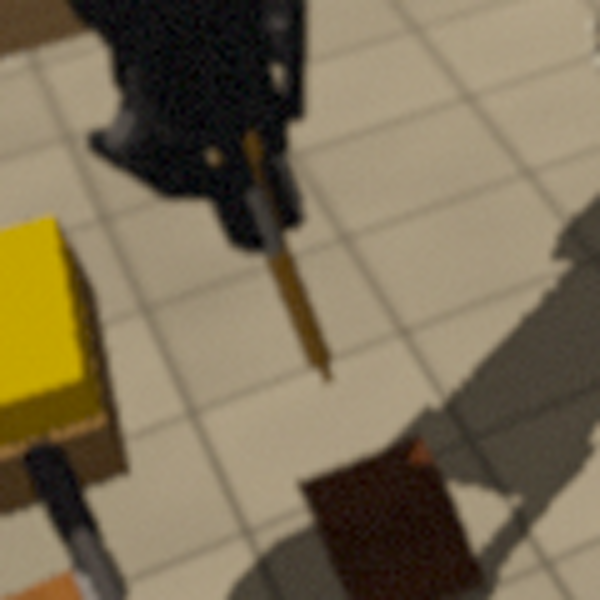

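View pics/d24.png

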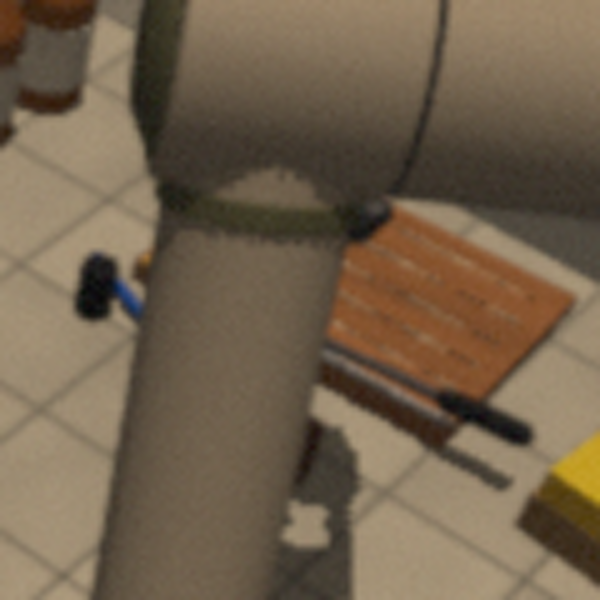

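Run:
```python
from go import *
rel([.5756,.056,.232],45,0,tcp=True)
rel([.5756,.056,.232],0,0,tcp=True)
```

```text
linear [420.2, -222.4, 1.1] angular [-0.1, 0.0, 0.0] rows>= 10 max dq/row 5.2 err 0.00 TCP target [0.5756 0.056  0.232 ] qend [-6. 25. 71.  0. 84. 39.] margin 58.1
linear [420.2, -222.4, 1.1] angular [-0.1, 0.0, 45.0] rows>= 10 max dq/row 9.7 err 0.00 TCP target [0.5756 0.056  0.232 ] qend [-6. 25. 71.  0. 84. 84.] margin 58.1
```

Call:
{"api": "servo_tool", "payload": {"commands": [{"linear": [30,-16,0],"angular": [0,0,0],"gripper": -1},{"linear": [65,-34,0],"angular": [0,0,0],"gripper": -1},{"linear": [105,-56,0],"angular": [0,0,0],"gripper": -1},{"linear": [145,-77,0],"angular": [0,0,0],"gripper": -1},{"linear": [185,-98,0],"angular": [0,0,0],"gripper": -1},{"linear": [225,-119,0],"angular": [0,0,0],"gripper": -1},{"linear": [265,-140,0],"angular": [0,0,0],"gripper": -1},{"linear": [305,-161,0],"angular": [0,0,0],"gripper": -1},{"linear": [345,-183,0],"angular": [0,0,0],"gripper": -1},{"linear": [385,-204,0],"angular": [0,0,0],"gripper": -1},{"linear": [410,-217,0],"angular": [0,0,0],"gripper": -1},{"linear": [420,-222,1],"angular": [0,0,0],"gripper": -1},{"linear": [420,-222,1],"angular": [0,0,0],"gripper": -1},{"linear": [420,-222,1],"angular": [0,0,0],"gripper": -1}]}}

```text
time_s: 56.85
position: [0.5756, 0.0545, 0.2321]
tool_rot: [[0.707, 0.707, -0.001], [0.707, -0.707, -0.001], [-0.001, -0.0, -1.0]]
ft_force: [0.8, -0.1, -1.7]
grip_width: 0.0131
```

```bash
cat > btn.py <<'E'
import sys
from door import *
st,w=shot('wrist','%s_w.png'%sys.argv[1],1.5);M=c2w(w,st)
a=env.get_image('scene')
T=np.eye(4);T[:3,:3]=st['tool_rot'];T[:3,3]=st['position']
tip=(T@[0,0,.096,1])[:3];print(st['time_s'],'tip',tip.round(4),'gw',round(st['grip_width'],4),np.round(st['ft_force'],1))
for nm,im,MM in(('wrist',w,M),('scene',a,c2w(a))):
    hsv=cv2.cvtColor(im['frame'],cv2.COLOR_BGR2HSV)
    m=((hsv[...,0]<8)|(hsv[...,0]>172))&(hsv[...,1]>130)&(hsv[...,2]>80)
    n,l,s,cc=cv2.connectedComponentsWithStats(m.astype(np.uint8))
    for i in range(1,n):
        g=ray(cc[i],im,MM,.054)[0];lc=Rz(W).T@(g-[X,Y,0])
        if s[i,4]>5 and abs(lc[1]+.15)<.06: print(nm,'btn',s[i].tolist(),cc[i].round(1),g.round(4),lc.round(4))
    print(nm,'tip px',proj(tip,im,MM).round(1))
p=proj(tip,a,c2w(a))[0];x0,y0=int(p[0]-50),int(p[1]-40)
cv2.imwrite('pics/%s_s.png'%sys.argv[1],cv2.resize(a['frame'][y0:y0+90,x0:x0+100],None,fx=6,fy=6,interpolation=cv2.INTER_CUBIC));print('crop',x0,y0)
E
python3 btn.py b1
```

```text
56.85 tip [0.5756 0.0544 0.1361] gw 0.0131 [ 0.8 -0.1 -1.7]
wrist btn [255, 164, 14, 15, 164] [261.3 170.6] [0.582  0.0533 0.054 ] [ 0.0055 -0.148   0.054 ]
wrist tip px [[256.6 195.2]]
scene tip px [[253.5 166.7]]
crop 203 126
```

View pics/b1_w.png

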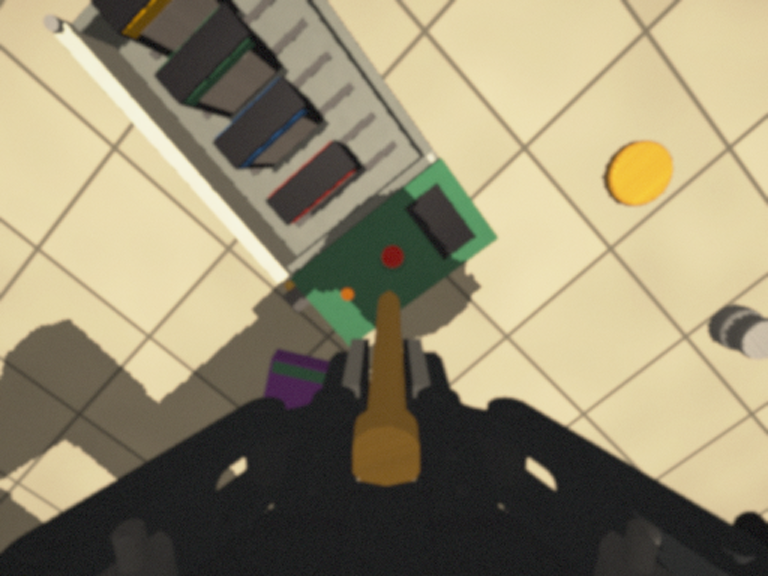

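View pics/b1_s.png

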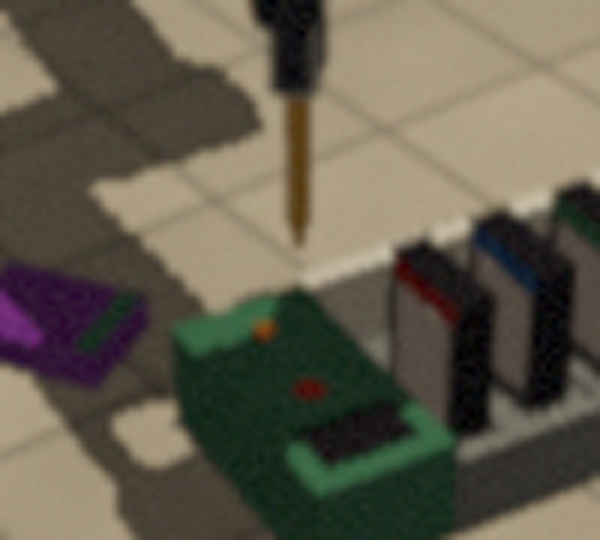

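Call:
{"api": "servo_tool", "payload": {"commands": [{"linear": [2,1.4,25],"angular": [0,0,0],"gripper": -1},{"linear": [2,1.4,50],"angular": [0,0,0],"gripper": -1},{"linear": [2,1.4,63],"angular": [0,0,0],"gripper": -1},{"linear": [2,1.4,63],"angular": [0,0,0],"gripper": -1},{"linear": [2,1.4,63],"angular": [0,0,0],"gripper": -1}]}}

```text
time_s: 57.45
position: [0.5784, 0.055, 0.17]
tool_rot: [[0.707, 0.707, 0.001], [0.707, -0.707, -0.0], [0.0, 0.001, -1.0]]
ft_force: [0.6, -0.6, 1.1]
grip_width: 0.0127
```

```bash
python3 btn.py b2; python3 -c "
import cv2
i=cv2.imread('pics/b2_w.png')[180:400,280:500];cv2.imwrite('pics/b2_w.png',cv2.resize(i,None,fx=2.7,fy=2.7))"
```

```text
57.45 tip [0.5785 0.055  0.074 ] gw 0.0127 [ 0.6 -0.6  1.1]
wrist btn [252, 179, 18, 17, 233] [260.5 186.9] [0.5824 0.0537 0.054 ] [ 0.0059 -0.1476  0.054 ]
wrist tip px [[256.6 195.2]]
scene tip px [[254.5 185.1]]
crop 204 145
```

View pics/b2_w.png

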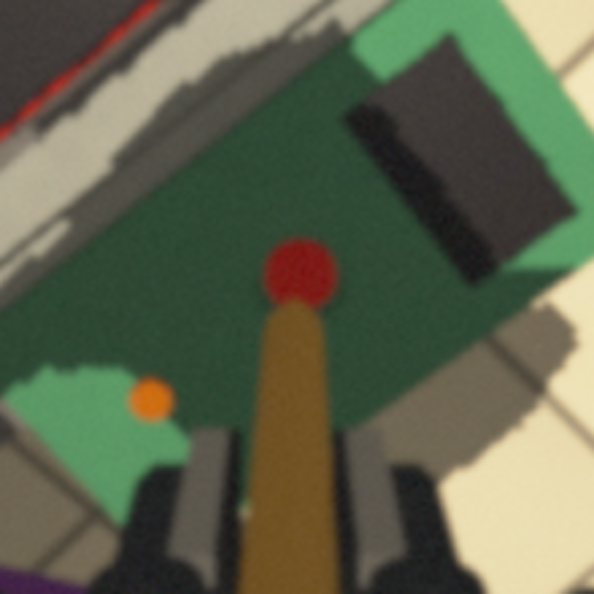

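View pics/b2_s.png

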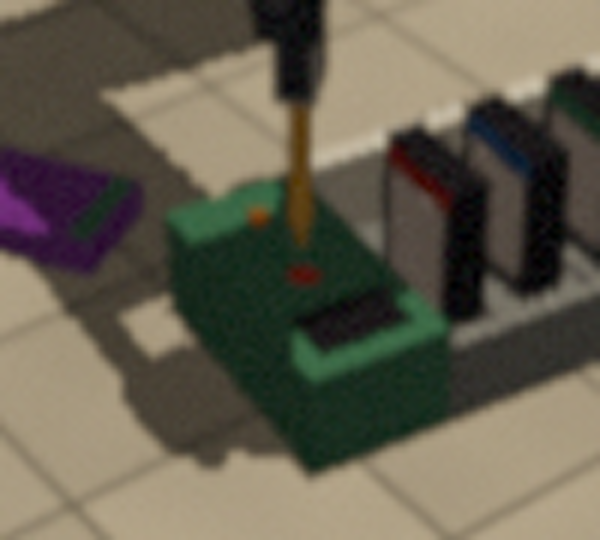

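Run:
```python
from door import *
st=env.observe();w=env.get_image('wrist');M=c2w(w,st)
t=ray([260,194.6],w,M,.074)[0];b=ray([260.5,186.9],w,M,.054)[0]
print(t,b,b-t, np.array(st['tool_rot']).T@(b-t)*1000)
a=env.get_image('scene');Ma=c2w(a)
t=ray([204+301/6,145+242/6],a,Ma,.074)[0];b=ray([204+304/6,145+274/6],a,Ma,.054)[0]
print(t,b,np.array(st['tool_rot']).T@(b-t)*1000)
```

```text
[0.58125073 0.05346115 0.074     ] [0.5827182 0.0539128 0.054    ] [ 0.00146747  0.00045165 -0.02      ] [ 1.33832672  0.6840384  20.0024605 ]
[0.57870558 0.05347314 0.074     ] [0.57871827 0.05495602 0.054     ] [ 1.03901137 -1.07386167 19.99915895]
```

Call:
{"api": "servo_tool", "payload": {"commands": [{"linear": [1.2,0,5],"angular": [0,0,0],"gripper": -1},{"linear": [1.2,0,12],"angular": [0,0,0],"gripper": -1},{"linear": [1.2,0,17],"angular": [0,0,0],"gripper": -1},{"linear": [1.2,0,17],"angular": [0,0,0],"gripper": -1},{"linear": [1.2,0,17],"angular": [0,0,0],"gripper": -1}]}}

```text
time_s: 58.15
position: [0.579, 0.0568, 0.1522]
tool_rot: [[0.707, 0.708, -0.001], [0.708, -0.707, -0.0], [-0.001, -0.0, -1.0]]
ft_force: [0.2, 0.8, -0.1]
grip_width: 0.0127
```

Call:
{"api": "servo_tool", "payload": {"commands": [{"linear": [0,0,1.5],"angular": [0,0,0],"gripper": -1},{"linear": [0,0,3],"angular": [0,0,0],"gripper": -1},{"linear": [0,0,3],"angular": [0,0,0],"gripper": -1}]}}

```text
time_s: 58.45
position: [0.5792, 0.0567, 0.1495]
tool_rot: [[0.707, 0.708, 0.0], [0.708, -0.707, -0.0], [-0.0, 0.0, -1.0]]
ft_force: [0.5, -0.5, 1.3]
grip_width: 0.0124
```

Call:
{"api": "servo_tool", "payload": {"commands": [{"linear": [0,0,1],"angular": [0,0,0],"gripper": -1},{"linear": [0,0,2],"angular": [0,0,0],"gripper": -1},{"linear": [0,0,2],"angular": [0,0,0],"gripper": -1}]}}

```text
time_s: 58.75
position: [0.5791, 0.0567, 0.1474]
tool_rot: [[0.707, 0.708, 0.0], [0.708, -0.707, -0.0], [-0.0, 0.0, -1.0]]
ft_force: [1.0, 0.2, 2.7]
grip_width: 0.0127
```

Call:
{"api": "servo_tool", "payload": {"commands": [{"linear": [0,0,1],"angular": [0,0,0],"gripper": -1},{"linear": [0,0,2],"angular": [0,0,0],"gripper": -1},{"linear": [0,0,2],"angular": [0,0,0],"gripper": -1}]}}

```text
time_s: 59.05
position: [0.5793, 0.0567, 0.1458]
tool_rot: [[0.707, 0.708, 0.001], [0.708, -0.707, -0.0], [0.0, 0.001, -1.0]]
ft_force: [0.4, 1.0, 5.9]
grip_width: 0.013
```

Call:
{"api": "servo_tool", "payload": {"commands": [{"linear": [0,0,1],"angular": [0,0,0],"gripper": -1},{"linear": [0,0,1.5],"angular": [0,0,0],"gripper": -1},{"linear": [0,0,1.5],"angular": [0,0,0],"gripper": -1},{"linear": [0,0,1.5],"angular": [0,0,0],"gripper": -1}]}}

```text
time_s: 59.45
position: [0.5799, 0.0567, 0.1454]
tool_rot: [[0.707, 0.708, 0.003], [0.708, -0.707, -0.001], [0.002, 0.003, -1.0]]
ft_force: [-1.3, 0.3, 11.6]
grip_width: 0.0127
```

```bash
python3 btn.py b3; python3 -c "
import cv2
i=cv2.imread('pics/b3_w.png')[180:400,280:500];cv2.imwrite('pics/b3_w.png',cv2.resize(i,None,fx=2.7,fy=2.7))"
```

```text
59.45 tip [0.5802 0.0567 0.0494] gw 0.0127 [-1.3  0.3 11.6]
wrist btn [252, 189, 19, 15, 137] [262.5 194.2] [0.5856 0.0547 0.054 ] [ 0.0089 -0.1462  0.054 ]
wrist tip px [[256.6 195.2]]
scene tip px [[255.5 191.9]]
crop 205 151
```

View pics/b3_w.png

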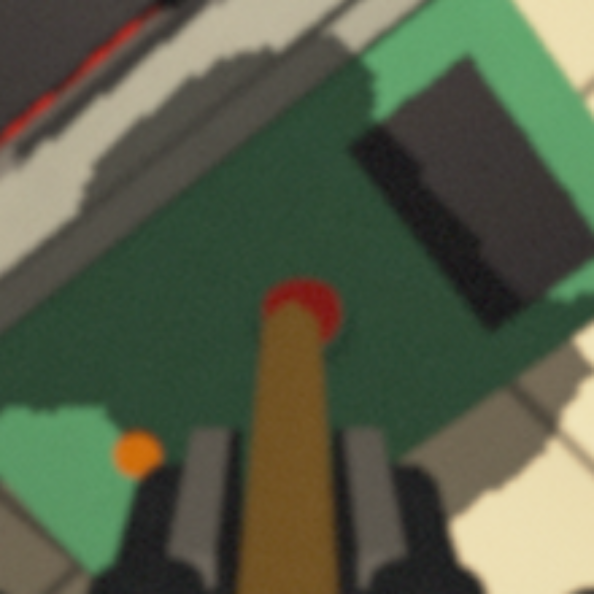

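View pics/b3_s.png

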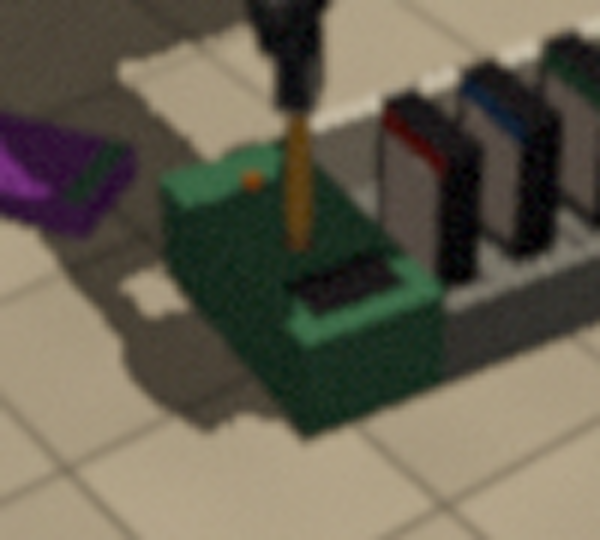

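Call:
{"api": "servo_tool", "payload": {"commands": [{"linear": [0,0,-10],"angular": [0,0,0],"gripper": -1},{"linear": [0,0,-40],"angular": [0,0,0],"gripper": -1},{"linear": [0,0,-80],"angular": [0,0,0],"gripper": -1},{"linear": [-10,5,-100],"angular": [0,0,0],"gripper": -1},{"linear": [-40,21,-100],"angular": [0,0,0],"gripper": -1},{"linear": [-80,42,-100],"angular": [0,0,0],"gripper": -1},{"linear": [-120,63,-100],"angular": [0,0,0],"gripper": -1},{"linear": [-160,84,-100],"angular": [0,0,0],"gripper": -1},{"linear": [-200,105,-100],"angular": [0,0,0],"gripper": -1},{"linear": [-240,126,-100],"angular": [0,0,0],"gripper": -1},{"linear": [-280,147,-100],"angular": [0,0,0],"gripper": -1},{"linear": [-320,168,-100],"angular": [0,0,0],"gripper": -1},{"linear": [-360,189,-100],"angular": [0,0,0],"gripper": -1},{"linear": [-380,200,-100],"angular": [0,0,0],"gripper": -1},{"linear": [-380,200,-100],"angular": [0,0,0],"gripper": -1},{"linear": [-380,200,-100],"angular": [0,0,0],"gripper": -1}]}}

```text
time_s: 61.15
position: [0.4519, -0.3532, 0.2437]
tool_rot: [[0.707, 0.707, -0.001], [0.707, -0.707, 0.001], [0.0, -0.001, -1.0]]
ft_force: [-0.3, 0.0, -0.5]
grip_width: 0.0127
```

Run:
```python
from go import *
from h import *
st,w=shot('wrist','w30.png',1.5);M=c2w(w,st)
print(st['time_s'],np.round(st['position'],4),round(st['grip_width'],4))
for t in env.trace(w,'stand')[:2]: print(t['confidence'],t['extent'])
x0,y0=200,90
cv2.imwrite('pics/w30c.png',cv2.resize(w['frame'][y0:y0+120,x0:x0+130],None,fx=6,fy=6,interpolation=cv2.INTER_CUBIC))
rel([.4365,-.3989,.232],45,0,tcp=True)
```

```text
61.15 [ 0.4519 -0.3532  0.2437] 0.0127
0.66 [241.8, 164.9, 307.9, 229.4]
linear [-44.2, 21.6, 12.0] angular [-0.0, 0.0, 0.1] rows>= 2 max dq/row 2.1 err 0.00 TCP target [ 0.4365 -0.3989  0.232 ] qend [-54.  26.  69.  -0.  85.  -9.] margin 55.9
```

View pics/w30.png

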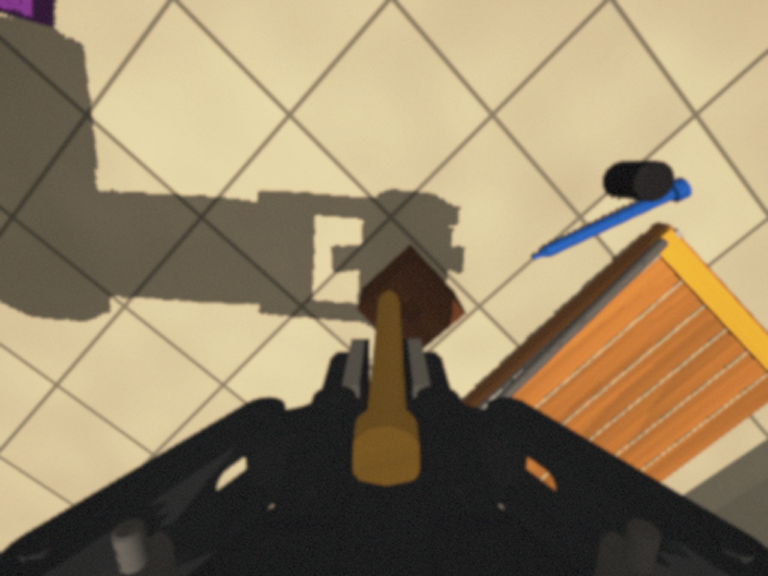

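View pics/w30c.png

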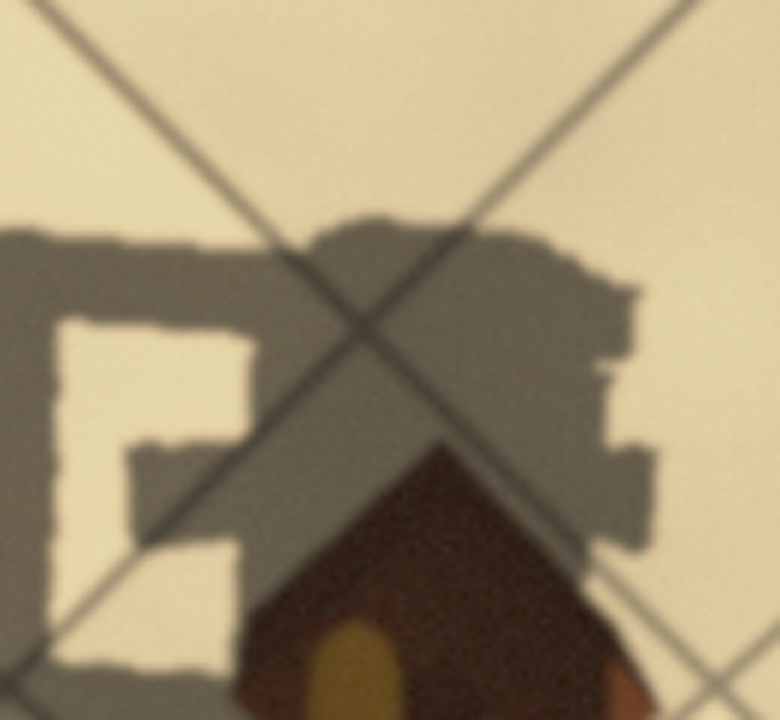

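Call:
{"api": "servo_tool", "payload": {"commands": [{"linear": [-35,7,0],"angular": [0,0,0],"gripper": -1},{"linear": [-75,14,0],"angular": [0,0,0],"gripper": -1},{"linear": [-114,21,0],"angular": [0,0,0],"gripper": -1},{"linear": [-114,21,0],"angular": [0,0,0],"gripper": -1},{"linear": [-114,21,0],"angular": [0,0,0],"gripper": -1}]}}

```text
time_s: 61.75
position: [0.3867, -0.4483, 0.244]
tool_rot: [[0.707, 0.708, -0.0], [0.708, -0.707, 0.0], [0.0, -0.0, -1.0]]
ft_force: [0.2, 0.4, -0.2]
grip_width: 0.0124
```

Run:
```python
from go import *
from h import *
st,w=shot('wrist','w31.png',1.5);M=c2w(w,st)
print(st['time_s'],np.round(st['position'],4),round(st['grip_width'],4))
for t in env.trace(w,'stand')[:2]:
    print(t['confidence'],t['extent'])
    print(fit(STAND,[(w,M,t['pixels'])],[.4365,-.399,0],np.radians([-20,0,20])))
T=np.eye(4);T[:3,:3]=st['tool_rot'];T[:3,3]=st['position']
print('pred tip',proj((T@[0,0,.096,1])[:3],w,M))
x0,y0=200,80
cv2.imwrite('pics/w31c.png',cv2.resize(w['frame'][y0:y0+125,x0:x0+125],None,fx=6,fy=6,interpolation=cv2.INTER_CUBIC))
```

```text
61.75 [ 0.3867 -0.4483  0.244 ] 0.0124
0.93 [221.2, 72.0, 297.3, 150.9]
(array([ 0.43578725, -0.39960109, -0.0202    ]), np.float64(0.028230387717485428))
pred tip [[256.55446698 195.19874067]]
```

View pics/w31c.png

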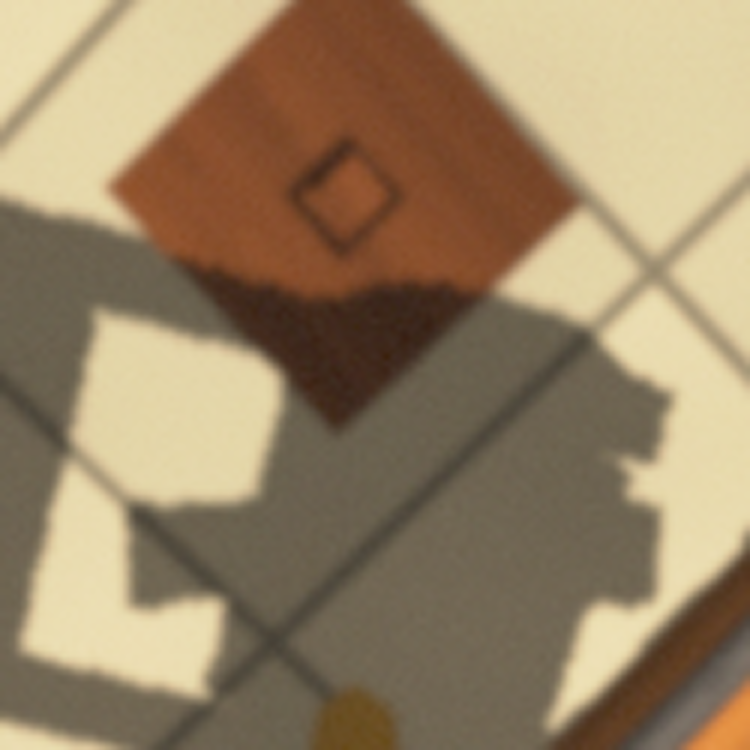

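Run:
```python
from go import *
from h import *
st=env.observe();w=env.get_image('wrist');M=c2w(w,st);Rc=np.array(st['tool_rot'])
h=ray([257.5,112.8],w,M,.06)[0];t=ray([259.2,194.7],w,M,.148)[0]
print(h,t,Rc.T@(h-t)*1000, 'hole-TCP',Rc.T@(h-st['position'])*1000,'tip-TCP',Rc.T@(t-st['position'])*1000)
```

```text
[ 0.43662277 -0.39945362  0.06      ] [ 0.38927125 -0.44899713  0.148     ] [68.51805164 -1.39246886 88.00035657] hole-TCP [ 68.90118376   0.94955091 184.24887285] tip-TCP [ 0.38313212  2.34201978 96.24851628]
```

Call:
{"api": "servo_tool", "payload": {"commands": [{"linear": [25,0,0],"angular": [0,0,0],"gripper": -1},{"linear": [50,0,0],"angular": [0,0,0],"gripper": -1},{"linear": [68.5,-0.3,0],"angular": [0,0,0],"gripper": -1},{"linear": [68.5,-0.3,20],"angular": [0,0,0],"gripper": -1},{"linear": [68.5,-0.3,50],"angular": [0,0,0],"gripper": -1},{"linear": [68.5,-0.3,74],"angular": [0,0,0],"gripper": -1},{"linear": [68.5,-0.3,78],"angular": [0,0,0],"gripper": -1},{"linear": [68.5,-0.3,78],"angular": [0,0,0],"gripper": -1},{"linear": [68.5,-0.3,78],"angular": [0,0,0],"gripper": -1}]}}

```text
time_s: 62.8
position: [0.4352, -0.4004, 0.1675]
tool_rot: [[0.706, 0.708, 0.001], [0.708, -0.706, -0.002], [-0.001, 0.003, -1.0]]
ft_force: [0.2, -0.6, 1.0]
grip_width: 0.0125
```

Run:
```python
from go import *
from h import *
st,w=shot('wrist');M=c2w(w,st);print(np.round(st['position'],4),round(st['grip_width'],4))
cv2.imwrite('pics/w32.png',cv2.resize(w['frame'][140:240,200:320],None,fx=6,fy=6,interpolation=cv2.INTER_CUBIC))
a=env.get_image('scene');cv2.imwrite('pics/s32.png',cv2.resize(a['frame'][170:280,30:140],None,fx=5,fy=5,interpolation=cv2.INTER_CUBIC))
```

```text
[ 0.4352 -0.4004  0.1675] 0.0125
```

View pics/w32.png

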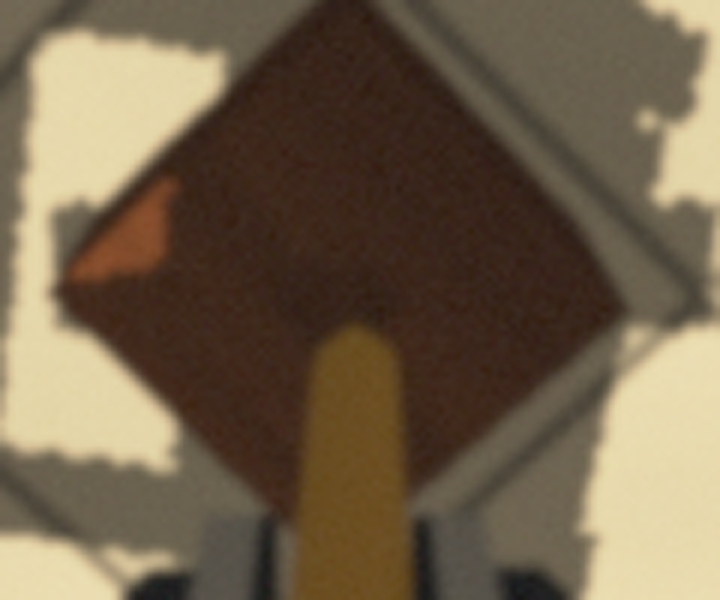

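View pics/s32.png

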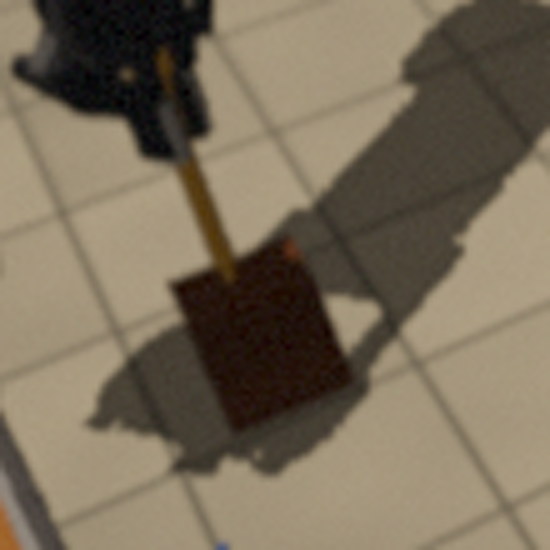

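Call:
{"api": "servo_tool", "payload": {"commands": [{"linear": [1.6,0,4],"angular": [0,0,0],"gripper": -1},{"linear": [1.6,0,10],"angular": [0,0,0],"gripper": -1},{"linear": [1.6,0,15],"angular": [0,0,0],"gripper": -1},{"linear": [1.6,0,18],"angular": [0,0,0],"gripper": -1},{"linear": [1.6,0,18],"angular": [0,0,0],"gripper": -1}]}}

```text
time_s: 63.4
position: [0.4355, -0.399, 0.1474]
tool_rot: [[0.707, 0.708, -0.001], [0.708, -0.707, 0.001], [-0.0, -0.001, -1.0]]
ft_force: [0.5, -0.1, -0.3]
grip_width: 0.0128
```

Call:
{"api": "servo_tool", "payload": {"commands": [{"linear": [0,0,5],"angular": [0,0,0],"gripper": -1},{"linear": [0,0,10],"angular": [0,0,0],"gripper": -1},{"linear": [0,0,15],"angular": [0,0,0],"gripper": -1},{"linear": [0,0,20],"angular": [0,0,0],"gripper": -1},{"linear": [0,0,20],"angular": [0,0,0],"gripper": -1}]}}

```text
time_s: 63.9
position: [0.4355, -0.3989, 0.1271]
tool_rot: [[0.707, 0.708, -0.001], [0.708, -0.707, 0.001], [-0.0, -0.001, -1.0]]
ft_force: [-0.1, 0.3, 0.0]
grip_width: 0.0123
```

Call:
{"api": "servo_tool", "payload": {"commands": [{"linear": [0,0,5],"angular": [0,0,0],"gripper": -1},{"linear": [0,0,10],"angular": [0,0,0],"gripper": -1},{"linear": [0,0,15],"angular": [0,0,0],"gripper": -1},{"linear": [0,0,19],"angular": [0,0,0],"gripper": -1},{"linear": [0,0,20],"angular": [0,0,0],"gripper": -1},{"linear": [0,0,20],"angular": [0,0,0],"gripper": -1}]}}

```text
time_s: 64.5
position: [0.4357, -0.3992, 0.1079]
tool_rot: [[0.707, 0.708, -0.0], [0.708, -0.707, -0.0], [-0.0, -0.0, -1.0]]
ft_force: [-0.7, -0.6, -0.6]
grip_width: 0.0124
```

Call:
{"api": "servo_tool", "payload": {"commands": [{"linear": [0,0,2],"angular": [0,0,0],"gripper": -1},{"linear": [0,0,3.5],"angular": [0,0,0],"gripper": -1},{"linear": [0,0,3.5],"angular": [0,0,0],"gripper": -1},{"linear": [0,0,3.5],"angular": [0,0,0],"gripper": -0.5},{"linear": [0,0,3.5],"angular": [0,0,0],"gripper": 0},{"linear": [0,0,3.5],"angular": [0,0,0],"gripper": 0.4},{"linear": [0,0,3.5],"angular": [0,0,0],"gripper": 0.4},{"linear": [0,0,3.5],"angular": [0,0,0],"gripper": 0.4},{"linear": [0,0,3.5],"angular": [0,0,0],"gripper": 0.4}]}}

```text
time_s: 65.4
position: [0.4357, -0.3992, 0.1045]
tool_rot: [[0.707, 0.708, -0.0], [0.708, -0.707, -0.0], [-0.0, 0.0, -1.0]]
ft_force: [-0.2, 0.3, -0.2]
grip_width: 0.0601
```

Call:
{"api": "servo_tool", "payload": {"commands": [{"linear": [0,0,-20],"angular": [0,0,0],"gripper": 0.4},{"linear": [0,0,-50],"angular": [0,0,0],"gripper": 0.4},{"linear": [0,0,-90],"angular": [0,0,0],"gripper": 0.4},{"linear": [0,0,-130],"angular": [0,0,0],"gripper": 0.4},{"linear": [-40,0,-160],"angular": [0,0,0],"gripper": 0.4},{"linear": [-60,0,-180],"angular": [0,0,0],"gripper": 0.4},{"linear": [-60,0,-180],"angular": [0,0,0],"gripper": 0.4},{"linear": [-60,0,-180],"angular": [0,0,0],"gripper": 0.4}]}}

```text
time_s: 66.2
position: [0.3933, -0.4414, 0.284]
tool_rot: [[0.707, 0.707, -0.0], [0.707, -0.707, 0.0], [0.0, -0.0, -1.0]]
ft_force: [0.1, 1.0, -0.8]
grip_width: 0.0596
```

Run:
```python
from door import *
st,w=shot('wrist','w40.png',1.2)
a=env.get_image('scene');b=env.get_image('side')
cv2.imwrite('pics/s40.png',cv2.resize(a['frame'],None,fx=1.56,fy=1.56,interpolation=cv2.INTER_CUBIC))
cv2.imwrite('pics/d40.png',cv2.resize(b['frame'][150:290,150:350],None,fx=4,fy=4,interpolation=cv2.INTER_CUBIC))
t=env.trace(b,'door')
if t: 
  print(t[0]['confidence'],est(b,c2w(b),t[0]['pixels']))
```

```text
0.95 (np.float64(0.878748370273794), np.float64(0.04))
```

View pics/w40.png

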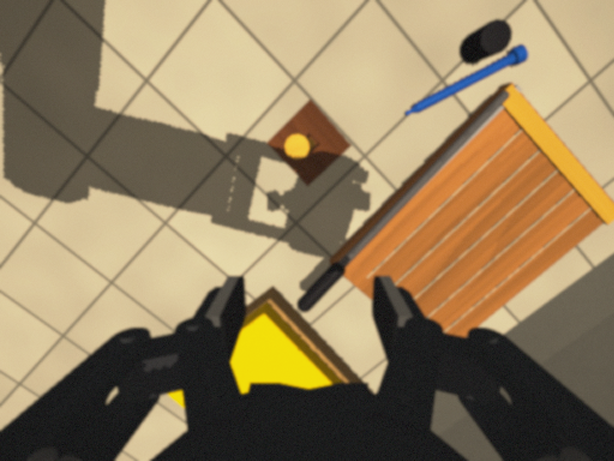

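View pics/s40.png

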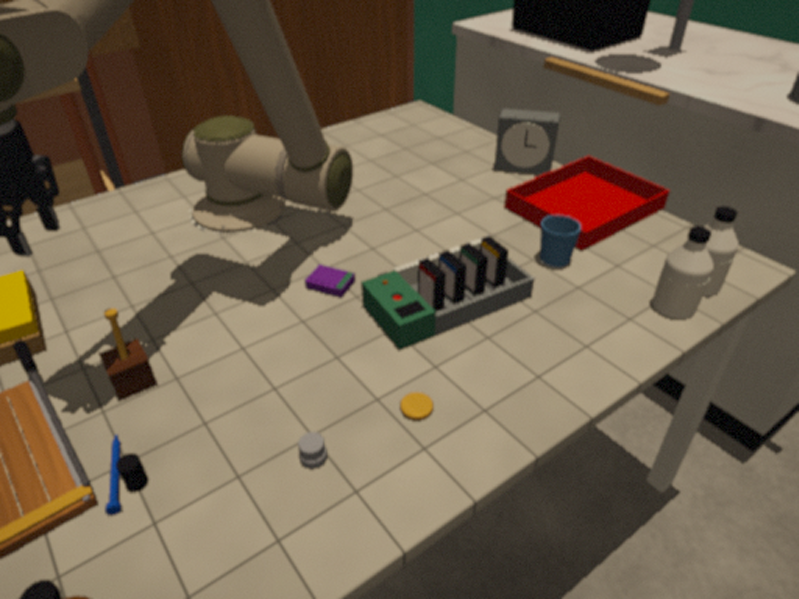

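View pics/d40.png

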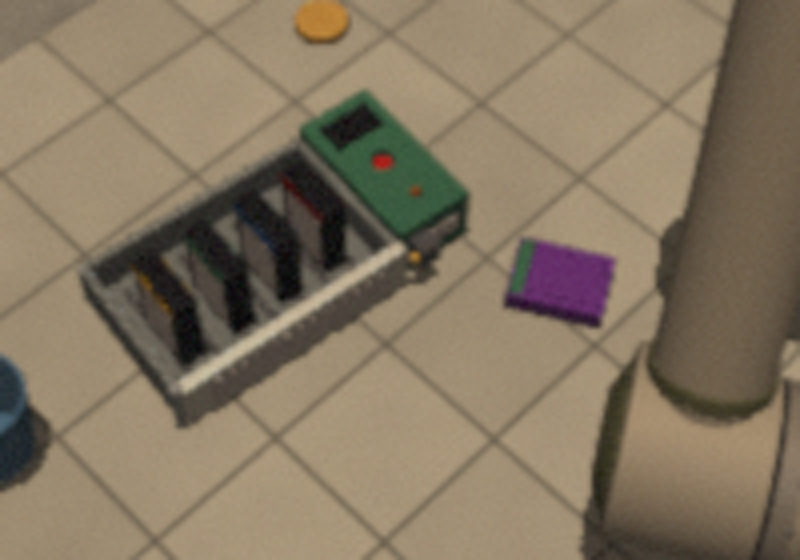

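Run:
```python
from door import *
b=env.get_image('side');M=c2w(b)
v=cv2.resize(b['frame'][150:290,150:350],None,fx=4,fy=4,interpolation=cv2.INTER_CUBIC)
for al,c in((0,(255,0,255)),(.06,(255,255,0))):
    C=proj(corners(al),b,M)
    for i,j in((1,5),(3,7)):
        p=[tuple(int((x-o)*4) for x,o in zip(C[k],(150,150))) for k in(i,j)];cv2.line(v,p[0],p[1],c,1)
for B in DRIER:
    uvv=proj(B@Rz(W).T+[X,Y,0],b,M)
    for j in range(8):
        for k in(1,2,4):
            if not j&k: cv2.line(v,*[tuple(int((x-150)*4) for x in uvv[t]) for t in(j,j|k)],(0,255,0),1)
cv2.imwrite('pics/d41.png',v)
```

```text
(no output)
```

View pics/d41.png

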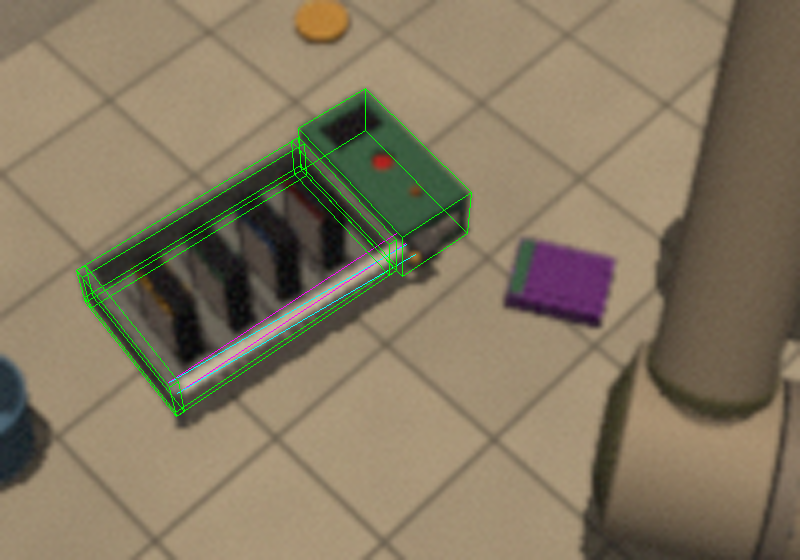

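```bash
python3 -c "
from rig import env
print(env.close_job())"
```

```text
the job is handed in; nothing more can be done
None
```

I did every step of the task in the order asked and handed the job in at about 66 s of the 210 s allowed.

- **Holders:** yellow, green, blue and red (all four were present) each stand on a short edge in the drier. They are about 48 mm apart, centre to centre. I lowered each one until I felt the floor, and the last pictures show all four upright and not touching. I left the purple look-alike alone.
- **Door:** I shut it after the last holder was in. The push peaked at about 5.6 N and then fell to nothing as the catch took it. A further push then met a hard stop at about 11 N with no more movement. A rough outline fit of the shut door read 0.04 rad, above the 0.015 limit. Laid over the picture, the door runs parallel to the shut position along its whole length, so I put the reading down to a few millimetres of error in my assumed hinge position.
- **Button:** the brass stylus tip was seen on the red button. The force rose gently over about 4 mm, then steeply to 11.6 N with almost no further movement, so the button was right down. There was no direct reading of the button's travel.
- **Stylus:** it is back in its stand and the gripper is clear of it. It leans slightly in the loose hole, as it did when I first picked it up.
- **Moved, but not by the arm:** the stand was knocked a few centimetres aside during the run, so I measured it again before using it. The blue look-alike stylus fell over beside the film canister. The lens cap, cup, loupe and canister look to be where they started.

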